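# Set up a surface profiler with its glass reference and a stack of splined cogs

## Robot

A 6-joint arm with a two-finger parallel gripper is mounted at the origin on the work surface. World frame = base frame: x ahead of the robot, y to its left, z up, the work surface at z = 0. Lengths are in mm, angles in rad, forces in N, time in s.
With the tool pointing down it reaches from about 300 to 850 mm from the base axis. Payload 5.4 kg.
Tool frame: the origin (TCP) lies on the mounting face of the last link; the fingertips stand 173 mm ahead of it and the grasp point (between the pads) lies 155 mm ahead of it; z points along the fingers, y is the direction in which the jaws open and shut (so a half turn about z gives the same grasp; the last joint's range is limited). The gripper opens to 85 mm and grips with 20 to 120 N. Pads are 22 mm wide; open, the fingers measure 114 mm over their backs; the gripper's body (76 mm by 85 mm) begins 54 mm behind the grasp point. The pads swing forward as they close: fully open they stand 13 mm farther back than shut.
Start: joints at [-1.325, 0.158, 1.597, -0, 1.386, -0.21], TCP at [253.079, -516.293, 404.699] pointing down, gripper open.
Joint ranges: [-2.91, 2.91], [-0.94, 2.29], [0.18, 2.7], [-1.29, 4.43], [0.17, 2.64], [-3, 3]. Speed limits (rad/s): [2.57, 2.57, 3.14, 3.14, 3.14, 3.14].

## Interface

Orientations are given as a unit quaternion [x, y, z, w].
In Python, from cell import env, viewer, job gives the robot as it stands.
- The arm moves only by the tool carry_out, never from a script. Its argument "moves" is a list of rows, each an object of numbers: "tx", "ty", "tz": the shift along the tool's x, y, z in cm; "twist": the turn about the tool's z in degrees; "hand": the finger opening in cm, from 0 to 8.54. In form: [{"tx": .., "ty": .., "tz": .., "twist": .., "hand": ..}, ...]. A call has 1 to 12 rows; each row is the pose to reach, as a shift and turn from the pose measured when the call began, along the tool's axes at that moment; what a row does not reach only later rows make up. A row lasts 1/12 s, in which the tool goes at most 41.7 mm and 7.16 degrees, less where a joint would pass 70% of its speed; a pose out of reach is approached as far as the arm can. A call with a gripper value outside its range is refused whole. The fingers move at their own pace and stop on an object; "squeeze" is the grip in N (left out, the last holds). Time passes only in rows, so rows that repeat a pose let the fingers close. It gives the time, the measured TCP pose, the force and the opening at its end, in the units of the state.
- env.state(): the state, without advancing time (a new reading comes with each control period).
- viewer.get_image(name): name is "scene" or "top" or "wrist"; returns (picture, depth): 384x512x3 uint8, red, green, blue; 384x512 float32, mm along the optical axis (not along the pixel's ray), 0 where there is no reading.
- viewer.camera_params(name): a dict with "fx", "fy", "cx", "cy" (pixels), "distortion" ([k1, k2, p1, p2, k3] as OpenCV has them; the pictures are not rectified), "camera_from_world" (4x4, takes a point from world to camera coordinates). Camera axes: x right, y up, looking along -z (the intrinsics and any distortion apply to the point x, -y, -z); pixel columns grow to the right and rows downward; lengths in mm; the calibration is good to about 2 mm. A picture is of the moment at which its call begins: read the wrist's pose just before it. camera_params takes no time and is no camera call; for the wrist camera it gives the pose at the moment of the call.
- job.job_done(): hands the job in, once; it reports no verdict.
The state is a dict: "time": time; "q": joint angles; "qd": joint speeds; "tau": joint torques, N m; "tcp_pos": TCP position; "ee_rot": TCP orientation; "contact_force": force on the tool from outside, world axes, zero at the start; "wrist_torque": the same for the moment, N m; "finger_gap": finger opening in mm.
Only numpy, scipy, OpenCV 4.12 (cv2) and the standard library are available. Lean on these libraries where they do the work, as an engineer would, in place of code of your own. Each camera call takes 0.05 s, during which the arm holds its last target.

## Task

Set up the surface profiler for a batch of cogs: press the latch paddle and let the sprung hatch fly fully open by itself without the robot touching the hatch, then slide each of the two glass reference plates straight up out of its slot by its top edge and, keeping it upright, stand it right down in the slotted stand on the machine's deck, the taller plate in the far slot and the shorter one in the near slot. Slide every splined cog lying on the mat over the keyed arbor, boss up, the largest at the bottom and each smaller one above, turning each so that its one wide slot finds the arbor's wide master spline and it drops fully home. Leave the hatch open, and leave the bottle, jar and screwdriver where they are.

Things in the scene. Friction and masses are not known exactly. Their poses are not given: they have to be found in the camera images.
- profiler: The machine, fixed: white housing, deck 70 mm above the bench. Origin on the bench; own frame x away from the robot, y left: housing x -140 to 140, y -220 to 420 mm. On the deck by its y: stage with arbor (about -130), aluminium slotted stand (10), black latch paddle (83), grey hatch over the standards bay (135 to 245), white column 330 mm tall with parked probe head (x -45 to 140, y 335 to 412).
- arbor: Round aluminium stage (164 mm across) with the upright steel arbor, both fixed; origin on the arbor's axis at the stage's underside, z up. Its x axis points from the arbor's axis along the wide master rib. A cog goes on in one position only: cog x along arbor x within about 0.06 rad, and 1 mm off-centre.
- arbor_seat (a point): Centre of the seat for the lowest cog (20 mm above the stage's underside, 60 mm across); axes of the arbor. Above it: core 28 mm across with 4 straight ribs at 90 degrees, 36 mm across, to 44 mm above the seat (tops tapered over 3 mm); the master rib (+x) is 13 mm wide, the others 8 mm. Then a plain nose 27 mm across to 49 mm, tapering to 18 mm across at 56 mm. Cogs stack at 18 mm pitch.
- cog_114: Steel cog, 114 mm over its teeth, about 620 g; may be absent. Origin: centre of its underside, z up its axis. Toothed web 1 to 9 mm above the underside; boss 52 mm across, to 18 mm, with two flats 46 mm apart facing the cog's +y and -y (grip there from above). Bore 31 mm with 4 slots, 38 mm across: the wide master slot (15 mm) along the cog's +x, the others 10 mm.
- cog_100: Steel cog, 100 mm over its teeth, about 500 g; may be absent. Origin: centre of its underside, z up its axis. Toothed web 1 to 9 mm above the underside; boss 52 mm across, to 18 mm, with two flats 46 mm apart facing the cog's +y and -y (grip there from above). Bore 31 mm with 4 slots, 38 mm across: the wide master slot (15 mm) along the cog's +x, the others 10 mm.
- cog_86: Steel cog, 86 mm over its teeth, about 380 g; may be absent. Origin: centre of its underside, z up its axis. Toothed web 1 to 9 mm above the underside; boss 52 mm across, to 18 mm, with two flats 46 mm apart facing the cog's +y and -y (grip there from above). Bore 31 mm with 4 slots, 38 mm across: the wide master slot (15 mm) along the cog's +x, the others 10 mm.
- cog_72: Steel cog, 72 mm over its teeth, about 280 g; may be absent. Origin: centre of its underside, z up its axis. Toothed web 1 to 9 mm above the underside; boss 52 mm across, to 18 mm, with two flats 46 mm apart facing the cog's +y and -y (grip there from above). Bore 31 mm with 4 slots, 38 mm across: the wide master slot (15 mm) along the cog's +x, the others 10 mm.
- hatch (a joint): Angle of the sprung hatch, a domed grey cover 128 (x) x 110 (y) x 36 mm hinged along its left (+y) edge: 0 shut, 1.85 rad fully open, leaning back past upright to the left. Once released it swings open by itself in about 1.5 s; its right edge first rises nearly straight up, bulging about 5 mm to the right.
- hatch_edge (a point): Middle of the hatch's free (right-hand) top edge.
- latch (a joint): Angle of the latch paddle: 0 at rest, 0.26 rad fully pressed. Its hook lets the hatch go at about 0.12 rad; sprung, it comes back by itself.
- latch_pad (a point): Press point on top of the black paddle (40 x 50 mm), 18 mm above the deck, 16 mm from its free right-hand end and 50 mm to the right of the shut hatch's edge. Press straight down here 5 to 8 mm; the hatch is let go at about 4 mm and 4 to 5 N, full travel (9 mm) takes about 6 to 7 N. The steel hook behind it reaches 40 mm above the deck.
- glass_tall: Taller glass plate, 8 mm thick (its x), 80 wide (y), 90 tall, white edging, chromed patch, 130 g. Origin: middle of its bottom edge, z up. It starts under the hatch in one of two slots (11 mm wide, 48 mm apart along the profiler's x, guides end 10 mm below the deck), faces along the profiler's x, bottom 5 mm above the bench, top edge 25 mm above the deck.
- glass_short: Shorter glass plate, 72 mm tall (top edge at first 7 mm above the deck), 100 g; otherwise like the tall one, in the other slot.
- stand_far (a point): Middle of the bottom of the far slot (larger x) of the stand, 4 mm above the deck; axes of the profiler. Each slot is 11 mm wide (x), 90 mm long along y with open ends, 26 mm deep, mouth flared to 19 mm over the top 6 mm; the stand's top is 30 mm above the deck. A plate stood in it rests with its bottom edge here, its faces along x.
- stand_near (a point): The same point of the near slot (towards the robot), 48 mm from the far one.
- mat: Black rubber mat on the bench, 290 x 290 mm, 3 mm thick, fixed, on which the cogs lie; origin at the centre of its underside.
- bottle: Bystander: bottle 60 mm across, 150 mm tall; origin at its foot.
- jar: Bystander: jar 56 mm across, 70 mm tall; origin at its foot.
- driver: Bystander: screwdriver 170 mm long lying along the near edge of the deck.
Things that resemble listed ones, but are neither listed nor needed, are in the scene too. Leave any blue or purple look-alike of the cog_100 alone.

How it is judged:
By the outcome, as a careful person would: the job done as asked, in the order asked, and still so for the second after the job is handed in, with the robot touching nothing.
Of cog_114, cog_100, cog_86, cog_72 only 2 to 3 are there at a start; the rules pass over those that are not, and their reading is None.
At some moment in a run one of cog_114, cog_100, cog_86, cog_72 may be knocked a few centimetres aside while the robot is not near it.
It also fails if it takes over 210 s, if anything falls off the work surface, if the arm or the gripper's body presses on something with over 40 N, if the wrist force passes 120 N, or if a joint passes its speed limit or range.

## Working session

There is one attempt and no reset: what is moved stays moved. The work goes in short steps, Python scripts to look and compute and a tool call to move; the robot and the scene stay as the last step left them, time stands still between calls to the robot, and variables do not carry over. Pictures are saved under pics/ and viewed, and the job is handed in when it is done.

Besides the shell and the picture viewer there is one more tool, called after "Emit:" as name([rows], argument=value, ...), one row to a line, values as JSON. carry_out: Moves the arm, as the interface text tells. Its arguments: {"type":"object","properties":{"moves":{"type":"array","items":{"type":"object","properties":{"tx":{"type":"number"},"ty":{"type":"number"},"tz":{"type":"number"},"twist":{"type":"number"},"hand":{"type":"number"}}}},"squeeze":{"type":"number"}},"required":["moves"]}

```bash
ls; mkdir -p pics; python3 - <<'E'
from cell import env, viewer, job
import cv2,numpy as np
print(env.state())
for n in ["scene","top","wrist"]:
    p=viewer.camera_params(n); print(n,p)
    im,d=viewer.get_image(n); cv2.imwrite(f"pics/{n}0.png",im[:,:,::-1]); np.save(f"pics/{n}0.npy",d)
E
```

```text
pics
{'time': 0.0, 'q': array([-1.32510253e+00,  1.59048401e-01,  1.59825931e+00,  9.06826788e-06,
        1.38620483e+00, -2.10095790e-01]), 'qd': array([ 0.00093329,  0.00261313,  0.00155932, -0.00050532, -0.00205438,
        0.00107398]), 'tau': array([ 1.72854914e-03, -3.95992792e+01, -3.31426585e+01,  1.82471109e-05,
        8.26356380e-03,  9.95738787e-06]), 'tcp_pos': array([ 253.01156538, -516.02387328,  403.70339039]), 'ee_rot': array([ 9.74143917e-01,  2.25926333e-01, -1.26295488e-05, -9.59871349e-04]), 'contact_force': array([ 0.41211814, -0.79157136,  0.30009769]), 'wrist_torque': array([-0.02361312, -0.05497805,  0.03038309]), 'finger_gap': 85.69260945459051}
scene {'fx': 408.82778835222774, 'fy': 408.82778835222774, 'cx': 255.46111856616454, 'cy': 194.97329823162588, 'distortion': array([-0.12842862,  0.        ,  0.        ,  0.        ,  0.        ]), 'camera_from_world': array([[-4.14012729e-01,  9.10183581e-01, -1.26217540e-02,
         1.77940469e+02],
       [-6.85264977e-01, -3.02517672e-01,  6.62491487e-01,
         2.87365504e+02],
       [ 5.99170570e-01,  2.8
[... 552 characters left out ...]
1851837e-02,  9.94532562e-01,
        -1.52053249e+03],
       [ 0.00000000e+00,  0.00000000e+00,  0.00000000e+00,
         1.00000000e+00]])}
wrist {'fx': 312.9168084701496, 'fy': 312.9168084701496, 'cx': 254.6604106658801, 'cy': 183.6087621934151, 'distortion': array([-0.05766715,  0.        ,  0.        ,  0.        ,  0.        ]), 'camera_from_world': array([[ 4.39987733e-01, -8.98002613e-01, -1.44965940e-03,
        -5.73598083e+02],
       [ 8.58490212e-01,  4.21100630e-01, -2.92692355e-01,
         3.77844856e+01],
       [ 2.63448952e-01,  1.27536527e-01,  9.56205566e-01,
        -3.80297929e+02],
       [ 0.00000000e+00,  0.00000000e+00,  0.00000000e+00,
         1.00000000e+00]])}
```

View pics/scene0.png

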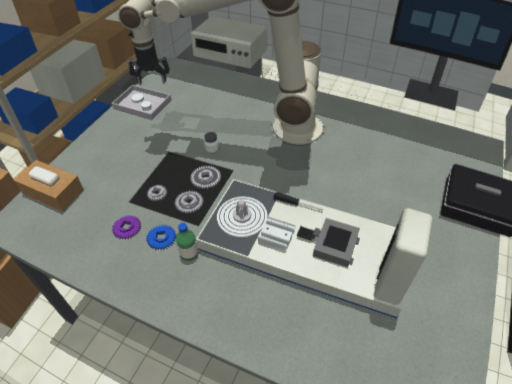

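View pics/top0.png

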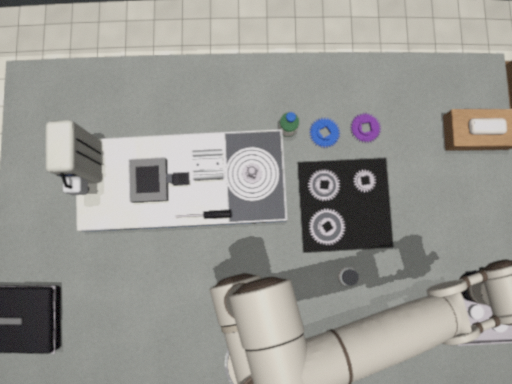

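View pics/wrist0.png

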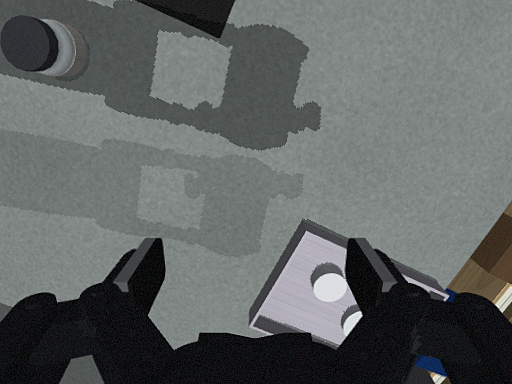

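```bash
cat > h.py <<'E'
from cell import env, viewer, job
import cv2,numpy as np
from scipy.spatial.transform import Rotation as Rn
def K(p): return np.array([[p['fx'],0,p['cx']],[0,p['fy'],p['cy']],[0,0,1.]])
def ray(p,px):
    px=np.asarray(px,float).reshape(-1,1,2)
    u=cv2.undistortPoints(px,K(p),p['distortion']).reshape(-1,2)
    d=np.c_[u[:,0],-u[:,1],-np.ones(len(u))]
    T=p['camera_from_world'];R=T[:3,:3];t=T[:3,3]
    return -R.T@t, d@R
def plane(p,px,z):
    o,d=ray(p,px); s=(z-o[2])/d[:,2]; return o+s[:,None]*d
def depthpt(p,px,dep):
    o,d=ray(p,px); return o+np.asarray(dep).reshape(-1,1)*d
def proj(p,X):
    X=np.asarray(X,float).reshape(-1,3);T=p['camera_from_world']
    c=X@T[:3,:3].T+T[:3,3]; c=c*[1,-1,-1]
    return cv2.projectPoints(c,np.zeros(3),np.zeros(3),K(p),p['distortion'])[0].reshape(-1,2)
def tri(rays):
    A=np.zeros((3,3));b=np.zeros(3)
    for o,d in rays:
        d=d/np.linalg.norm(d);M=np.eye(3)-np.outer(d,d);A+=M;b+=M@o
    return np.linalg.solve(A,b)
def yaw_of(q):  # world angle of tool y axis
    R=Rn.from_quat(q).as_matrix(); return np.degrees(np.arctan2(R[1,1],R[0,1])),R
def go(target,jaw=None,off=155):
    """target: grasp point world (mm); jaw: desired world angle (deg) of tool y axis, mod 180"""
    s=env.state(); a,R=yaw_of(s['ee_rot'])
    tgt=np.asarray(target,float)+[0,0,off]
    d=R.T@(tgt-s['tcp_pos'])/10
    print('grasp now',(s['tcp_pos']-[0,0,off]).round(1),'jaw',round(a,2),'q6',s['q'][5].round(2),'t',round(s['time'],2),'F',s['contact_force'].round(1),'gap',round(s['finger_gap'],1))
    tw=None
    if jaw is not None:
        tw=(jaw-a+90)%180-90
        tw=-tw  # tool z down
    print('move tx %.2f ty %.2f tz %.2f twist %s'%(d[0],d[1],d[2],tw))
    print('tilt',R[:,2].round(4))
def snap(n,name):
    p=viewer.camera_params(n); im,d=viewer.get_image(n); cv2.imwrite(f'pics/{name}.png',im[:,:,::-1]);np.savez(f'pics/{name}.npz',im=im,d=d,**p); return p,im,d
def load(name):
    z=np.load(f'pics/{name}.npz'); return {k:z[k] for k in z.files if k not in('im','d')},z['im'],z['d']
E
python3 - <<'E'
from h import *
p,im,d=snap('top','top1')
cv2.imwrite('pics/top1c.png',cv2.resize(im[115:265,60:260,::-1],None,fx=4,fy=4,interpolation=cv2.INTER_CUBIC))
cv2.imwrite('pics/top1m.png',cv2.resize(im[100:260,230:400,::-1],None,fx=3.7,fy=3.7,interpolation=cv2.INTER_CUBIC))
E
```

```text
(no output)
```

View pics/top1c.png

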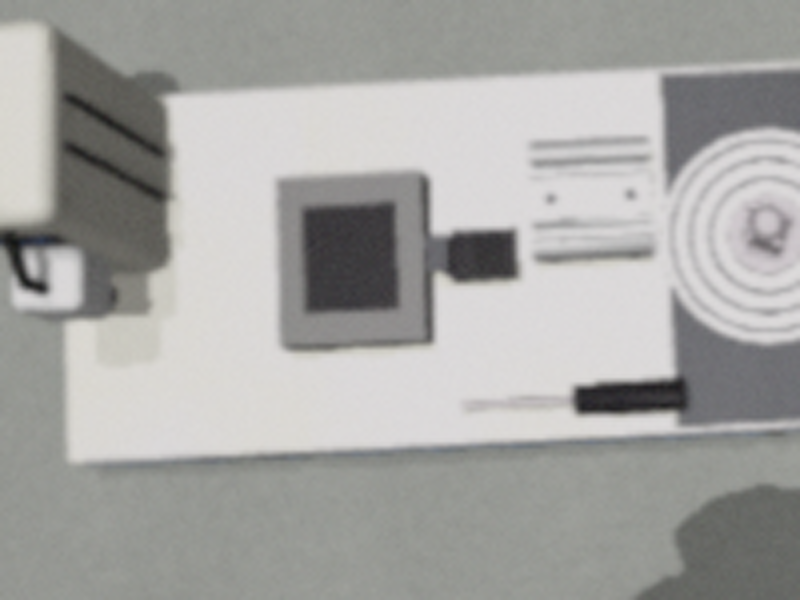

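View pics/top1m.png

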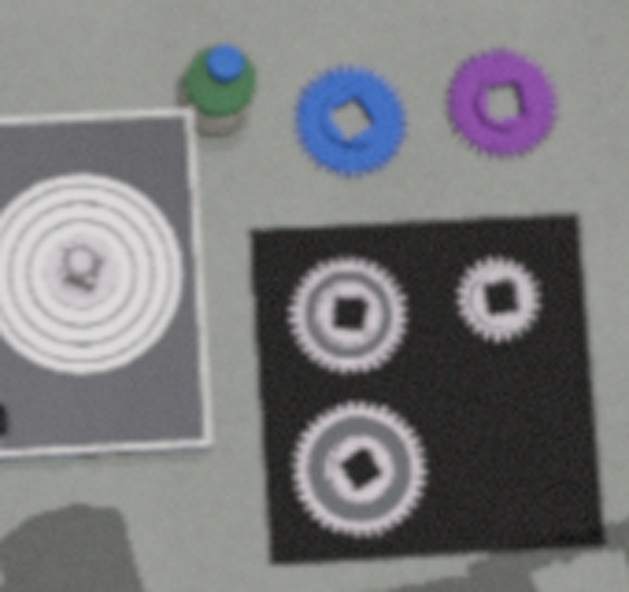

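```bash
python3 - <<'E'
from h import *
p,im,d=load('top1')
P=plane(p,[[77,230.7],[286.6,219.5],[281.4,130.3]],70)
print(P.round(1))
v=P[0]-P[1]; w=P[2]-P[1]; print(np.linalg.norm(v),np.linalg.norm(w),np.degrees(np.arctan2(v[1],v[0]))-90,np.degrees(np.arctan2(w[1],w[0])))
# local: P1 = (-140,-220), 
a=np.arctan2(v[1],v[0])-np.pi/2
R=np.array([[np.cos(a),-np.sin(a)],[np.sin(a),np.cos(a)]])
for q,l in zip(P,[(-140,420),(-140,-220),(140,-220)]): print((q[:2]-R@np.array(l)).round(1))
for px in [(360/3.7+230,468/3.7+100),(347.5/3.7+230,314/3.7+100),(499/3.7+230,298/3.7+100)]:
    print(plane(p,[px],12).round(1), d[int(px[1]),int(px[0])])
# mat hgt etc.
for nm,uv in [('deck',(150,220)),('bench',(200,260)),('hatch',(130,190)),('pad',(180,179)),('stand',(205,160))]:
    print(nm,depthpt(p,[uv],[d[uv[1],uv[0]]]).round(1))
E
```

```text
[[417.3 555.8  70. ]
 [441.  -82.8  70. ]
 [716.1 -73.6  70. ]]
639.0316064679876 275.24698773847206 2.1272165324028265 1.9066148741599167
[572.8 141.3]
[572.8 142.3]
[568. 141.]
[[ 419.7 -214.2   12. ]] 1560.0797
[[ 551.5 -207.7   12. ]] 1579.2692
[[ 563.2 -339.3   12. ]] 1575.3441
deck [[446.4 329.7  74.3]]
bench [[322.4 186.8   4.6]]
hatch [[534.4 382.5 110. ]]
pad [[567.2 235.9  91. ]]
stand [[622.5 159.6  97.4]]
```

```bash
python3 - <<'E'
from h import *
s=env.state();p=viewer.camera_params('wrist');T=p['camera_from_world']
c=-T[:3,:3].T@T[:3,3]; a,R=yaw_of(s['ee_rot'])
print('cam in tool',R.T@(c-s['tcp_pos'])); print('cam fwd in tool',R.T@(-T[2,:3]),'up',R.T@T[1,:3]); print('tool x world',R[:,0],'jaw',a)
go([570,60,245],92)
E
```

```text
cam in tool [75.01398882 -0.53687916 29.95152522]
cam fwd in tool [-2.93021122e-01  1.68496280e-04  9.56105953e-01] up [9.56105943e-01 2.79729839e-04 2.93021069e-01]
tool x world [8.97907572e-01 4.40183983e-01 2.29608920e-04] jaw -63.884363471116785
grasp now [ 253.  -516.1  249.1] jaw -63.88 q6 -0.21 t 0.2 F [-0.5  0.  -0.4] gap 85.5
move tx 53.82 ty -37.78 tz 0.46 twist 24.115636528883215
tilt [-3.0e-04  1.1e-03 -1.0e+00]
```

```bash
python3 - <<'E'
from h import *
go([565,200,285],2.1+180)
E
```

```text
grasp now [ 253.  -516.1  249.1] jaw -63.88 q6 -0.21 t 0.2 F [-0.5  0.  -0.4] gap 85.5
move tx 59.53 ty -50.57 tz -3.52 twist -65.98436347111681
tilt [-3.0e-04  1.1e-03 -1.0e+00]
```

Emit:
carry_out([
  {"tx":59.5,"ty":-50.6,"tz":-3.5,"twist":-66},
  {"tx":59.5,"ty":-50.6,"tz":-3.5,"twist":-66},
  {"tx":59.5,"ty":-50.6,"tz":-3.5,"twist":-66},
  {"tx":59.5,"ty":-50.6,"tz":-3.5,"twist":-66},
  {"tx":59.5,"ty":-50.6,"tz":-3.5,"twist":-66},
  {"tx":59.5,"ty":-50.6,"tz":-3.5,"twist":-66},
  {"tx":59.5,"ty":-50.6,"tz":-3.5,"twist":-66},
  {"tx":59.5,"ty":-50.6,"tz":-3.5,"twist":-66},
  {"tx":59.5,"ty":-50.6,"tz":-3.5,"twist":-66},
  {"tx":59.5,"ty":-50.6,"tz":-3.5,"twist":-66},
  {"tx":59.5,"ty":-50.6,"tz":-3.5,"twist":-66},
  {"tx":59.5,"ty":-50.6,"tz":-3.5,"twist":-66},
])

```text
validation failed for argument at $.mo...
```

```bash
python3 - <<'E'
from h import *
go([565,200,285],2.1+180)
E
```

```text
grasp now [ 253.  -516.1  249.1] jaw -63.88 q6 -0.21 t 0.2 F [-0.5  0.  -0.4] gap 85.5
move tx 59.53 ty -50.57 tz -3.52 twist -65.98436347111681
tilt [-3.0e-04  1.1e-03 -1.0e+00]
```

Emit:
carry_out([
  {"tx":4,"ty":-3,"tz":0,"twist":-6,"hand":8.5},
])

```text
time: 0.28
tcp_pos: [269.7, -482.5, 403.7]
ee_rot: [0.962, 0.274, -0.001, 0.0]
contact_force: [0.3, -0.2, 0.7]
finger_gap: 84.7
```

Emit:
carry_out([
  {"tx":56,"ty":-42,"tz":-3.5,"twist":-60,"hand":8.5},
  {"tx":56,"ty":-42,"tz":-3.5,"twist":-60,"hand":8.5},
])

```text
time: 0.45
tcp_pos: [302.1, -400.3, 407.5]
ee_rot: [0.918, 0.396, -0.0, -0.001]
contact_force: [-0.1, 0.6, -0.3]
finger_gap: 84.7
```

```bash
python3 - <<'E'
from h import *
go([565,200,285],2.1+180)
E
```

```text
grasp now [ 302.1 -400.3  252.5] jaw -43.3 q6 -0.41 t 0.45 F [-0.1  0.6 -0.3] gap 84.7
move tx 61.72 ty -22.05 tz -3.15 twist -45.39845358103878
tilt [-0.0011  0.002  -1.    ]
```

Emit:
carry_out([
  {"tx":61.7,"ty":-22,"tz":-3.2,"twist":-45.4,"hand":8.5},
  {"tx":61.7,"ty":-22,"tz":-3.2,"twist":-45.4,"hand":8.5},
  {"tx":61.7,"ty":-22,"tz":-3.2,"twist":-45.4,"hand":8.5},
  {"tx":61.7,"ty":-22,"tz":-3.2,"twist":-45.4,"hand":8.5},
  {"tx":61.7,"ty":-22,"tz":-3.2,"twist":-45.4,"hand":8.5},
  {"tx":61.7,"ty":-22,"tz":-3.2,"twist":-45.4,"hand":8.5},
  {"tx":61.7,"ty":-22,"tz":-3.2,"twist":-45.4,"hand":8.5},
  {"tx":61.7,"ty":-22,"tz":-3.2,"twist":-45.4,"hand":8.5},
  {"tx":61.7,"ty":-22,"tz":-3.2,"twist":-45.4,"hand":8.5},
  {"tx":61.7,"ty":-22,"tz":-3.2,"twist":-45.4,"hand":8.5},
  {"tx":61.7,"ty":-22,"tz":-3.2,"twist":-45.4,"hand":8.5},
  {"tx":61.7,"ty":-22,"tz":-3.2,"twist":-45.4,"hand":8.5},
])

```text
time: 1.45
tcp_pos: [502.6, 58.2, 432.8]
ee_rot: [0.694, 0.72, 0.0, -0.001]
contact_force: [0.4, -0.6, -0.4]
finger_gap: 85.1
```

```bash
python3 - <<'E'
from h import *
go([565,200,285],2.1+180)
snap('wrist','w1')
E
```

```text
grasp now [502.6  58.2 277.8] jaw 2.12 q6 -0.16 t 1.45 F [ 0.4 -0.6 -0.4] gap 85.1
move tx 13.94 ty 6.76 tz -0.70 twist 0.019571588105577575
tilt [-9.0e-04  1.9e-03 -1.0e+00]
```

View pics/w1.png

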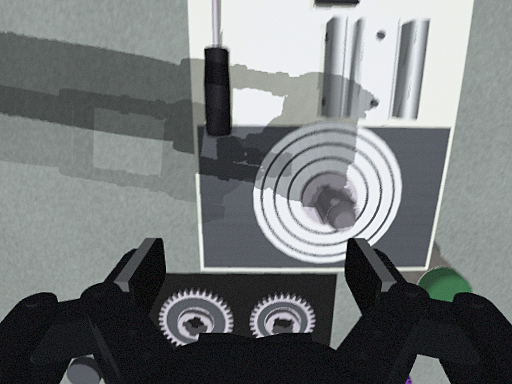

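Emit:
carry_out([
  {"tx":14,"ty":6.8,"tz":-0.7,"twist":0,"hand":8.5},
  {"tx":14,"ty":6.8,"tz":-0.7,"twist":0,"hand":8.5},
  {"tx":14,"ty":6.8,"tz":-0.7,"twist":0,"hand":8.5},
  {"tx":14,"ty":6.8,"tz":-0.7,"twist":0,"hand":8.5},
  {"tx":14,"ty":6.8,"tz":-0.7,"twist":0,"hand":8.5},
  {"tx":14,"ty":6.8,"tz":-0.7,"twist":0,"hand":8.5},
])

```text
time: 2.0
tcp_pos: [566.1, 208.0, 440.4]
ee_rot: [0.691, 0.723, 0.002, -0.002]
contact_force: [0.9, -0.3, -0.7]
finger_gap: 85.1
```

```bash
python3 - <<'E'
from h import *
go([565,200,285],2.1+180)
snap('wrist','w2')
E
```

```text
grasp now [566.1 208.  285.4] jaw 2.59 q6 0.1 t 2.0 F [ 0.9 -0.3 -0.7] gap 85.1
move tx -0.79 ty -0.14 tz 0.04 twist 0.4945605107404276
tilt [ 1.0e-04  6.8e-03 -1.0e+00]
```

View pics/w2.png

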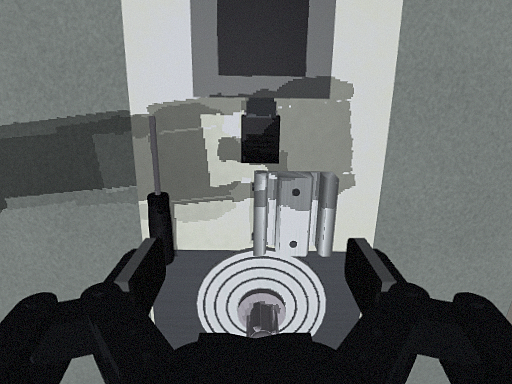

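```bash
python3 - <<'E'
from h import *
p,im,d=load('w2')
print('pad',plane(p,[[241,115],[279,115],[241,163],[279,163]],88).round(1).tolist())
print('deck edges',plane(p,[[125,60],[397,60],[150,240],[381,150]],70).round(1).tolist())
print('stand?',plane(p,[[254,171],[337,171],[254,256],[334,256]],100).round(1).tolist())
def dp(u,v): return depthpt(p,[[u,v]],[np.median(d[v-2:v+3,u-2:u+3])]).round(1).tolist()
for n,uv in dict(pad=(260,140),deck=(140,60),deckb=(380,100),hatch=(215,60),hatchc=(260,40),standL=(260,200),standR=(327,210),standbot=(295,230),stage=(220,300),bench=(60,80)).items(): print(n,dp(*uv))
cv2.imwrite('pics/w2c.png',cv2.resize(im[80:360,180:360,::-1],None,fx=2.6,fy=2.1,interpolation=cv2.INTER_CUBIC))
E
```

```text
pad [[550.1, 258.8, 88.0], [588.6, 260.6, 88.0], [551.7, 209.0, 88.0], [591.9, 210.8, 88.0]]
deck edges [[427.3, 308.9, 70.0], [708.9, 321.9, 70.0], [443.8, 104.5, 70.0], [706.2, 226.9, 70.0]]
stand? [[565.7, 204.0, 100.0], [651.1, 207.8, 100.0], [570.1, 106.1, 100.0], [659.8, 109.8, 100.0]]
pad [[570.6, 234.4, 88.8]]
deck [[443.3, 309.3, 70.6]]
deckb [[696.6, 280.6, 70.6]]
hatch [[525.6, 308.7, 109.2]]
hatchc [[565.6, 327.4, 109.9]]
standL [[573.4, 173.2, 101.2]]
standR [[645.3, 164.9, 100.7]]
standbot [[613.1, 140.2, 100.7]]
stage [[530.7, 30.0, 79.6]]
bench [[313.3, 288.0, 0.9]]
```

View pics/w2c.png

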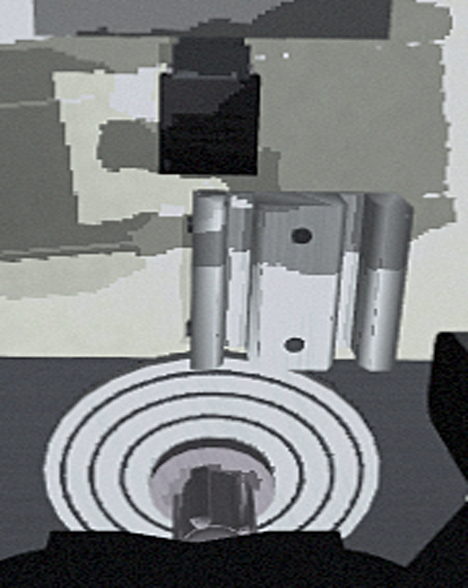

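```bash
python3 - <<'E'
from h import *
go([570,222,120],2.1+180)
E
```

```text
grasp now [565.9 206.7 285.6] jaw 2.49 q6 0.1 t 2.05 F [ 0.5 -0.5 -0.4] gap 85.0
move tx 1.40 ty 0.47 tz 16.57 twist 0.39028207582236973
tilt [ 1.0e-04  6.5e-03 -1.0e+00]
```

Emit:
carry_out([
  {"tx":1.5,"ty":0.5,"tz":4,"twist":0.4,"hand":0},
  {"tx":1.5,"ty":0.5,"tz":8,"twist":0.4,"hand":0},
  {"tx":1.5,"ty":0.5,"tz":12,"twist":0.4,"hand":0},
  {"tx":1.5,"ty":0.5,"tz":15,"twist":0.4,"hand":0},
  {"tx":1.5,"ty":0.5,"tz":16.5,"twist":0.4,"hand":0},
  {"tx":1.5,"ty":0.5,"tz":16.5,"twist":0.4,"hand":0},
  {"tx":1.5,"ty":0.5,"tz":16.5,"twist":0.4,"hand":0},
  {"tx":1.5,"ty":0.5,"tz":16.5,"twist":0.4,"hand":0},
])

```text
time: 2.72
tcp_pos: [571.0, 222.3, 277.9]
ee_rot: [0.694, 0.72, 0.004, -0.001]
contact_force: [0.2, 0.3, 0.1]
finger_gap: -0.4
```

```bash
python3 - <<'E'
from h import *
go([570,222,100],2.1+180)
E
```

```text
grasp now [571.  222.3 122.9] jaw 2.03 q6 0.13 t 2.72 F [0.2 0.3 0.1] gap -0.4
move tx -0.05 ty -0.11 tz 2.29 twist -0.0720960917172988
tilt [ 0.0035  0.007  -1.    ]
```

Emit:
carry_out([
  {"tx":0,"ty":-0.1,"tz":1.2,"twist":0,"hand":0},
  {"tx":0,"ty":-0.1,"tz":1.7,"twist":0,"hand":0},
  {"tx":0,"ty":-0.1,"tz":2.0,"twist":0,"hand":0},
  {"tx":0,"ty":-0.1,"tz":2.2,"twist":0,"hand":0},
  {"tx":0,"ty":-0.1,"tz":2.3,"twist":0,"hand":0},
  {"tx":0,"ty":-0.1,"tz":2.3,"twist":0,"hand":0},
])

```text
time: 3.22
tcp_pos: [570.6, 222.2, 255.7]
ee_rot: [0.694, 0.72, 0.004, -0.0]
contact_force: [-0.2, -3.3, 5.2]
finger_gap: -0.3
```

```bash
python3 - <<'E'
from h import *
print(env.state()['contact_force'],env.state()['tcp_pos'])
snap('wrist','w3')
E
```

```text
[-0.16136602 -3.33344666  5.174628  ] [570.64895993 222.15543728 255.69762899]
```

View pics/w3.png

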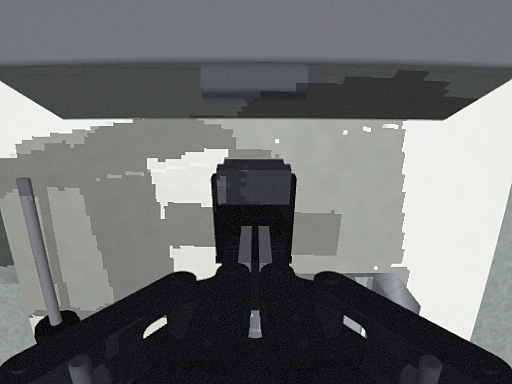

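Emit:
carry_out([
  {"tx":0,"ty":0,"tz":-2,"twist":0,"hand":0},
  {"tx":-1,"ty":0,"tz":-5,"twist":0,"hand":0},
  {"tx":-5,"ty":0,"tz":-8,"twist":0,"hand":0},
  {"tx":-6,"ty":0,"tz":-12,"twist":0,"hand":0},
  {"tx":-6,"ty":0,"tz":-14,"twist":0,"hand":0},
  {"tx":-6,"ty":0,"tz":-14,"twist":0,"hand":0},
  {"tx":-6,"ty":0,"tz":-14,"twist":0,"hand":0},
  {"tx":-6,"ty":0,"tz":-14,"twist":0,"hand":0},
  {"tx":-6,"ty":0,"tz":-14,"twist":0,"hand":0},
  {"tx":-6,"ty":0,"tz":-14,"twist":0,"hand":0},
  {"tx":-6,"ty":0,"tz":-14,"twist":0,"hand":0},
  {"tx":-6,"ty":0,"tz":-14,"twist":0,"hand":0},
])

```text
time: 4.27
tcp_pos: [571.9, 161.5, 394.5]
ee_rot: [0.694, 0.72, 0.003, -0.001]
contact_force: [-0.1, -0.4, -0.5]
finger_gap: 0.1
```

```bash
python3 - <<'E'
from h import *
p,im,d=snap('scene','s1')
go([565,290,285],2.1+180)
cv2.imwrite('pics/s1c.png',cv2.resize(im[150:330,180:440,::-1],None,fx=3,fy=3))
E
```

```text
grasp now [572.  161.5 239.8] jaw 2.05 q6 0.03 t 4.32 F [ 0.5 -0.   0.2] gap -0.0
move tx 12.90 ty -0.22 tz -4.45 twist -0.0499887637994334
tilt [ 0.0039  0.0061 -1.    ]
```

View pics/s1c.png

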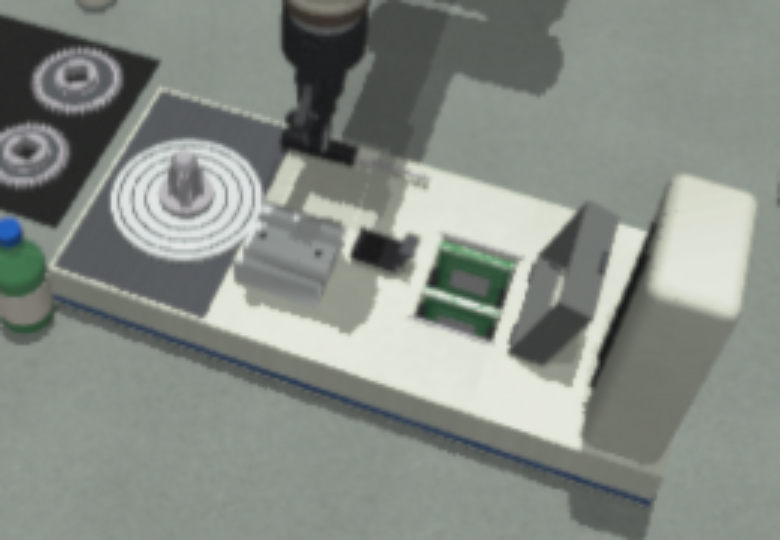

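Emit:
carry_out([
  {"tx":10,"ty":0,"tz":-4,"twist":0,"hand":8.5},
  {"tx":10,"ty":0,"tz":-4,"twist":0,"hand":8.5},
  {"tx":10,"ty":0,"tz":-4,"twist":0,"hand":8.5},
  {"tx":10,"ty":0,"tz":-4,"twist":0,"hand":8.5},
  {"tx":10,"ty":0,"tz":-4,"twist":0,"hand":8.5},
  {"tx":10,"ty":0,"tz":-4,"twist":0,"hand":8.5},
  {"tx":10,"ty":0,"tz":-4,"twist":0,"hand":8.5},
])

```text
time: 4.9
tcp_pos: [568.3, 260.1, 434.3]
ee_rot: [0.695, 0.719, 0.003, -0.001]
contact_force: [0.2, -0.3, -0.1]
finger_gap: 83.1
```

```bash
python3 - <<'E'
from h import *
go([565,290,285],2.1+180)
p,im,d=snap('wrist','w4')
E
```

```text
grasp now [568.3 260.1 279.3] jaw 1.98 q6 0.2 t 4.9 F [ 0.2 -0.3 -0.1] gap 83.1
move tx 3.00 ty -0.23 tz -0.55 twist -0.1215508454255314
tilt [ 0.0021  0.0053 -1.    ]
```

View pics/w4.png

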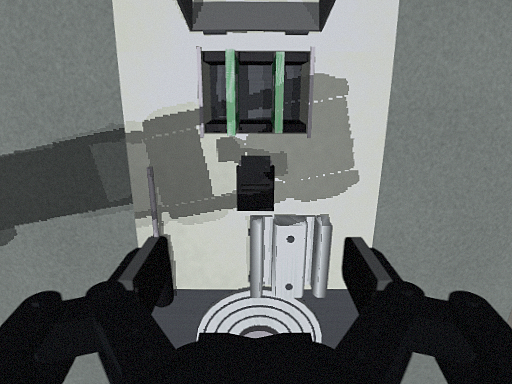

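```bash
python3 - <<'E'
from h import *
p,im,d=load('w4')
cv2.imwrite('pics/w4c.png',cv2.resize(im[35:150,180:340,::-1],None,fx=5,fy=5,interpolation=cv2.INTER_NEAREST))
def dp(u,v): return depthpt(p,[[u,v]],[d[v,u]]).round(1).tolist()
for v in (60,80,100,120):
    print(v,[dp(u,v) for u in (228,231,234,276,279,282)])
print(dp(150,60),dp(370,60))
E
```

```text
60 [[[540.9, 361.7, 96.0]], [[543.7, 361.8, 96.5]], [[545.9, 362.5, 88.4]], [[586.5, 364.8, 78.8]], [[589.5, 365.0, 77.9]], [[592.6, 365.2, 76.3]]]
80 [[[541.0, 343.9, 95.1]], [[543.8, 344.0, 94.3]], [[546.7, 344.0, 95.5]], [[587.6, 346.0, 77.4]], [[590.5, 346.1, 78.2]], [[593.5, 346.2, 77.5]]]
100 [[[541.3, 325.4, 95.7]], [[544.1, 325.5, 95.2]], [[547.0, 325.6, 95.5]], [[588.5, 326.5, 77.7]], [[591.5, 326.6, 78.2]], [[594.7, 326.7, 76.9]]]
120 [[[541.5, 306.5, 95.8]], [[544.5, 306.6, 96.4]], [[547.3, 306.5, 94.4]], [[589.5, 306.5, 78.3]], [[592.7, 306.6, 77.8]], [[595.7, 306.7, 78.4]]]
[[459.9, 361.9, 70.6]] [[682.5, 369.8, 70.1]]
```

View pics/w4c.png

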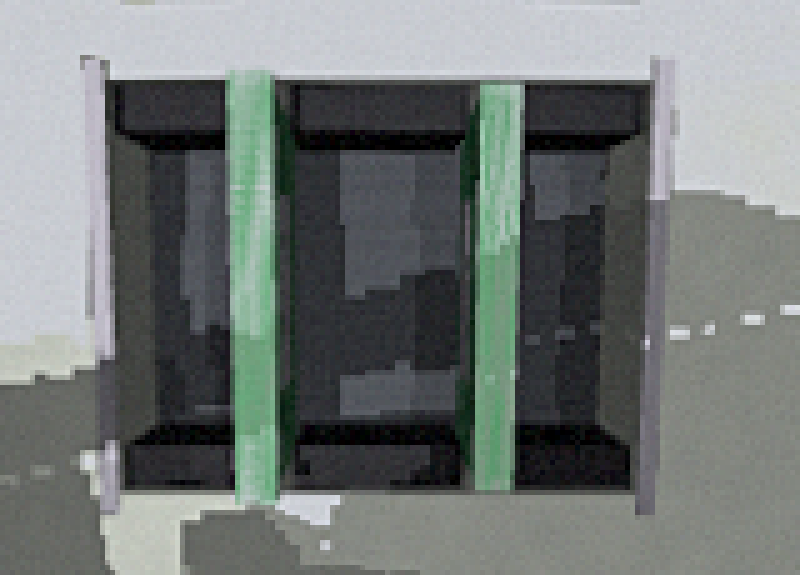

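```bash
python3 - <<'E'
from h import *
p,im,d=load('w4')
hsv=cv2.cvtColor(im,cv2.COLOR_RGB2HSV)
m=((hsv[...,0]>45)&(hsv[...,0]<85)&(hsv[...,1]>60)&(hsv[...,2]>90)).astype(np.uint8)
n,l,st,c=cv2.connectedComponentsWithStats(m)
for i in range(1,n):
    if st[i,4]<100: continue
    z=95.3 if c[i][0]<255 else 77.5
    ys,xs=np.where(l==i)
    rows=[(xs[ys==r].mean(),r,np.ptp(xs[ys==r])+1) for r in range(ys.min(),ys.max()+1) if (ys==r).any()]
    rows=[r for r in rows if r[2]>5]
    P=plane(p,[(r[0],r[1]) for r in rows],z)
    f=np.polyfit(P[:,1],P[:,0],1); print(st[i],c[i].round(1),'ends',P[0].round(1),P[-1].round(1),'mid',P.mean(0).round(1),'dir deg',np.degrees(np.arctan(-f[0])))
go([595,85,170],2.1+180)
E
```

```text
[226  51   9  38 139] [229.8  67.8] ends [542.4 361.   95.3] [541.9 359.2  95.3] mid [542.1 360.1  95.3] dir deg -14.482877607677494
[275  51   9  82 374] [278.2  95.1] ends [588.3 370.6  77.5] [593.8 296.3  77.5] mid [590.8 329.8  77.5] dir deg 2.7129672829676155
[226  82  10  53 288] [231.  111.9] ends [545.1 325.6  95.3] [545.  292.9  95.3] mid [544.1 309.3  95.3] dir deg 3.5495555861385584
grasp now [568.4 260.1 279.4] jaw 1.97 q6 0.2 t 4.95 F [-0.2 -0.6  1.1] gap 85.1
move tx -17.65 ty 2.04 tz 10.85 twist -0.1342673402134551
tilt [ 0.0022  0.0055 -1.    ]
```

Emit:
carry_out([
  {"tx":-17.6,"ty":2,"tz":4,"twist":-0.1,"hand":8.5},
  {"tx":-17.6,"ty":2,"tz":8,"twist":-0.1,"hand":8.5},
  {"tx":-17.6,"ty":2,"tz":10.8,"twist":-0.1,"hand":8.5},
  {"tx":-17.6,"ty":2,"tz":10.8,"twist":-0.1,"hand":8.5},
  {"tx":-17.6,"ty":2,"tz":10.8,"twist":-0.1,"hand":8.5},
  {"tx":-17.6,"ty":2,"tz":10.8,"twist":-0.1,"hand":8.5},
  {"tx":-17.6,"ty":2,"tz":10.8,"twist":-0.1,"hand":8.5},
  {"tx":-17.6,"ty":2,"tz":10.8,"twist":-0.1,"hand":8.5},
])

```text
time: 5.62
tcp_pos: [594.7, 85.0, 325.7]
ee_rot: [0.695, 0.719, 0.003, -0.001]
contact_force: [0.1, 0.4, 0.3]
finger_gap: 85.0
```

```bash
python3 - <<'E'
from h import *
go([595,85,170],2.1+180)
p,im,d=snap('wrist','w5')
go([595,85,170],2.1+180)
p,im,d=snap('scene','s2')
cv2.imwrite('pics/s2c.png',cv2.resize(im[150:330,180:440,::-1],None,fx=3,fy=3))
E
```

```text
grasp now [594.7  85.  170.7] jaw 1.97 q6 -0.1 t 5.62 F [0.1 0.4 0.3] gap 85.0
move tx -0.00 ty 0.03 tz 0.07 twist -0.12591067576397563
tilt [ 0.0021  0.006  -1.    ]
grasp now [594.9  85.8 171.6] jaw 2.06 q6 -0.1 t 5.67 F [-1.1  0.3  0.9] gap 84.8
move tx -0.08 ty 0.01 tz 0.16 twist -0.04284895242318498
tilt [ 0.0039  0.0058 -1.    ]
```

View pics/w5.png

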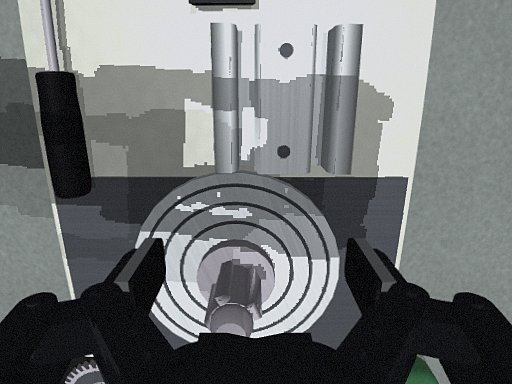

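View pics/s2c.png

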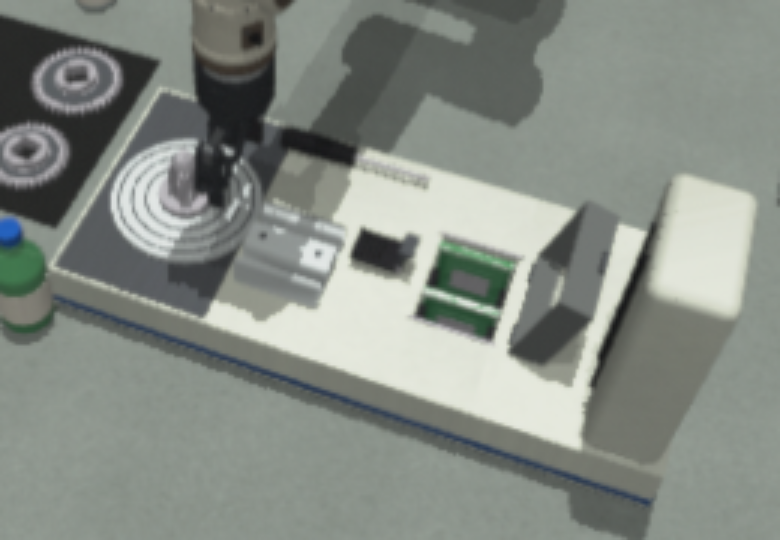

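```bash
python3 - <<'E'
from h import *
p,im,d=load('w5')
for v in (60,100,140):
    us=np.arange(206,366,2)
    P=depthpt(p,[(u,v) for u in us],d[v,us])
    print(v,P[0,1].round(1)); print(' '.join(f'{a:.0f}:{z:.0f}' for a,z in zip(P[:,0],P[:,2])))
u=285
P=depthpt(p,[(u,v) for v in range(14,190,4)],d[14:190:4,u]); print(' '.join(f'{a:.0f}:{z:.0f}' for a,z in zip(P[:,1],P[:,2])))
print(plane(p,[(286.5,49.5),(284,151.5)],100).round(1))
cv2.imwrite('pics/w5c.png',cv2.resize(im[10:350,130:350,::-1],None,fx=2.6,fy=1.7,interpolation=cv2.INTER_CUBIC))
E
```

```text
60 179.3
559:71 560:71 562:70 567:102 568:101 569:101 570:100 572:102 573:100 574:101 575:101 576:100 577:99 579:99 580:96 581:92 581:75 582:75 584:75 585:75 586:75 588:76 589:76 590:76 592:74 593:98 594:99 595:100 596:102 598:100 599:102 600:101 601:101 602:101 603:101 605:100 606:101 607:101 608:102 609:101 610:101 612:101 613:100 614:100 615:99 616:101 618:101 619:102 620:102 621:100 622:101 623:102 625:101 626:99 628:96 633:75 634:76 636:75 637:75 638:75 640:75 640:81 640:87 640:91 640:96 641:98 642:97 643:99 644:100 645:101 646:100 647:101 649:99 650:100 651:101 652:101 653:102 664:71 665:71 667:70
100 152.8
559:72 560:71 562:72 567:100 568:101 569:100 571:100 572:101 573:101 574:100 575:101 577:100 578:101 579:98 580:95 581:97 582:75 583:76 584:75 586:75 587:74 588:75 590:75 591:75 592:74 594:97 595:99 596:100 597:100 599:101 600:100 601:102 602:100 603:101 592:296 606:101 607:102 608:100 609:101 611:102 612:101 613:101 614:100 616:101 617:102 618:101 619:101 620:101 622:101 623:102 624:100 625:101 627:99 628:99 634:76 635:75 636:75 638:75 639:76 641:75 641:81 641:87 641:92 641
[... 420 characters left out ...]
 611:101 612:100 613:100 615:101 616:101 617:100 618:101 620:100 621:101 622:100 623:101 625:101 626:101 628:98 629:97 635:74 636:75 637:75 639:74 640:75 641:77 641:82 641:89 642:93 642:96 644:96 644:99 645:100 646:101 647:101 649:101 650:101 651:101 652:102 653:102 655:102 666:71 667:71 669:71 670:72 672:71 673:71
210:71 207:71 205:70 197:101 195:101 193:99 190:101 188:100 186:103 184:101 182:102 179:101 177:102 175:100 173:101 170:100 168:101 166:101 164:101 161:101 159:102 157:100 154:101 152:101 149:101 147:100 145:101 142:101 140:102 137:101 135:101 132:101 130:101 127:101 125:101 122:101 120:101 117:101 114:101 112:101 101:70 98:72 95:72 94:79
[[610.5 184.3 100. ]
 [612.6 123.5 100. ]]
```

View pics/w5c.png

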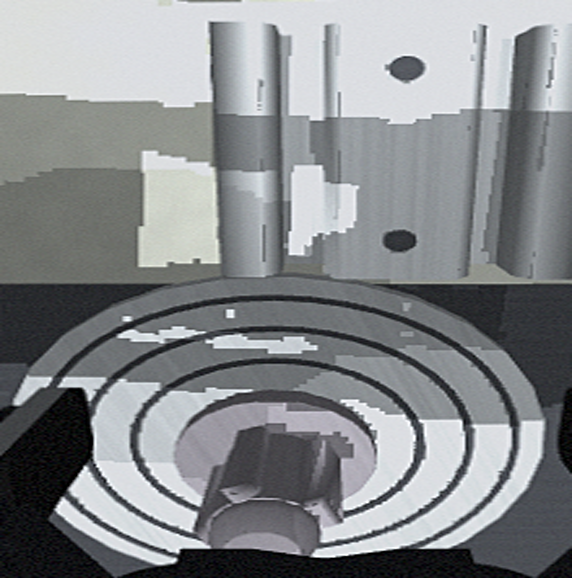

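```bash
python3 - <<'E'
from h import *
p,im,d=load('s2')
for (cx,cy) in [(590,208),(615,220),(612,250),(575,230),(530,330),(560,350),(600,300),(570,270),(540,300)]:
    u,v=180+cx/3,150+cy/3
    print((cx,cy),depthpt(p,[(u,v)],[d[int(v),int(u)]]).round(0))
p,im,d=load('w4')
print(plane(p,[(200,90),(205,90),(307,90),(312,90)],72).round(1))
v=90;us=np.arange(192,322,3);P=depthpt(p,[(u,v) for u in us],d[v,us]);print(' '.join(f'{a:.0f}:{z:.0f}' for a,z in zip(P[:,0],P[:,2])))
u=260;vs=np.arange(0,150,3);P=depthpt(p,[(u,v) for v in vs],d[vs,u]);print(' '.join(f'{a:.0f}:{z:.0f}' for a,z in zip(P[:,1],P[:,2])))
s=env.state();print(s['q'])
E
```

```text
(590, 208) [[510. 426. 181.]]
(615, 220) [[505. 452. 170.]]
(612, 250) [[461. 462.  71.]]
(575, 230) [[503. 419. 135.]]
(530, 330) [[626. 408. 121.]]
(560, 350) [[603. 442.  71.]]
(600, 300) [[527. 465.  69.]]
(570, 270) [[589. 426. 181.]]
(540, 300) [[556. 408.  75.]]
[[510.6 333.8  72. ]
 [515.7 333.9  72. ]
 [620.2 337.5  72. ]
 [625.4 337.8  72. ]]
502:71 505:71 508:72 512:73 513:58 511:27 512:6 515:5 519:6 523:4 527:5 530:6 541:97 544:95 547:96 547:45 549:5 552:6 556:7 560:5 563:7 567:5 571:7 574:6 578:5 582:7 586:6 587:46 588:77 591:78 594:79 604:5 608:7 611:6 615:5 619:6 623:5 622:31 622:53 622:71 625:72 629:71 632:70 635:71
420:71 417:72 414:72 412:73 409:74 406:74 403:75 400:76 397:78 394:78 392:77 390:72 388:70 385:69 382:71 379:72 376:71 374:69 372:61 369:60 366:61 365:29 364:4 360:5 357:5 353:5 350:7 346:6 343:6 339:7 336:6 332:8 329:5 325:4 321:5 318:6 314:6 310:6 307:6 303:5 301:19 300:53 298:60 294:59 291:61 289:70 286:70 283:71 280:71 336:405
[-0.05823606  0.2907927   1.59971257  0.0062769   1.24659084 -0.09704317]
```

```bash
python3 - <<'E'
from h import *
go([543.5,324,160],2.1+180)
E
```

```text
grasp now [595.   86.2 172.1] jaw 2.11 q6 -0.1 t 5.72 F [ 0.7 -0.1  0.3] gap 85.3
move tx 23.95 ty -4.28 tz 1.32 twist 0.008889586519387649
tilt [ 0.0048  0.0057 -1.    ]
```

```bash
python3 - <<'E'
s=open('h.py').read()
s=s.replace("tgt=np.asarray(target,float)+[0,0,off]","tgt=np.asarray(target,float)-off*R[:,2]").replace("(s['tcp_pos']-[0,0,off])","(s['tcp_pos']+off*R[:,2])")
open('h.py','w').write(s)
from h import *
go([543.5,324,160],2.1+180)
E
```

```text
grasp now [595.7  87.1 172.1] jaw 2.11 q6 -0.1 t 5.72 F [ 0.7 -0.1  0.3] gap 85.3
move tx 23.86 ty -4.35 tz 1.32 twist 0.008889586519387649
tilt [ 0.0048  0.0057 -1.    ]
```

Emit:
carry_out([
  {"tx":23.9,"ty":-4.4,"tz":0,"twist":0,"hand":2.4},
  {"tx":23.9,"ty":-4.4,"tz":0,"twist":0,"hand":2.4},
  {"tx":23.9,"ty":-4.4,"tz":0,"twist":0,"hand":2.4},
  {"tx":23.9,"ty":-4.4,"tz":0,"twist":0,"hand":2.4},
  {"tx":23.9,"ty":-4.4,"tz":1.3,"twist":0,"hand":2.4},
  {"tx":23.9,"ty":-4.4,"tz":1.3,"twist":0,"hand":2.4},
  {"tx":23.9,"ty":-4.4,"tz":1.3,"twist":0,"hand":2.4},
  {"tx":23.9,"ty":-4.4,"tz":1.3,"twist":0,"hand":2.4},
  {"tx":23.9,"ty":-4.4,"tz":1.3,"twist":0,"hand":2.4},
])

```text
time: 6.47
tcp_pos: [542.1, 324.4, 316.3]
ee_rot: [0.693, 0.721, 0.004, 0.0]
contact_force: [-0.1, 0.6, -0.2]
finger_gap: 23.9
```

```bash
python3 - <<'E'
from h import *
go([543.5,324,92],2.1+180)
snap('wrist','w6')
E
```

```text
grasp now [543.2 325.3 161.3] jaw 2.22 q6 0.31 t 6.47 F [-0.1  0.6 -0.2] gap 23.9
move tx -0.17 ty -0.02 tz 6.93 twist 0.11637053572951572
tilt [ 0.0068  0.0059 -1.    ]
```

View pics/w6.png

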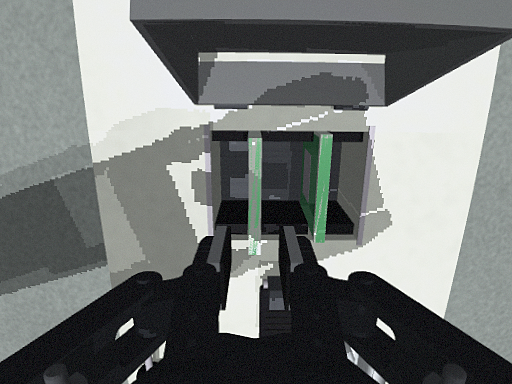

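```bash
python3 - <<'E'
from h import *
p,im,d=load('w6')
cv2.imwrite('pics/w6c.png',cv2.resize(im[115:285,180:390,::-1],None,fx=3.8,fy=3.5,interpolation=cv2.INTER_NEAREST))
for v in (145,170,200,230):
    us=np.arange(240,335,3);P=depthpt(p,[(u,v) for u in us],d[v,us]);print(v,P[0,1].round(),' '.join(f'{u}/{a:.0f}:{z:.0f}' for u,a,z in zip(us,P[:,0],P[:,2])))
E
```

```text
145 352.0 240/530:6 243/533:4 246/535:8 249/539:95 252/540:95 255/542:96 258/544:95 261/546:95 264/552:6 267/554:5 270/557:5 273/560:6 276/563:5 279/565:5 282/568:6 285/571:6 288/573:6 291/576:6 294/579:5 297/582:5 300/584:5 303/587:9 306/586:25 309/586:39 312/586:51 315/586:63 318/586:73 321/587:77 324/589:78 327/591:78 330/593:77 333/615:6
170 328.0 240/531:6 243/533:6 246/536:6 249/539:97 252/541:96 255/543:95 258/545:96 261/550:6 264/553:6 267/556:6 270/558:6 273/561:6 276/564:5 279/567:6 282/569:6 285/572:5 288/575:6 291/578:6 294/581:5 297/583:6 300/586:5 303/587:16 306/587:32 309/587:45 312/587:56 315/587:67 318/587:77 321/589:78 324/591:78 327/593:79 330/614:7 333/617:6
200 299.0 240/531:6 243/534:5 246/537:5 249/540:95 252/542:95 255/544:96 258/546:96 261/551:7 264/554:6 267/557:6 270/560:7 273/563:6 276/566:7 279/568:6 282/571:6 285/574:5 288/577:6 291/580:6 294/583:6 297/586:6 300/588:8 303/588:24 306/588:39 309/588:52 312/588:63 315/588:74 318/589:78 321/591:79 324/593:78 327/595:78 330/617:6 333/620:5
230 293.0 240/534:60 243/536:62 246/538:62 249/540:95 252/542:96 255/544:96 258/546:96 261/550:62 264/553:61 267/555:60 270/557:62 273/560:61 276/562:60 279/555:147 282/556:153 285/557:152 288/559:153 291/560:153 294/561:152 297/579:61 300/581:61 303/583:60 306/586:61 309/589:59 312/588:72 315/589:77 318/591:78 321/593:78 324/595:78 327/603:61 330/605:62 333/608:60
```

View pics/w6c.png

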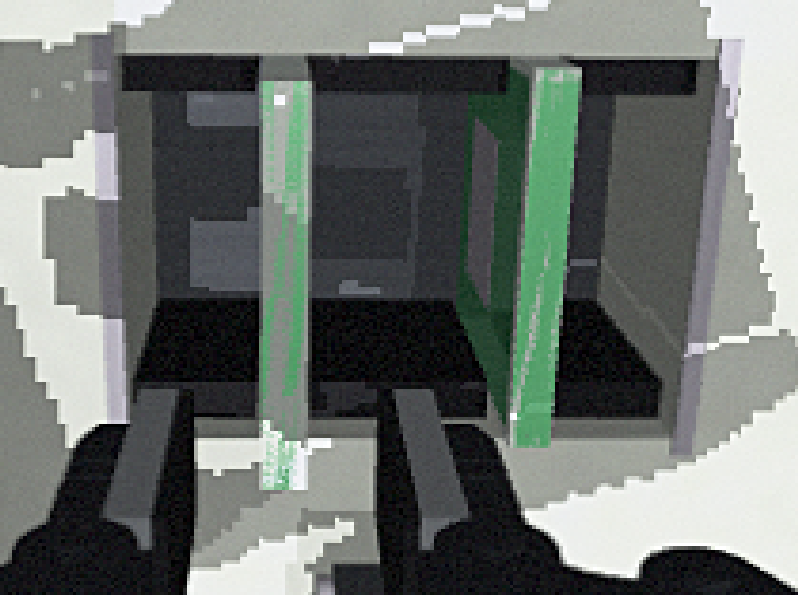

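Emit:
carry_out([
  {"tx":-0.1,"ty":0,"tz":3,"twist":0.1,"hand":2.4},
  {"tx":-0.1,"ty":0,"tz":5,"twist":0.1,"hand":2.4},
  {"tx":-0.1,"ty":0,"tz":6.5,"twist":0.1,"hand":2.4},
  {"tx":-0.1,"ty":0,"tz":6.9,"twist":0.1,"hand":2.4},
  {"tx":-0.1,"ty":0,"tz":6.9,"twist":0.1,"hand":2.4},
  {"tx":-0.1,"ty":0,"tz":6.9,"twist":0.1,"hand":2.4},
])

```text
time: 7.02
tcp_pos: [543.8, 322.4, 248.5]
ee_rot: [0.695, 0.719, 0.005, 0.001]
contact_force: [1.0, -0.3, 1.0]
finger_gap: 23.7
```

Emit:
carry_out([
  {"tx":0,"ty":0,"tz":0,"twist":0,"hand":0.3},
  {"tx":0,"ty":0,"tz":0,"twist":0,"hand":0.3},
  {"tx":0,"ty":0,"tz":0,"twist":0,"hand":0.3},
  {"tx":0,"ty":0,"tz":0,"twist":0,"hand":0.3},
  {"tx":0,"ty":0,"tz":0,"twist":0,"hand":0.3},
  {"tx":0,"ty":0,"tz":0,"twist":0,"hand":0.3},
], squeeze=40)

```text
time: 7.52
tcp_pos: [544.0, 322.5, 250.5]
ee_rot: [0.695, 0.719, 0.006, 0.001]
contact_force: [-3.9, -2.0, 5.8]
finger_gap: 7.2
```

```bash
python3 - <<'E'
from h import *
go([543.5,324,92],2.1+180)
E
```

```text
grasp now [545.4 323.6  95.5] jaw 1.98 q6 0.31 t 7.52 F [-3.9 -2.   5.8] gap 7.2
move tx 0.05 ty -0.19 tz 0.35 twist -0.1226197387081811
tilt [ 0.0091  0.0066 -0.9999]
```

```bash
python3 - <<'E'
from h import *
go([545.0,323.6,215],2.1+180)
E
```

```text
grasp now [545.4 323.6  95.5] jaw 1.98 q6 0.31 t 7.52 F [-3.9 -2.   5.8] gap 7.2
move tx 0.08 ty 0.07 tz -11.94 twist -0.1226197387081811
tilt [ 0.0091  0.0066 -0.9999]
```

Emit:
carry_out([
  {"tx":0,"ty":0,"tz":-1,"twist":0,"hand":0.3},
  {"tx":0,"ty":0,"tz":-3,"twist":0,"hand":0.3},
  {"tx":0,"ty":0,"tz":-5,"twist":0,"hand":0.3},
  {"tx":0.1,"ty":0.1,"tz":-8,"twist":0,"hand":0.3},
  {"tx":0.1,"ty":0.1,"tz":-11,"twist":0,"hand":0.3},
  {"tx":0.1,"ty":0.1,"tz":-12,"twist":0,"hand":0.3},
  {"tx":0.1,"ty":0.1,"tz":-12,"twist":0,"hand":0.3},
  {"tx":0.1,"ty":0.1,"tz":-12,"twist":0,"hand":0.3},
])

```text
time: 8.18
tcp_pos: [543.8, 322.7, 370.5]
ee_rot: [0.695, 0.719, 0.006, 0.001]
contact_force: [-0.0, 0.8, -2.5]
finger_gap: 7.1
```

```bash
python3 - <<'E'
from h import *
go([635.3,145.5,215],2.1+180)
snap('wrist','w7');p,im,d=snap('scene','s3')
cv2.imwrite('pics/s3c.png',cv2.resize(im[150:330,180:440,::-1],None,fx=3,fy=3))
E
```

```text
grasp now [545.3 323.8 215.5] jaw 1.98 q6 0.31 t 8.18 F [-0.   0.8 -2.5] gap 7.1
move tx -18.13 ty 8.38 tz 0.02 twist -0.12226998980924009
tilt [ 0.0098  0.0068 -0.9999]
```

View pics/w7.png

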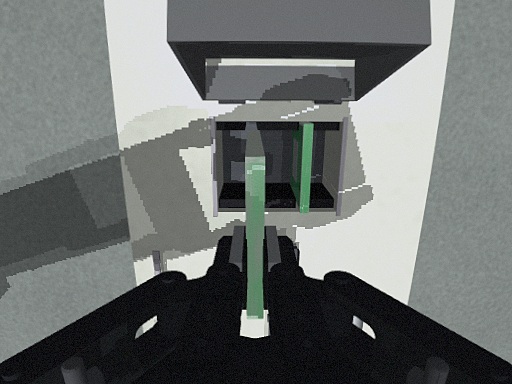

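View pics/s3c.png

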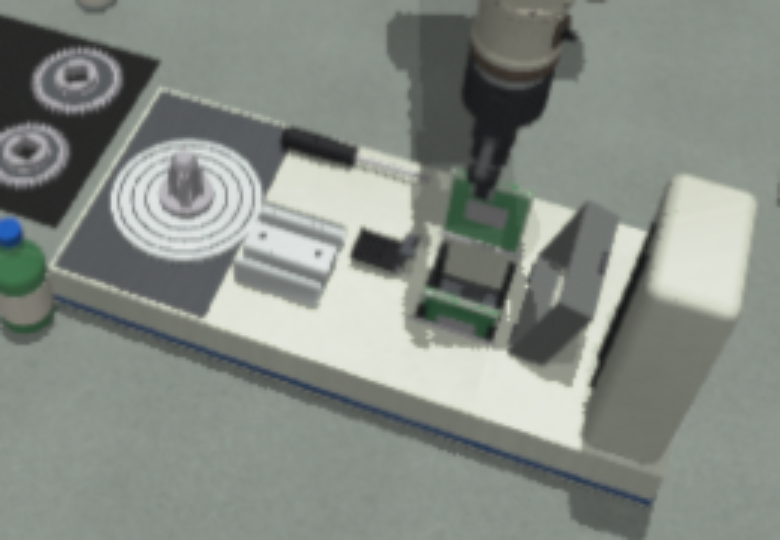

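```bash
python3 - <<'E'
from h import *
p,im,d=load('w7')
hsv=cv2.cvtColor(im,cv2.COLOR_RGB2HSV)
for v in (175,200,230,260,290,310):
    r=[u for u in range(235,285) if 45<hsv[v,u,0]<85 and hsv[v,u,1]>50]
    P=depthpt(p,[(u,v) for u in r],d[v,r]); i=P[:,2]>200
    print(v,r[0],r[-1],P[i].mean(0).round(1))
E
```

```text
175 248 264 [544.7 364.5 215.7]
200 246 265 [545.2 353.4 215.6]
230 247 263 [544.4 339.4 215.5]
260 247 263 [544.5 325.3 216.8]
290 236 280 [546.2 313.1 221.9]
310 235 279 [546.5 304.9 225.1]
```

```bash
python3 - <<'E'
from h import *
go([636,146,215],2.1+180)
E
```

```text
grasp now [544.1 323.3 212.9] jaw 1.97 q6 0.31 t 8.28 F [ 0.1  0.5 -2.4] gap 6.9
move tx -18.04 ty 8.58 tz -0.25 twist -0.12751041480265712
tilt [ 0.0052  0.0052 -1.    ]
```

Emit:
carry_out([
  {"tx":-18,"ty":8.6,"tz":-1,"twist":0,"hand":0.3},
  {"tx":-18,"ty":8.6,"tz":-1,"twist":0,"hand":0.3},
  {"tx":-18,"ty":8.6,"tz":-1,"twist":0,"hand":0.3},
  {"tx":-18,"ty":8.6,"tz":-1,"twist":0,"hand":0.3},
  {"tx":-18,"ty":8.6,"tz":-1,"twist":0,"hand":0.3},
  {"tx":-18,"ty":8.6,"tz":-0.3,"twist":0,"hand":0.3},
  {"tx":-18,"ty":8.6,"tz":-0.3,"twist":0,"hand":0.3},
  {"tx":-18,"ty":8.6,"tz":-0.3,"twist":0,"hand":0.3},
  {"tx":-18,"ty":8.6,"tz":-0.3,"twist":0,"hand":0.3},
])

```text
time: 9.03
tcp_pos: [634.6, 146.7, 369.1]
ee_rot: [0.694, 0.72, 0.003, -0.001]
contact_force: [0.1, 0.2, -2.3]
finger_gap: 6.7
```

```bash
python3 - <<'E'
from h import *
go([636,146,215],2.1+180)
p,im,d=snap('wrist','w8');go([636,146,215],2.1+180)
hsv=cv2.cvtColor(im,cv2.COLOR_RGB2HSV)
for v in (175,200,230,260):
    r=[u for u in range(235,285) if 45<hsv[v,u,0]<85 and hsv[v,u,1]>50]
    P=depthpt(p,[(u,v) for u in r],d[v,r]); i=P[:,2]>200
    print(v,r[0],r[-1],P[i].mean(0).round(1))
E
```

```text
grasp now [635.  147.6 214.1] jaw 2.05 q6 0.0 t 9.03 F [ 0.1  0.2 -2.3] gap 6.7
move tx -0.16 ty 0.09 tz -0.09 twist -0.046258399938778894
tilt [ 0.0024  0.0055 -1.    ]
grasp now [635.3 147.8 214.8] jaw 2.08 q6 0.0 t 9.08 F [-0.6 -0.6 -0.5] gap 7.0
move tx -0.18 ty 0.06 tz -0.03 twist -0.020265833372945963
tilt [ 0.0037  0.0054 -1.    ]
175 245 264 [635.2 188.4 214.3]
200 245 264 [633.9 177.4 214.4]
230 245 245 [630.2 158.8 205. ]
260 244 266 [634.7 159.2 232.5]
```

View pics/w8.png

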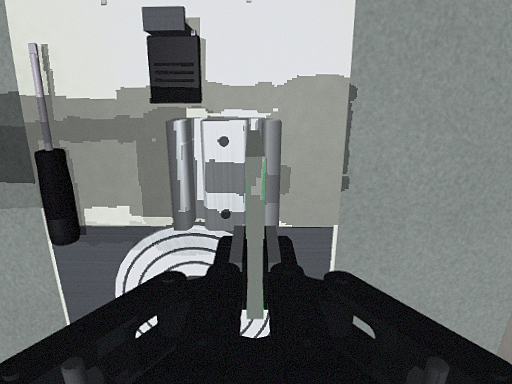

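Emit:
carry_out([
  {"tx":-0.2,"ty":0,"tz":1,"twist":0,"hand":0.3},
  {"tx":-0.2,"ty":0,"tz":2,"twist":0,"hand":0.3},
  {"tx":-0.2,"ty":0,"tz":2.7,"twist":0,"hand":0.3},
  {"tx":-0.2,"ty":0,"tz":3.4,"twist":0,"hand":0.3},
  {"tx":-0.2,"ty":0,"tz":4,"twist":0,"hand":0.3},
  {"tx":-0.2,"ty":0,"tz":4.4,"twist":0,"hand":0.3},
  {"tx":-0.2,"ty":0,"tz":4.8,"twist":0,"hand":0.3},
  {"tx":-0.2,"ty":0,"tz":5,"twist":0,"hand":0.3},
  {"tx":-0.2,"ty":0,"tz":5,"twist":0,"hand":0.3},
])

```text
time: 9.83
tcp_pos: [635.1, 145.1, 319.9]
ee_rot: [0.694, 0.72, 0.003, -0.0]
contact_force: [-0.0, 1.0, -1.2]
finger_gap: 6.8
```

```bash
python3 - <<'E'
from h import *
go([636,146,164],2.1+180)
p,im,d=snap('wrist','w9')
p,im,d=snap('scene','s4')
cv2.imwrite('pics/s4c.png',cv2.resize(im[190:280,240:340,::-1],None,fx=6,fy=6))
E
```

```text
grasp now [635.7 146.  164.9] jaw 2.07 q6 0.0 t 9.83 F [-0.   1.  -1.2] gap 6.8
move tx -0.00 ty 0.02 tz 0.09 twist -0.028770873566031696
tilt [ 0.0041  0.0054 -1.    ]
```

View pics/w9.png

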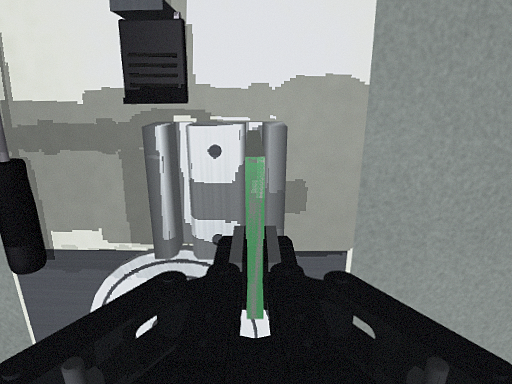

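View pics/s4c.png

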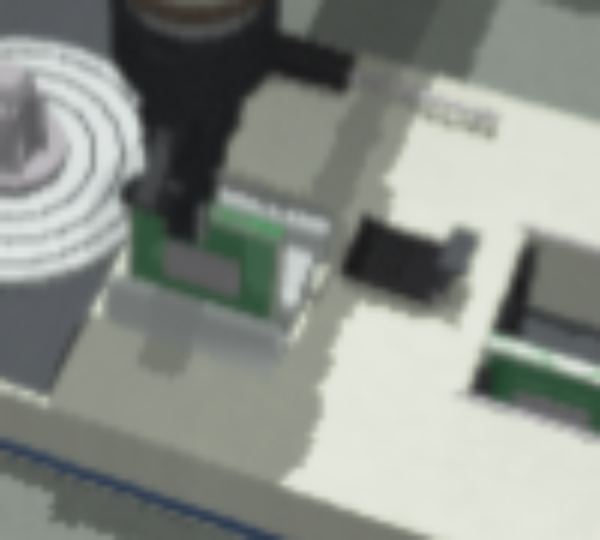

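Emit:
carry_out([
  {"tx":0,"ty":0,"tz":0.15,"twist":0,"hand":0.3},
  {"tx":0,"ty":0,"tz":0.3,"twist":0,"hand":0.3},
  {"tx":0,"ty":0,"tz":0.3,"twist":0,"hand":0.3},
])

```text
time: 10.18
tcp_pos: [635.6, 145.2, 319.6]
ee_rot: [0.694, 0.72, 0.004, 0.0]
contact_force: [-3.8, -0.5, 8.8]
finger_gap: 7.2
```

```bash
python3 - <<'E'
from h import *
go([636,146,164],2.1+180)
E
```

```text
grasp now [636.6 146.  164.6] jaw 2.08 q6 0.0 t 10.18 F [-3.8 -0.5  8.8] gap 7.2
move tx 0.00 ty -0.06 tz 0.06 twist -0.021738462209953013
tilt [ 0.0065  0.0053 -1.    ]
```

Emit:
carry_out([
  {"tx":0,"ty":0,"tz":-0.1,"twist":0,"hand":2.4},
  {"tx":0,"ty":0,"tz":-0.1,"twist":0,"hand":2.4},
  {"tx":0,"ty":0,"tz":-0.1,"twist":0,"hand":2.4},
  {"tx":0,"ty":0,"tz":-0.1,"twist":0,"hand":2.4},
  {"tx":0,"ty":0,"tz":-2,"twist":0,"hand":2.4},
  {"tx":0,"ty":0,"tz":-4,"twist":0,"hand":2.4},
  {"tx":0,"ty":0,"tz":-7,"twist":0,"hand":2.4},
  {"tx":0,"ty":0,"tz":-7,"twist":0,"hand":2.4},
  {"tx":0,"ty":0,"tz":-7,"twist":0,"hand":2.4},
])

```text
time: 10.93
tcp_pos: [635.7, 144.8, 392.0]
ee_rot: [0.694, 0.72, 0.006, 0.002]
contact_force: [-0.2, -0.2, -0.4]
finger_gap: 23.7
```

```bash
python3 - <<'E'
from h import *
go([591.3,324,160],2.1+180)
p,im,d=snap('wrist','w10')
p,im,d=snap('scene','s5')
cv2.imwrite('pics/s5c.png',cv2.resize(im[190:280,240:340,::-1],None,fx=6,fy=6))
E
```

```text
grasp now [637.5 145.7 237. ] jaw 2.08 q6 0.0 t 10.93 F [-0.2 -0.2 -0.4] gap 23.7
move tx 17.95 ty -4.05 tz 7.75 twist -0.021867517254690938
tilt [ 0.0113  0.0055 -0.9999]
```

View pics/w10.png

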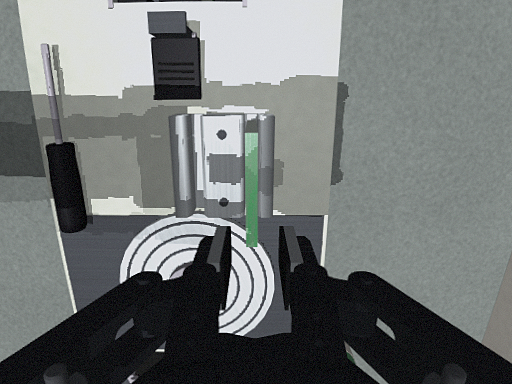

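View pics/s5c.png

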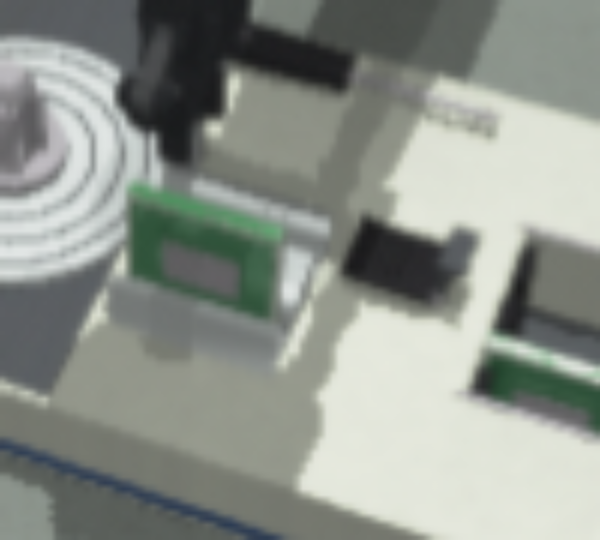

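```bash
python3 - <<'E'
from h import *
p,im,d=load('w10')
for v in (140,170,200,230,244):
    P=depthpt(p,[(252,v)],[d[v,252]]); print(P.round(1))
print(plane(p,[(252,132),(252,247)],164))
go([590.6,324,160],2.1+180)
E
```

```text
[[635.  189.6 164. ]]
[[635.7 170.2 165.3]]
[[636.4 149.5 165. ]]
[[637.1 127.7 165.4]]
[[637.5 116.8 165.1]]
[[634.85912249 194.6462612  164.        ]
 [637.57746012 113.83654472 164.        ]]
grasp now [635.7 145.6 233.6] jaw 2.08 q6 0.0 t 11.03 F [ 0.4 -0.2 -0.5] gap 24.0
move tx 17.96 ty -3.90 tz 7.43 twist -0.021988408878144128
tilt [ 0.005   0.0053 -1.    ]
```

Emit:
carry_out([
  {"tx":18,"ty":-3.9,"tz":0,"twist":0,"hand":2.4},
  {"tx":18,"ty":-3.9,"tz":0,"twist":0,"hand":2.4},
  {"tx":18,"ty":-3.9,"tz":2,"twist":0,"hand":2.4},
  {"tx":18,"ty":-3.9,"tz":4,"twist":0,"hand":2.4},
  {"tx":18,"ty":-3.9,"tz":6,"twist":0,"hand":2.4},
  {"tx":18,"ty":-3.9,"tz":7.4,"twist":0,"hand":2.4},
  {"tx":18,"ty":-3.9,"tz":7.4,"twist":0,"hand":2.4},
  {"tx":18,"ty":-3.9,"tz":7.4,"twist":0,"hand":2.4},
  {"tx":18,"ty":-3.9,"tz":7.4,"twist":0,"hand":2.4},
])

```text
time: 11.78
tcp_pos: [590.6, 322.5, 316.3]
ee_rot: [0.695, 0.719, 0.004, 0.0]
contact_force: [-0.8, 0.4, 0.5]
finger_gap: 23.9
```

```bash
python3 - <<'E'
from h import *
snap('wrist','w11')
go([590.8,324,78],2.1+180)
E
```

```text
grasp now [592.1 323.4 162.1] jaw 1.98 q6 0.28 t 11.83 F [-0.2  0.2  0.5] gap 23.8
move tx 0.02 ty -0.20 tz 8.41 twist -0.12295479743181659
tilt [ 0.0078  0.0059 -1.    ]
```

View pics/w11.png

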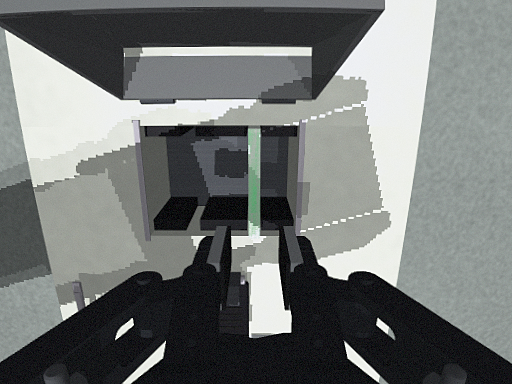

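Emit:
carry_out([
  {"tx":0,"ty":-0.1,"tz":3,"twist":0,"hand":2.4},
  {"tx":0,"ty":-0.1,"tz":6,"twist":0,"hand":2.4},
  {"tx":0,"ty":-0.1,"tz":7.5,"twist":0,"hand":2.4},
  {"tx":0,"ty":-0.1,"tz":8.4,"twist":0,"hand":2.4},
  {"tx":0,"ty":-0.1,"tz":8.4,"twist":0,"hand":2.4},
  {"tx":0,"ty":-0.1,"tz":8.4,"twist":0,"hand":2.4},
])

```text
time: 12.33
tcp_pos: [591.2, 322.8, 234.3]
ee_rot: [0.695, 0.719, 0.005, 0.001]
contact_force: [0.1, -0.1, 1.0]
finger_gap: 23.9
```

Emit:
carry_out([
  {"tx":0,"ty":0,"tz":0,"twist":0,"hand":0.3},
  {"tx":0,"ty":0,"tz":0,"twist":0,"hand":0.3},
  {"tx":0,"ty":0,"tz":0,"twist":0,"hand":0.3},
  {"tx":0,"ty":0,"tz":0,"twist":0,"hand":0.3},
  {"tx":0,"ty":0,"tz":0,"twist":0,"hand":0.3},
  {"tx":0,"ty":0,"tz":0,"twist":0,"hand":0.3},
], squeeze=40)

```text
time: 12.83
tcp_pos: [591.6, 323.1, 236.8]
ee_rot: [0.695, 0.719, 0.006, 0.002]
contact_force: [-4.6, -2.4, 6.8]
finger_gap: 6.7
```

```bash
python3 - <<'E'
from h import *
go([590.8,324,195],2.1+180)
E
```

```text
grasp now [593.4 324.2  81.8] jaw 1.96 q6 0.28 t 12.83 F [-4.6 -2.4  6.8] gap 6.7
move tx 0.06 ty -0.13 tz -11.32 twist -0.14070038299735188
tilt [ 0.0111  0.007  -0.9999]
```

Emit:
carry_out([
  {"tx":0,"ty":0,"tz":-1,"twist":0,"hand":0.3},
  {"tx":0,"ty":0,"tz":-3,"twist":0,"hand":0.3},
  {"tx":0,"ty":0,"tz":-5,"twist":0,"hand":0.3},
  {"tx":0.1,"ty":0.1,"tz":-8,"twist":0,"hand":0.3},
  {"tx":0.1,"ty":0.1,"tz":-11,"twist":0,"hand":0.3},
  {"tx":0.1,"ty":0.1,"tz":-12,"twist":0,"hand":0.3},
  {"tx":0.1,"ty":0.1,"tz":-12,"twist":0,"hand":0.3},
  {"tx":0.1,"ty":0.1,"tz":-12,"twist":0,"hand":0.3},
])

```text
time: 13.5
tcp_pos: [591.3, 323.3, 356.9]
ee_rot: [0.695, 0.719, 0.007, 0.002]
contact_force: [-0.2, 0.2, -1.9]
finger_gap: 6.9
```

```bash
python3 - <<'E'
from h import *
p,im,d=snap('wrist','w12')
hsv=cv2.cvtColor(im,cv2.COLOR_RGB2HSV)
for v in (175,200,230,260):
    r=[u for u in range(235,275) if 45<hsv[v,u,0]<85 and hsv[v,u,1]>40]
    if not r: continue
    P=depthpt(p,[(u,v) for u in r],d[v,r]); i=abs(P[:,2]-200)<20
    print(v,r[0],r[-1],P[i].mean(0).round(1))
go([587.8,144.5,215],2.1+180)
E
```

```text
175 246 263 [591.9 363.9 197.8]
200 240 273 [592.4 352.6 198. ]
230 246 264 [593.  338.  197.4]
260 242 262 [593.  324.4 200.7]
grasp now [592.2 324.1 200. ] jaw 1.96 q6 0.29 t 13.55 F [-0.2 -0.2 -2.7] gap 6.6
move tx -17.93 ty -1.04 tz -1.61 twist -0.13945781373752197
tilt [ 0.0089  0.0062 -0.9999]
```

View pics/w12.png

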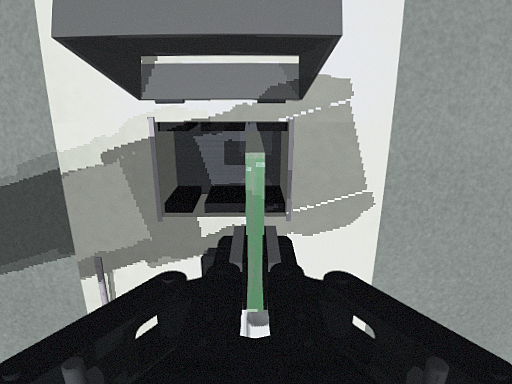

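Emit:
carry_out([
  {"tx":-17.9,"ty":-1.1,"tz":-1,"twist":-0.1,"hand":0.3},
  {"tx":-17.9,"ty":-1.1,"tz":-1,"twist":-0.1,"hand":0.3},
  {"tx":-17.9,"ty":-1.1,"tz":-1,"twist":-0.1,"hand":0.3},
  {"tx":-17.9,"ty":-1.1,"tz":-1,"twist":-0.1,"hand":0.3},
  {"tx":-17.9,"ty":-1.1,"tz":-1,"twist":-0.1,"hand":0.3},
  {"tx":-17.9,"ty":-1.1,"tz":-1,"twist":-0.1,"hand":0.3},
  {"tx":-17.9,"ty":-1.1,"tz":-1,"twist":-0.1,"hand":0.3},
  {"tx":-17.9,"ty":-1.1,"tz":-1,"twist":-0.1,"hand":0.3},
  {"tx":-17.9,"ty":-1.1,"tz":-1,"twist":-0.1,"hand":0.3},
])

```text
time: 14.3
tcp_pos: [585.7, 145.2, 362.9]
ee_rot: [0.694, 0.72, 0.005, 0.0]
contact_force: [0.1, -0.1, -0.2]
finger_gap: 6.7
```

```bash
python3 - <<'E'
from h import *
p,im,d=snap('wrist','w13')
hsv=cv2.cvtColor(im,cv2.COLOR_RGB2HSV)
for v in (165,175,185,200,230,260):
    r=[u for u in range(235,275) if 45<hsv[v,u,0]<85 and hsv[v,u,1]>40]
    if not r: continue
    P=depthpt(p,[(u,v) for u in r],d[v,r]); i=abs(P[:,2]-206)<10
    print(v,r[0],r[-1],P[i].mean(0).round(1))
go([587.3,144.5,148.5],2.1+180)
E
```

```text
165 252 264 [585.8 190.2 204. ]
175 247 264 [585.3 185.7 203.8]
185 246 262 [584.5 181.2 203.8]
200 246 264 [584.1 174.3 203.9]
230 247 264 [586.4 159.8 203.5]
260 247 265 [587.7 144.9 204.5]
grasp now [586.9 146.2 208.1] jaw 2.16 q6 0.0 t 14.35 F [-0.6  0.4 -2.1] gap 6.7
move tx -0.21 ty -0.01 tz 5.96 twist 0.06491667152926084
tilt [ 0.0077  0.0065 -0.9999]
```

View pics/w13.png

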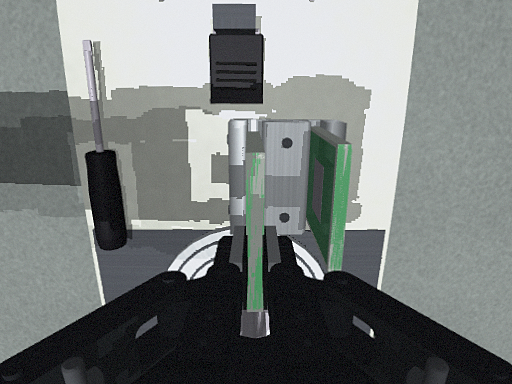

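Emit:
carry_out([
  {"tx":-0.2,"ty":0,"tz":1,"twist":0,"hand":0.3},
  {"tx":-0.2,"ty":0,"tz":2,"twist":0,"hand":0.3},
  {"tx":-0.2,"ty":0,"tz":3,"twist":0,"hand":0.3},
  {"tx":-0.2,"ty":0,"tz":4,"twist":0,"hand":0.3},
  {"tx":-0.2,"ty":0,"tz":4.6,"twist":0,"hand":0.3},
  {"tx":-0.2,"ty":0,"tz":5.2,"twist":0,"hand":0.3},
  {"tx":-0.2,"ty":0,"tz":5.7,"twist":0,"hand":0.3},
  {"tx":-0.2,"ty":0,"tz":6,"twist":0,"hand":0.3},
  {"tx":-0.2,"ty":0,"tz":6,"twist":0,"hand":0.3},
])

```text
time: 15.1
tcp_pos: [586.7, 143.5, 305.7]
ee_rot: [0.694, 0.72, 0.005, 0.001]
contact_force: [-5.7, -1.3, 13.2]
finger_gap: 6.9
```

```bash
python3 - <<'E'
from h import *
p,im,d=snap('wrist','w14')
go([587.3,144.5,148.5],2.1+180)
print(depthpt(p,[(255,190)],[d[190,255]]))
p,im,d=snap('scene','s6')
cv2.imwrite('pics/s6c.png',cv2.resize(im[190:280,240:340,::-1],None,fx=6,fy=6))
E
```

```text
grasp now [588.  144.5 150.7] jaw 2.18 q6 -0.0 t 15.15 F [-5.8 -1.2 12.4] gap 6.8
move tx 0.00 ty -0.07 tz 0.22 twist 0.08242992263626547
tilt [ 0.0086  0.0061 -0.9999]
[[587.06765752 176.90965675 145.53485403]]
```

View pics/s6c.png

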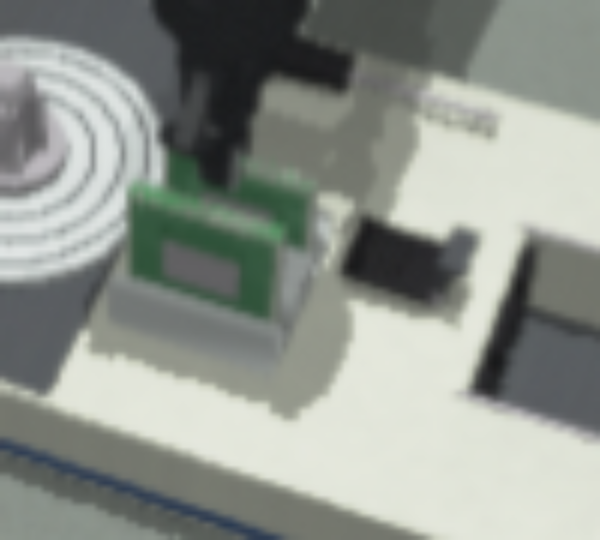

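Emit:
carry_out([
  {"tx":0,"ty":0,"tz":0,"twist":0,"hand":2.2},
  {"tx":0,"ty":0,"tz":0,"twist":0,"hand":2.2},
  {"tx":0,"ty":0,"tz":0,"twist":0,"hand":2.2},
  {"tx":0,"ty":0,"tz":-0.5,"twist":0,"hand":2.2},
  {"tx":0,"ty":0,"tz":-2,"twist":0,"hand":2.2},
  {"tx":0,"ty":0,"tz":-5,"twist":0,"hand":2.2},
  {"tx":0,"ty":0,"tz":-9,"twist":0,"hand":2.2},
  {"tx":0,"ty":0,"tz":-12,"twist":0,"hand":2.2},
  {"tx":0,"ty":0,"tz":-14,"twist":0,"hand":2.2},
  {"tx":0,"ty":0,"tz":-14,"twist":0,"hand":2.2},
])

```text
time: 16.03
tcp_pos: [586.2, 142.8, 452.3]
ee_rot: [0.693, 0.72, 0.009, 0.005]
contact_force: [0.3, -0.0, 0.8]
finger_gap: 21.8
```

```bash
python3 - <<'E'
from h import *
p,im,d=snap('wrist','w15')
p,im,d=snap('top','t2')
cv2.imwrite('pics/t2c.png',cv2.resize(im[120:260,190:400,::-1],None,fx=3.7,fy=3.7,interpolation=cv2.INTER_CUBIC))
go([575,-60,290],2.1+180)
E
```

```text
grasp now [587.1 143.6 291.5] jaw 2.18 q6 -0.0 t 16.13 F [ 0.1 -0.1 -0.9] gap 22.0
move tx -20.30 ty -1.98 tz 0.01 twist 0.07858577211993634
tilt [ 0.0104  0.0062 -0.9999]
```

View pics/w15.png

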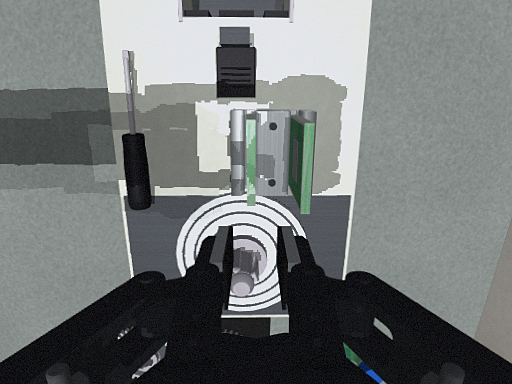

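View pics/t2c.png

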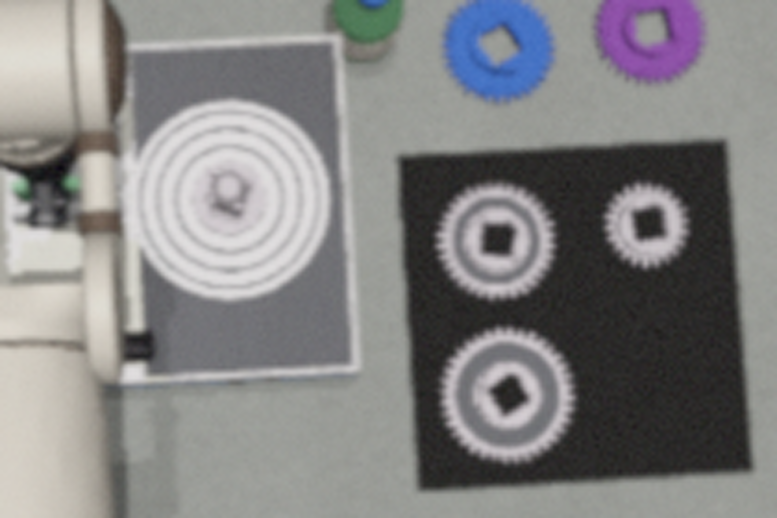

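Emit:
carry_out([
  {"tx":-20.3,"ty":-2,"tz":0,"twist":0,"hand":8.5},
  {"tx":-20.3,"ty":-2,"tz":0,"twist":0,"hand":8.5},
  {"tx":-20.3,"ty":-2,"tz":0,"twist":0,"hand":8.5},
  {"tx":-20.3,"ty":-2,"tz":0,"twist":0,"hand":8.5},
  {"tx":-20.3,"ty":-2,"tz":3,"twist":0,"hand":8.5},
  {"tx":-20.3,"ty":-2,"tz":6,"twist":0,"hand":8.5},
  {"tx":-20.3,"ty":-2,"tz":9,"twist":0,"hand":8.5},
  {"tx":-20.3,"ty":-2,"tz":9,"twist":0,"hand":8.5},
  {"tx":-20.3,"ty":-2,"tz":9,"twist":0,"hand":8.5},
])

```text
time: 16.88
tcp_pos: [573.1, -60.1, 352.0]
ee_rot: [0.694, 0.72, 0.004, -0.002]
contact_force: [-0.2, 0.8, 1.5]
finger_gap: 84.9
```

```bash
python3 - <<'E'
from h import *
p,im,d=snap('wrist','w16')
cv2.imwrite('pics/w16c.png',cv2.resize(im[30:170,190:330,::-1],None,fx=4.2,fy=4.2,interpolation=cv2.INTER_CUBIC))
go([575,-60,290],2.1+180)
E
```

```text
grasp now [575.4 -59.  199.8] jaw 2.2 q6 -0.36 t 16.93 F [0.  0.3 0.9] gap 85.1
move tx -0.04 ty 0.04 tz -9.02 twist 0.09829073691457779
tilt [ 0.0087  0.0068 -0.9999]
```

View pics/w16.png

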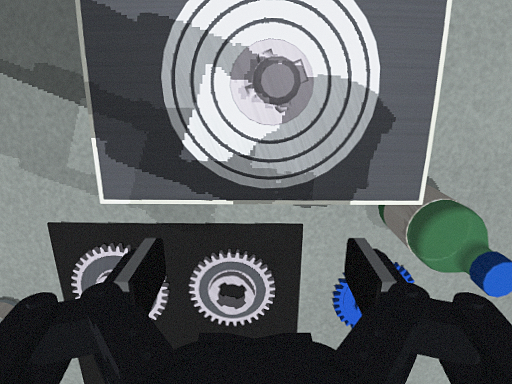

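View pics/w16c.png

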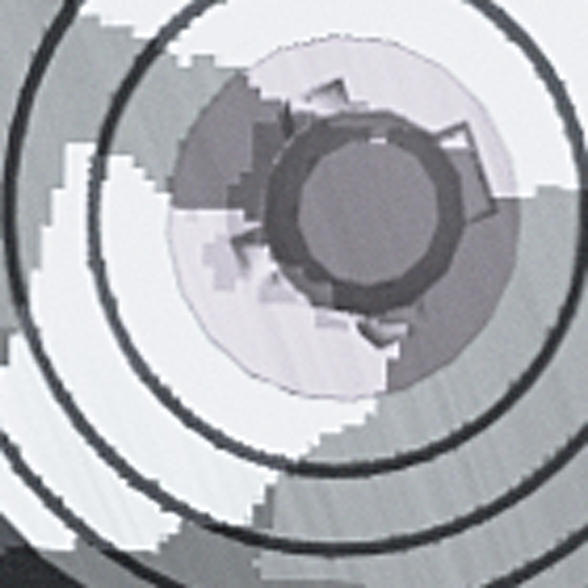

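```bash
cat >> h.py <<'E'
def fitc(P):
    P=np.asarray(P)[:,:2];A=np.c_[2*P,np.ones(len(P))];s=np.linalg.lstsq(A,(P**2).sum(1),rcond=None)[0]
    r=np.sqrt(s[2]+s[0]**2+s[1]**2); res=np.hypot(*(P-s[:2]).T)-r
    return s[:2],r,res.std()
E
python3 - <<'E'
from h import *
p,im,d=load('w16')
N=lambda c:np.array(c,float)/4.2+[190,30]-0.38
def dz(c):
    u,v=N(c).round().astype(int); return depthpt(p,[(u,v)],[d[v,u]])[0].round(1)
print('nose',dz((368,208)),'seat',dz((460,330)),dz((240,330)),'stage',dz((60,400)))
seat=[(166,217),(178,160),(205,110),(247,70),(300,45),(343,37),(400,47),(462,87),(500,140),(518,190),(335,397),(270,378),(220,335),(180,280)]
for z in (90,91,92): 
    c,r,e=fitc(plane(p,[N(s) for s in seat],z));print('seat',z,c.round(2),r.round(2),e.round(2))
nose=[(300,208),(310,172),(336,145),(368,138),(405,145),(430,172),(437,208),(430,245),(405,272),(368,282),(330,270),(308,243)]
c2,r,e=fitc(plane(p,[N(s) for s in nose],147));print('nose',c2.round(2),r.round(2),e.round(2))
c=fitc(plane(p,[N(s) for s in seat],91))[0]; c=(c+c2)/2
for nm,pts in dict(master=[(465,125),(495,210)],top=[(307,97),(342,80)],bot=[(358,330),(408,330)]).items():
    P=plane(p,[N(s) for s in pts],131)[:,:2]; m=P.mean(0)-c; print(nm,'width',np.linalg.norm(P[1]-P[0]).round(1),'rad',np.linalg.norm(m).round(1),'ang',np.degrees(np.arctan2(m[1],m[0])).round(1),'edge normal',(np.degrees(np.arctan2(P[1,1]-P[0,1],P[1,0]-P[0,0]))+90).round(1))
# ring circles contours for stage
E
```

```text
nose [582.8  22.2 146.9] seat [603.7   4.9  91.6] [566.2   3.4  92. ] stage [533.3 -11.1  79.7]
seat 90 [582.99  21.88] 29.31 0.41
seat 91 [582.94  21.85] 29.18 0.41
seat 92 [582.88  21.83] 29.05 0.41
nose [583.15  21.85] 8.91 0.11
master width 12.1 rad 17.7 ang 22.8 edge normal 24.4
top width 5.2 rad 17.3 ang 109.4 edge normal 117.0
bot width 7.1 rad 16.2 ang -75.3 edge normal 92.3
```

Emit:
carry_out([
  {"tx":1,"ty":-0.5,"tz":4,"twist":0,"hand":8.5},
  {"tx":1,"ty":-0.5,"tz":6.5,"twist":0,"hand":8.5},
  {"tx":1,"ty":-0.5,"tz":6.5,"twist":0,"hand":8.5},
  {"tx":1,"ty":-0.5,"tz":6.5,"twist":0,"hand":8.5},
  {"tx":1,"ty":-0.5,"tz":6.5,"twist":0,"hand":8.5},
])

```text
time: 17.35
tcp_pos: [570.5, -49.9, 293.0]
ee_rot: [0.693, 0.721, 0.007, 0.003]
contact_force: [0.1, -0.1, 0.1]
finger_gap: 85.1
```

```bash
python3 - <<'E'
from h import *
p,im,d=snap('wrist','w17')
cv2.imwrite('pics/w17c.png',cv2.resize(im[20:220,160:360,::-1],None,fx=3,fy=3,interpolation=cv2.INTER_CUBIC))
go([575,-60,290],2.1+180)
E
```

```text
grasp now [572.9 -49.3 138.3] jaw 2.22 q6 -0.34 t 17.4 F [0.2 0.2 1. ] gap 85.2
move tx -1.01 ty 0.39 tz -15.17 twist 0.12243291721176774
tilt [ 0.0143  0.005  -0.9999]
```

View pics/w17c.png

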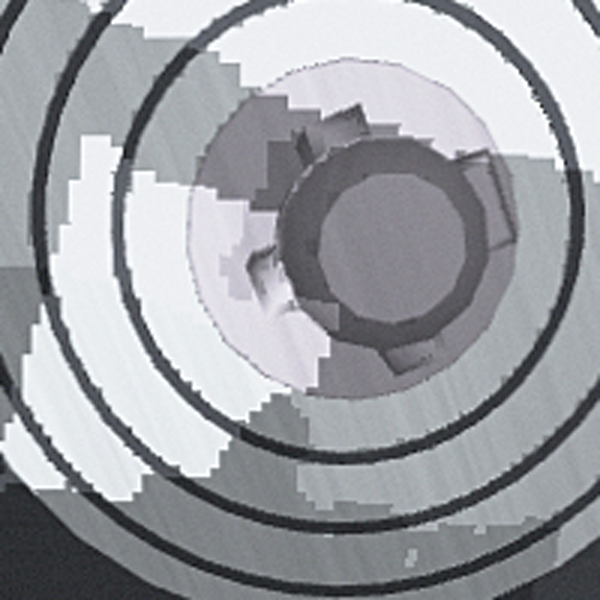

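```bash
python3 - <<'E'
from h import *
p,im,d=load('w17')
g=cv2.cvtColor(im,cv2.COLOR_RGB2GRAY)[45:155,215:340]
g=cv2.resize(g,None,fx=6,fy=5.4,interpolation=cv2.INTER_CUBIC)
g=cv2.createCLAHE(4,(4,4)).apply(g)
cv2.imwrite('pics/w17e.png',g)
E
```

```text
(no output)
```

View pics/w17e.png

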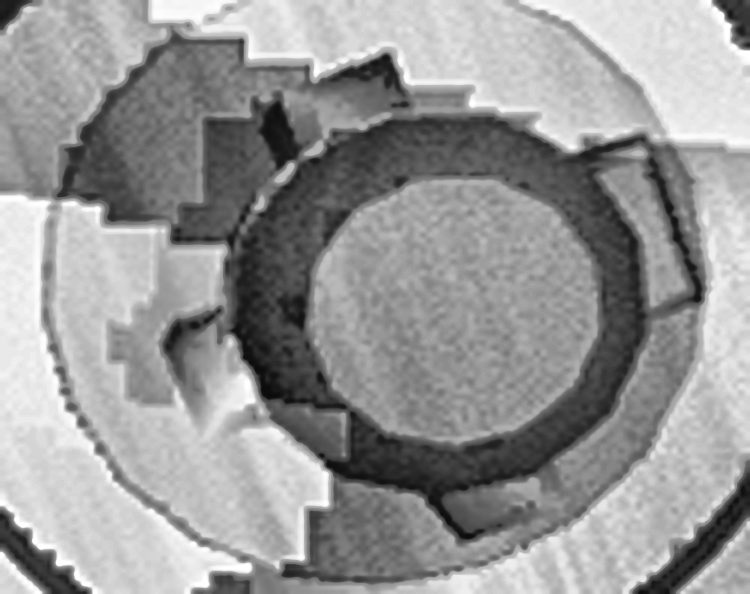

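```bash
python3 - <<'E'
from h import *
p,im,d=load('w17')
N=lambda c:np.array(c,float)/[6,5.4]+[215,45]-0.4
def dz(c):
    u,v=N(c).round().astype(int); return depthpt(p,[(u,v)],[d[v,u]])[0].round(1)
print(dz((455,300)),dz((650,420)))
nose=[(308,290),(345,212),(400,185),(470,178),(530,190),(580,230),(602,290),(590,360),(545,410),(470,440),(390,428),(330,375)]
c2,r,e=fitc(plane(p,[N(s) for s in nose],146.5));print('nose',c2.round(2),r.round(2),e.round(2))
seat=[(45,310),(60,385),(120,475),(200,535),(280,570),(390,578),(480,560),(600,500),(680,390),(700,310),(690,200),(640,110),(560,35),(520,5),(60,200),(100,110),(160,50)]
c,r,e=fitc(plane(p,[N(s) for s in seat],91));print('seat',c.round(2),r.round(2),e.round(2))
c=(c+c2)/2
for z in (131,):
  for nm,pts in dict(master=[(648,140),(700,298)],top=[(262,100),(388,55)],left=[(165,340),(205,430)],bot=[(462,538),(545,500)]).items():
    P=plane(p,[N(s) for s in pts],z)[:,:2]; m=P.mean(0)-c; print(nm,'width',np.linalg.norm(P[1]-P[0]).round(1),'rad',np.linalg.norm(m).round(1),'ang',np.degrees(np.arctan2(m[1],m[0])).round(1),'edge n',(np.degrees(np.arctan2(P[1,1]-P[0,1],P[1,0]-P[0,0]))+90).round(1), np.hypot(*(P-c).T).round(1),np.degrees(np.arctan2(*(P-c).T[::-1])).round(1))
E
```

```text
[582.6  22.5 147.1] [608.5  10.1  91. ]
nose [582.89  21.83] 8.89 0.18
seat [582.49  21.49] 29.22 0.31
master width 12.3 rad 18.0 ang 22.5 edge n 22.5 [19.1 19. ] [41.3  3.8]
top width 8.9 rad 17.7 ang 115.5 edge n 113.1 [18.5 18.1] [129.5 101.3]
left width 7.4 rad 17.6 ang -157.3 edge n 23.9 [18.  17.9] [-169.1 -145.5]
bot width 6.5 rad 17.6 ang -67.6 edge n 119.7 [18.3 17.5] [-77.8 -56.9]
```

```bash
python3 - <<'E'
from h import *
go([420,-285,130],2.1+180)
p,im,d=load('top1'); print(plane(p,[(349,277),(289,124)],70).round(0))
E
```

```text
grasp now [572.9 -49.3 138.3] jaw 2.22 q6 -0.34 t 17.4 F [0.2 0.2 1. ] gap 85.2
move tx -22.96 ty -16.20 tz 0.50 twist 0.12243291721176774
tilt [ 0.0143  0.005  -0.9999]
[[ 264. -267.   70.]
 [ 736.  -98.   70.]]
```

Emit:
carry_out([
  {"tx":-23,"ty":-16.2,"tz":-3,"twist":0,"hand":8.5},
  {"tx":-23,"ty":-16.2,"tz":-3,"twist":0,"hand":8.5},
  {"tx":-23,"ty":-16.2,"tz":-3,"twist":0,"hand":8.5},
  {"tx":-23,"ty":-16.2,"tz":-3,"twist":0,"hand":8.5},
  {"tx":-23,"ty":-16.2,"tz":-3,"twist":0,"hand":8.5},
  {"tx":-23,"ty":-16.2,"tz":-3,"twist":0,"hand":8.5},
  {"tx":-23,"ty":-16.2,"tz":0.5,"twist":0,"hand":8.5},
  {"tx":-23,"ty":-16.2,"tz":0.5,"twist":0,"hand":8.5},
  {"tx":-23,"ty":-16.2,"tz":0.5,"twist":0,"hand":8.5},
  {"tx":-23,"ty":-16.2,"tz":0.5,"twist":0,"hand":8.5},
])

```text
time: 18.23
tcp_pos: [418.4, -286.6, 286.7]
ee_rot: [0.693, 0.72, 0.007, 0.005]
contact_force: [0.8, -0.3, 0.6]
finger_gap: 84.8
```

```bash
python3 - <<'E'
from h import *
p,im,d=snap('wrist','w18')
go([420,-285,130],2.1+180)
cv2.imwrite('pics/w18c.png',cv2.resize(im[0:220,130:390,::-1],None,fx=3,fy=2.7,interpolation=cv2.INTER_CUBIC))
E
```

```text
grasp now [ 421.3 -285.7  131.8] jaw 2.26 q6 -0.89 t 18.28 F [-0.3 -0.5  0.1] gap 84.9
move tx 0.07 ty -0.13 tz 0.18 twist 0.16092291004775916
tilt [ 0.0166  0.003  -0.9999]
```

View pics/w18.png

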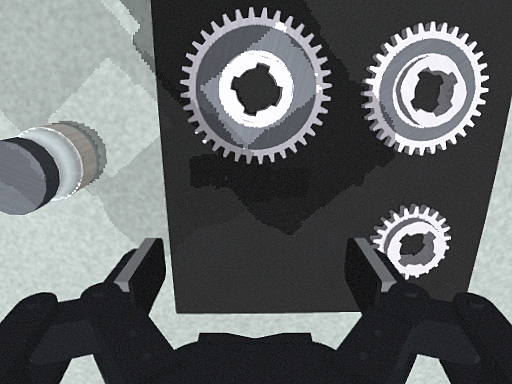

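View pics/w18c.png

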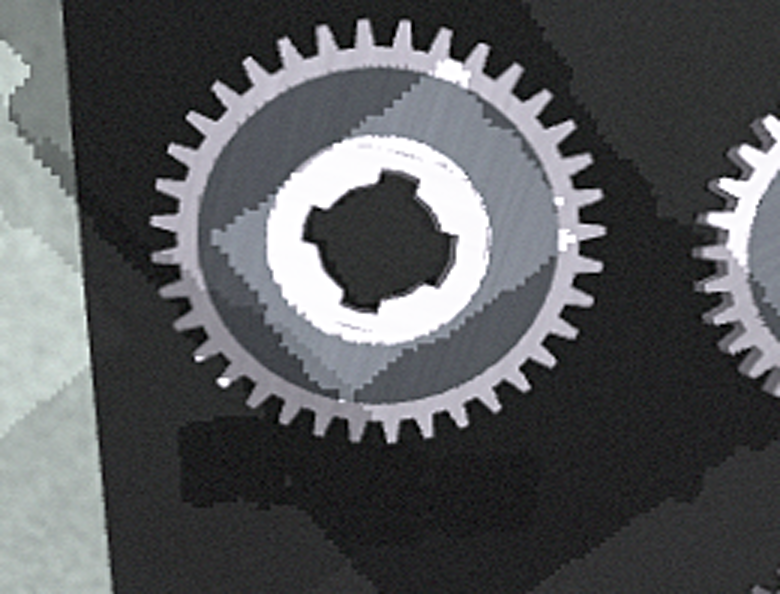

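```bash
cat >> h.py <<'E'
def wmap(p,d):
    H,W=d.shape; uu,vv=np.meshgrid(np.arange(W),np.arange(H))
    o,dr=ray(p,np.c_[uu.ravel(),vv.ravel()]); return (o+d.reshape(-1,1)*dr).reshape(H,W,3)
def cog(p,im,d,c0,ztop=21,R=32,tol=4.5,web=True):
    X=wmap(p,d); near=np.hypot(X[...,0]-c0[0],X[...,1]-c0[1])<R
    m=(near&(abs(X[...,2]-ztop)<tol)).astype(np.uint8)
    m=cv2.medianBlur(m,3)
    zt=np.median(X[...,2][m>0])
    cs,hi=cv2.findContours(m,cv2.RETR_CCOMP,cv2.CHAIN_APPROX_NONE)
    outer=max((c for c,h in zip(cs,hi[0]) if h[3]<0),key=cv2.contourArea)
    hole=max((c for c,h in zip(cs,hi[0]) if h[3]>=0),key=cv2.contourArea)
    Po=plane(p,outer.reshape(-1,2),zt)[:,:2]; Ph=plane(p,hole.reshape(-1,2),zt)[:,:2]
    # center: from hole min-enclosing (38 across slots)
    ch,rh=cv2.minEnclosingCircle(Ph.astype(np.float32)); ch=np.array(ch)
    co,ro=cv2.minEnclosingCircle(Po.astype(np.float32))
    ang=np.degrees(np.arctan2(*(Ph-ch).T[::-1])); rad=np.hypot(*(Ph-ch).T)
    # slots: contiguous where rad>17.2
    b=np.arange(0,360,1); pr=np.array([rad[abs((ang-t+180)%360-180)<2.5].max(initial=0) for t in b])
    s=pr>17.3; k=np.where(~s)[0][0]; idx=np.roll(b,-k); ss=np.roll(s,-k)
    runs=[];st=None
    for i,f in enumerate(list(ss)+[False]):
        if f and st is None: st=i
        if not f and st is not None: runs.append((((k+(st+i-1)/2)%360),i-st)); st=None
    # flats of boss outline: 
    ao=np.degrees(np.arctan2(*(Po-np.array(co)).T[::-1])); 
    th=np.arange(0,180,0.5); w=[np.ptp(Po@[np.cos(np.radians(t)),np.sin(np.radians(t))]) for t in th]
    print('ztop',zt.round(1),'hole c',ch.round(1),round(rh,1),'boss c',np.round(co,1),round(ro,1),'hole mean',((Ph.max(0)+Ph.min(0))/2).round(1))
    print('slots (ang,width deg)',[(round(a,1),w_) for a,w_ in runs],'min width dir',th[int(np.argmin(w))],round(min(w),1),'max',round(max(w),1))
    return Ph,Po
E
python3 - <<'E'
from h import *
p,im,d=load('w18')
X=wmap(p,d)
for px in [(256,90),(432,92),(415,245)]:
    c=plane(p,[px],21)[0]; print(c.round(1)); cog(p,im,d,c[:2])
    # web radius
    m=(np.hypot(X[...,0]-c[0],X[...,1]-c[1])<70)&(abs(X[...,2]-12)<4)
    print('web rad',np.percentile(np.hypot(X[...,0]-c[0],X[...,1]-c[1])[m],[95,99,99.8]).round(1))
print(X[200,230].round(1))
E
```

```text
[ 420.9 -211.7   21. ]
ztop 21.8 hole c [ 420.7 -211.3] 19.4 boss c [ 420.8 -211.1] 26.1 hole mean [ 420.6 -211.3]
slots (ang,width deg) [(np.float64(76.0), 41), (np.float64(166.5), 38), (np.float64(255.5), 40), (np.float64(345.5), 54)] min width dir 76.0 46.0 max 52.1
web rad [53.8 56.2 57. ]
[ 552.4 -206.8   21. ]
ztop 21.6 hole c [ 551.3 -206.7] 18.8 boss c [ 551.9 -206.9] 27.4 hole mean [ 551.6 -206.9]
slots (ang,width deg) [(np.float64(38.0), 31), (np.float64(128.0), 31), (np.float64(219.0), 31), (np.float64(312.0), 47)] min width dir 38.5 48.1 max 54.5
web rad [48.4 49.8 50.5]
[ 563.  -333.4   21. ]
ztop 21.6 hole c [ 562.3 -335. ] 19.1 boss c [ 562.5 -336.3] 28.0 hole mean [ 562.6 -335.2]
slots (ang,width deg) [(np.float64(48.5), 26), (np.float64(235.5), 24), (np.float64(304.0), 15), (np.float64(327.0), 21), (np.float64(341.0), 5)] min width dir 50.5 45.8 max 56.0
web rad [35.2 38.1 39.3]
[ 402.5 -303.5    3.1]
```

```bash
python3 - <<'E'
from h import *
for n,gz in [('w18',131.8),('w17',138.3),('w6',161.3),('w11',162.1),('w15',291.5),('w5',171.0)]:
    p,im,d=load(n); X=wmap(p,d); o=-p['camera_from_world'][:3,:3].T@p['camera_from_world'][:3,3]
    for sl in (slice(100,250),slice(262,400)):
        M=np.zeros(d.shape,bool); M[200:300,sl]=True
        M&=(d>50)&(X[...,2]>gz-30)&(X[...,2]<gz+60)
        z=X[...,2][M]; 
        if len(z)>20: i=np.argsort(z)[:30]; print(n,sl.start,'z-grasp',(np.percentile(z,[0.5,2])-gz).round(1))
E
```

```text
w18 100 z-grasp [-4.8 -2.9]
w18 262 z-grasp [-3.1 -1.6]
w17 100 z-grasp [-4.8 -2.9]
w17 262 z-grasp [-3.4 -1.9]
w6 100 z-grasp [-13.7 -10.3]
w6 262 z-grasp [-13.6 -10.1]
w11 100 z-grasp [-14.6 -11. ]
w11 262 z-grasp [-14.4 -11.1]
w15 100 z-grasp [-7.6 -4.6]
w15 262 z-grasp [-7.4 -4.1]
w5 100 z-grasp [-4.2 -2.3]
w5 262 z-grasp [-4.3 -2.4]
```

```bash
python3 - <<'E'
from h import *
go([420.8,-211.2,60],75.6)
E
```

```text
grasp now [ 421.3 -285.7  131.8] jaw 2.26 q6 -0.89 t 18.28 F [-0.3 -0.5  0.1] gap 84.9
move tx 7.43 ty 0.12 tz 7.20 twist -73.33907708995224
tilt [ 0.0166  0.003  -0.9999]
```

Emit:
carry_out([
  {"tx":7.4,"ty":0.1,"tz":2,"twist":-73.3,"hand":7},
  {"tx":7.4,"ty":0.1,"tz":3,"twist":-73.3,"hand":7},
  {"tx":7.4,"ty":0.1,"tz":3,"twist":-73.3,"hand":7},
  {"tx":7.4,"ty":0.1,"tz":3,"twist":-73.3,"hand":7},
  {"tx":7.4,"ty":0.1,"tz":3,"twist":-73.3,"hand":7},
  {"tx":7.4,"ty":0.1,"tz":3,"twist":-73.3,"hand":7},
  {"tx":7.4,"ty":0.1,"tz":3,"twist":-73.3,"hand":7},
  {"tx":7.4,"ty":0.1,"tz":3,"twist":-73.3,"hand":7},
  {"tx":7.4,"ty":0.1,"tz":3,"twist":-73.3,"hand":7},
  {"tx":7.4,"ty":0.1,"tz":5,"twist":-73.3,"hand":7},
  {"tx":7.4,"ty":0.1,"tz":6,"twist":-73.3,"hand":7},
  {"tx":7.4,"ty":0.1,"tz":6,"twist":-73.3,"hand":7},
])

```text
time: 19.28
tcp_pos: [418.2, -210.5, 226.3]
ee_rot: [0.124, 0.992, 0.003, 0.007]
contact_force: [0.6, -0.0, 0.0]
finger_gap: 70.4
```

```bash
python3 - <<'E'
from h import *
p,im,d=snap('wrist','w19')
go([420.8,-211.2,27],75.6)
E
```

```text
grasp now [ 421.  -210.4   72.3] jaw 75.63 q6 -2.06 t 19.33 F [-0.2  0.7  0.4] gap 70.3
move tx 0.07 ty -0.11 tz 4.53 twist 0.030804297486810128
tilt [ 0.0164  0.0034 -0.9999]
```

View pics/w19.png

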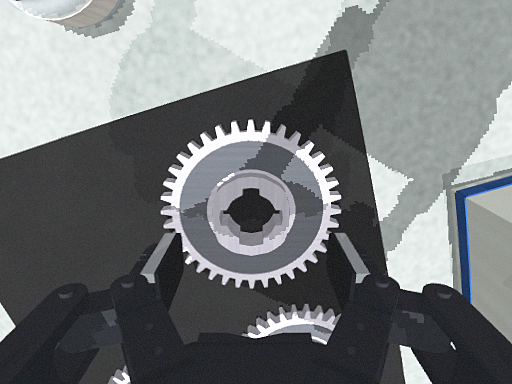

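```bash
python3 - <<'E'
from h import *
p,im,d=load('w19'); cog(p,im,d,(420.8,-211.2))
E
```

```text
ztop 21.7 hole c [ 418.7 -210.9] 19.1 boss c [ 420.1 -211.4] 26.7 hole mean [ 419.5 -211. ]
slots (ang,width deg) [(np.float64(73.5), 30), (np.float64(156.0), 7), (np.float64(175.0), 7), (np.float64(259.0), 33), (np.float64(345.5), 56)] min width dir 75.5 46.0 max 53.3
```

Emit:
carry_out([
  {"tx":0.1,"ty":-0.1,"tz":2,"twist":0,"hand":7},
  {"tx":0.1,"ty":-0.1,"tz":3.5,"twist":0,"hand":7},
  {"tx":0.1,"ty":-0.1,"tz":4.5,"twist":0,"hand":7},
  {"tx":0.1,"ty":-0.1,"tz":4.5,"twist":0,"hand":7},
  {"tx":0.1,"ty":-0.1,"tz":4.5,"twist":0,"hand":7},
  {"tx":0.1,"ty":-0.1,"tz":4.5,"twist":0,"hand":4},
  {"tx":0.1,"ty":-0.1,"tz":4.5,"twist":0,"hand":4},
  {"tx":0.1,"ty":-0.1,"tz":4.5,"twist":0,"hand":4},
  {"tx":0.1,"ty":-0.1,"tz":4.5,"twist":0,"hand":4},
  {"tx":0.1,"ty":-0.1,"tz":4.5,"twist":0,"hand":4},
], squeeze=80)

```text
time: 20.17
tcp_pos: [418.6, -212.2, 184.0]
ee_rot: [0.125, 0.992, 0.002, 0.009]
contact_force: [-2.3, 1.3, 9.5]
finger_gap: 43.3
```

```bash
python3 - <<'E'
from h import *
p,im,d=snap('wrist','w20')
go([420.5,-211.2,27],75.6)
E
```

```text
grasp now [ 421.4 -211.9   29.1] jaw 75.64 q6 -2.06 t 20.22 F [-2.7  1.5  8. ] gap 43.5
move tx 0.11 ty 0.04 tz 0.21 twist 0.042417534950985214
tilt [ 0.0179  0.0018 -0.9998]
```

View pics/w20.png

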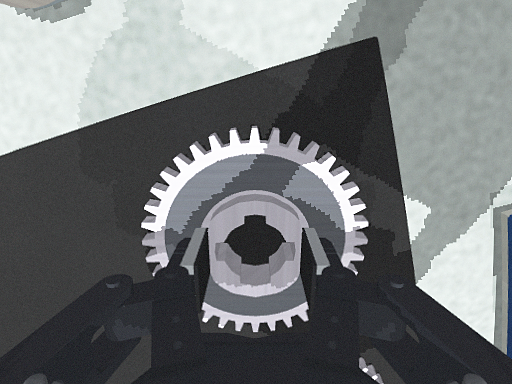

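```bash
python3 - <<'E'
from h import *
p,im,d=load('w20'); Ph,Po=cog(p,im,d,(420.5,-211.2))
go([420.5,-211.2,180],75.6)
E
```

```text
ztop 21.7 hole c [ 419.1 -210.7] 18.8 boss c [ 417.5 -210.3] 29.3 hole mean [ 419.4 -210.7]
slots (ang,width deg) [(np.float64(74.5), 30), (np.float64(167.5), 30), (np.float64(257.5), 28), (np.float64(345.5), 56)] min width dir 134.5 53.0 max 57.4
grasp now [ 421.4 -211.9   29.1] jaw 75.64 q6 -2.06 t 20.22 F [-2.7  1.5  8. ] gap 43.5
move tx -0.15 ty 0.14 tz -15.09 twist 0.042417534950985214
tilt [ 0.0179  0.0018 -0.9998]
```

Emit:
carry_out([
  {"tx":0,"ty":0,"tz":-1.5,"twist":0,"hand":4},
  {"tx":0,"ty":0,"tz":-4,"twist":0,"hand":4},
  {"tx":0,"ty":0,"tz":-7,"twist":0,"hand":4},
  {"tx":0,"ty":0.1,"tz":-10,"twist":0,"hand":4},
  {"tx":0,"ty":0.1,"tz":-13,"twist":0,"hand":4},
  {"tx":-0.2,"ty":0.2,"tz":-16.5,"twist":0,"hand":4},
  {"tx":-0.2,"ty":0.2,"tz":-16.5,"twist":0,"hand":4},
  {"tx":-0.2,"ty":0.2,"tz":-16.5,"twist":0,"hand":4},
  {"tx":-0.2,"ty":0.2,"tz":-16.5,"twist":0,"hand":4},
])

```text
time: 20.97
tcp_pos: [417.4, -210.4, 347.4]
ee_rot: [0.125, 0.992, 0.003, 0.007]
contact_force: [-0.2, 0.3, -7.5]
finger_gap: 43.6
```

```bash
python3 - <<'E'
from h import *
p,im,d=snap('wrist','w21')
go([582.9,21.8,195],112.6)
p,im,d=snap('scene','s7')
cv2.imwrite('pics/s7c.png',cv2.resize(im[100:280,120:340,::-1],None,fx=3.5,fy=3.3))
E
```

```text
grasp now [ 419.4 -209.5  191.6] jaw 75.63 q6 -2.05 t 21.02 F [-0.1  0.7 -6.3] gap 43.4
move tx -10.10 ty 26.47 tz 0.01 twist -36.96738393813632
tilt [ 0.0142  0.0051 -0.9999]
```

View pics/w21.png

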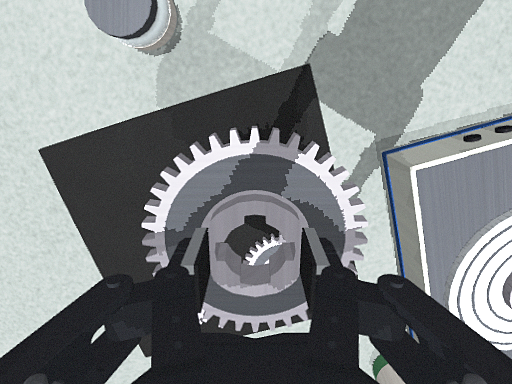

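View pics/s7c.png

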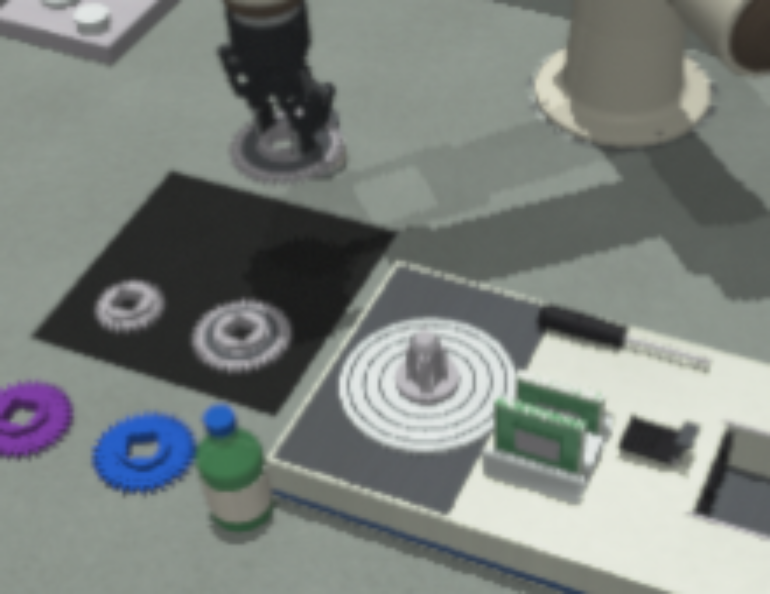

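```bash
cat >> h.py <<'E'
from scipy.optimize import least_squares
def grip_offset(name,zt):
    """cog centre in tool coordinates (x along tool x, y jaw) from arc of boss, r=26; uses wrist camera pose only"""
    p,im,d=load(name); X=wmap(p,d)
    T=p['camera_from_world'];Rc=T[:3,:3];c=-Rc.T@T[:3,3]
    f=-Rc.T@[0,0,1]; up=Rc.T@[0,1,0]
    # tool axes from fixed mount
    s,k=0.29302,0.95611
    tz=f*k+up*s; tx=-f*s+up*k; ty=np.cross(tz,tx)
    tcp=c-75.01*tx+0.54*ty-29.95*tz
    m=((abs(X[...,2]-zt)<4)&(d>50)).astype(np.uint8); m[:, :150]=0;m[:,360:]=0
    m=cv2.medianBlur(m,3)
    cs,_=cv2.findContours(m,cv2.RETR_EXTERNAL,cv2.CHAIN_APPROX_NONE); cs=max(cs,key=cv2.contourArea).reshape(-1,2)
    zm=np.median(X[...,2][m>0])
    P=plane(p,cs,zm)-tcp; q=np.c_[P@tx,P@ty,P@tz]
    sel=(q[:,0]>12)&(abs(q[:,1])<20)
    q=q[sel]
    r=least_squares(lambda a:np.hypot(q[:,0]-a[0],q[:,1]-a[1])-26,[0,0])
    print('zboss',zm.round(1),'n',sel.sum(),'offset tool xy',r.x.round(2),'rms',np.sqrt((r.fun**2).mean()).round(2),'depth',q[:,2].mean().round(1))
    ct=tcp+tx*r.x[0]+ty*r.x[1]+tz*q[:,2].mean(); print('cog centre world (boss top)',ct.round(1))
    return r.x
E
python3 - <<'E'
from h import *
p,im,d=load('w20'); 
print(depthpt(load('w21')[0],[(255,200)],[load('w21')[2][200,255]]))
grip_offset('w20',21.7)
grip_offset('w21',184)
E
```

```text
[[ 394.29586919 -202.5130612   185.09919598]]
zboss 21.7 n 93 offset tool xy [ 1.86 -0.77] rms 0.29 depth 161.9
cog centre world (boss top) [ 420.  -211.1   22.1]
zboss 185.0 n 94 offset tool xy [ 2.19 -0.9 ] rms 0.32 depth 162.1
cog centre world (boss top) [ 418.1 -209.1  185.3]
```

```bash
python3 - <<'E'
from h import *
go([584.3,22.4,195],112.6)
E
```

```text
grasp now [ 419.4 -209.5  191.4] jaw 75.63 q6 -2.05 t 21.07 F [-0.4  0.4 -6.4] gap 43.7
move tx -10.22 ty 26.56 tz -0.00 twist -36.965014165269295
tilt [ 0.0139  0.0053 -0.9999]
```

Emit:
carry_out([
  {"tx":-10.2,"ty":26.6,"tz":-0.5,"twist":-37,"hand":4},
  {"tx":-10.2,"ty":26.6,"tz":-0.5,"twist":-37,"hand":4},
  {"tx":-10.2,"ty":26.6,"tz":-0.5,"twist":-37,"hand":4},
  {"tx":-10.2,"ty":26.6,"tz":-0.5,"twist":-37,"hand":4},
  {"tx":-10.2,"ty":26.6,"tz":-0.5,"twist":-37,"hand":4},
  {"tx":-10.2,"ty":26.6,"tz":-0.5,"twist":-37,"hand":4},
  {"tx":-10.2,"ty":26.6,"tz":-0.5,"twist":-37,"hand":4},
  {"tx":-10.2,"ty":26.6,"tz":-0.5,"twist":-37,"hand":4},
  {"tx":-10.2,"ty":26.6,"tz":-0.5,"twist":-37,"hand":4},
  {"tx":-10.2,"ty":26.6,"tz":-0.5,"twist":-37,"hand":4},
  {"tx":-10.2,"ty":26.6,"tz":-0.5,"twist":-37,"hand":4},
])

```text
time: 21.98
tcp_pos: [581.3, 21.2, 353.4]
ee_rot: [-0.196, 0.981, 0.002, 0.006]
contact_force: [-0.6, -0.1, -5.3]
finger_gap: 43.2
```

```bash
python3 - <<'E'
from h import *
p,im,d=snap('wrist','w22')
go([584.3,22.4,195],112.6)
grip_offset('w22',189)
cv2.imwrite('pics/w22c.png',cv2.resize(im[170:330,160:350,::-1],None,fx=4,fy=3.7,interpolation=cv2.INTER_CUBIC))
E
```

```text
grasp now [583.2  21.9 199. ] jaw 112.54 q6 -2.14 t 22.03 F [-0.3  0.2 -4.6] gap 43.4
move tx -0.12 ty 0.01 tz 0.40 twist -0.06259196041987991
tilt [ 0.0119  0.0055 -0.9999]
zboss 191.0 n 94 offset tool xy [ 2.46 -0.9 ] rms 0.36 depth 162.2
cog centre world (boss top) [581.3  21.5 191.2]
```

View pics/w22c.png

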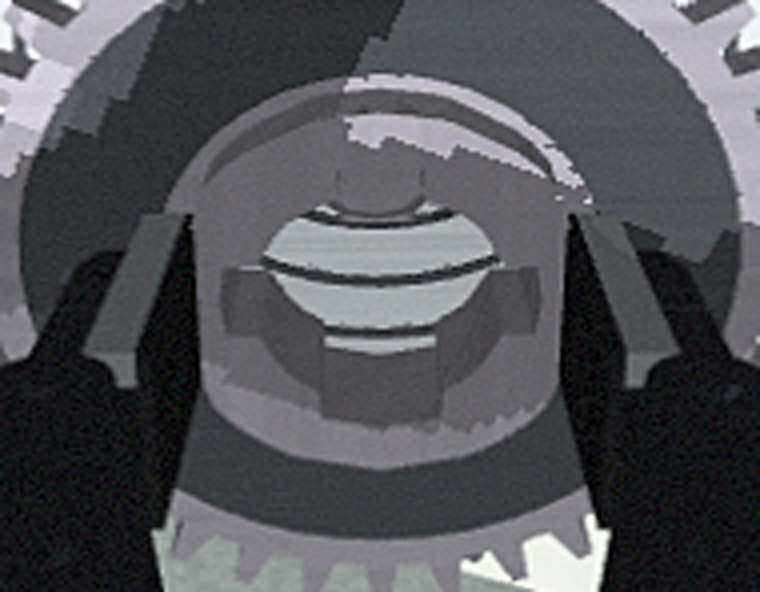

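View pics/w22.png

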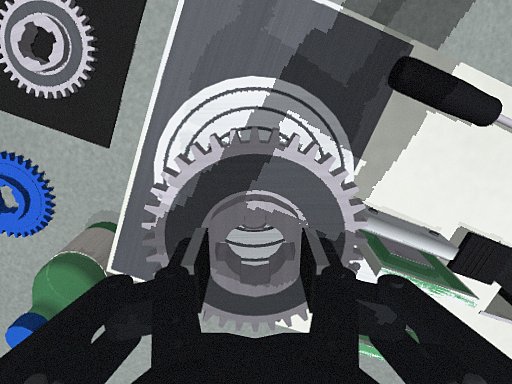

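```bash
python3 - <<'E'
from h import *
p,im,d=load('w22')
X=wmap(p,d)
# depth segmentation: stage top z ~80 vs deck 70
m=(abs(X[...,2]-80)<4).astype(np.uint8); m[200:]=0
m=cv2.medianBlur(m,3)
pts=[]
for u in range(165,345,3):
    v=np.where(m[60:200,u])[0]
    if len(v)>3: pts.append((u,v[0]+60))
P=plane(p,pts,80)
r=least_squares(lambda a:np.hypot(P[:,0]-a[0],P[:,1]-a[1])-82,[583,22],loss='soft_l1'); print('stage depth-fit',r.x.round(2),np.abs(r.fun).mean().round(2),len(pts))
print(X[100,260].round(1))
g=cv2.cvtColor(im,cv2.COLOR_RGB2GRAY).astype(float)
# sub-pixel edge by gradient near
pts2=[]
for u in range(165,345,3):
    a=[q for q in pts if q[0]==u]
    if not a: continue
    v=a[0][1]; seg=g[v-6:v+7,u]; gr=np.diff(seg); k=np.argmax(gr)
    if gr[k]>25: pts2.append((u,v-6+k+0.5))
P=plane(p,pts2,80)
r=least_squares(lambda a:np.hypot(P[:,0]-a[0],P[:,1]-a[1])-82,[583,22],loss='soft_l1'); print('stage grad-fit',r.x.round(2),np.abs(r.fun).mean().round(2),len(pts2))
cv2.imwrite('pics/w22d.png',cv2.resize(im[60:220,140:370,::-1],None,fx=3.4,fy=3.4,interpolation=cv2.INTER_CUBIC))
# same with w16 for the reference fit
p,im,d=load('w16');X=wmap(p,d);m=(abs(X[...,2]-80)<4).astype(np.uint8);m=cv2.medianBlur(m,3)
cs,_=cv2.findContours(m,cv2.RETR_EXTERNAL,cv2.CHAIN_APPROX_NONE);c=max(cs,key=cv2.contourArea).reshape(-1,2);c=c[(c[:,1]>3)&(c[:,1]<190)]
P=plane(p,c,80);r=least_squares(lambda a:np.hypot(P[:,0]-a[0],P[:,1]-a[1])-82,[583,22],loss='soft_l1');print('w16 stage',r.x.round(2),np.abs(r.fun).mean().round(2))
E
```

```text
stage depth-fit [583.66  22.05] 0.25 60
[521.7   1.6  79.6]
stage grad-fit [583.32  21.85] 0.24 60
w16 stage [582.71  22.63] 0.84
```

View pics/w22d.png

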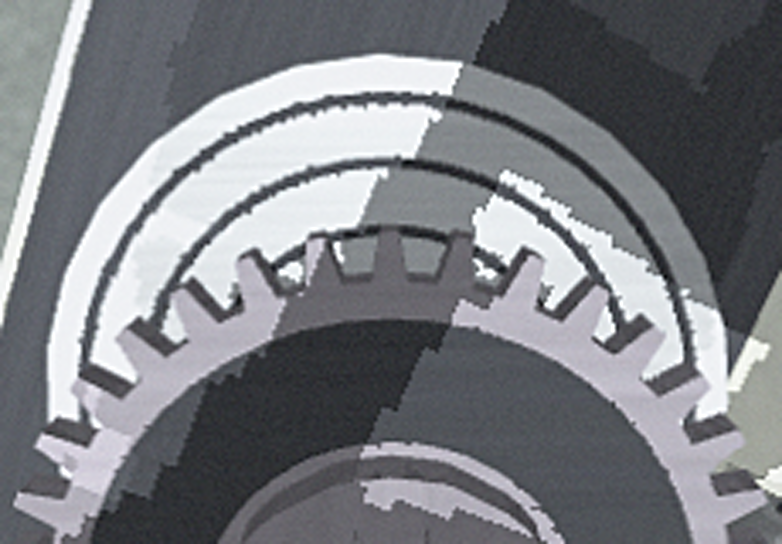

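```bash
cat >> h.py <<'E'
def tooth_fit(name,zw,c0,R,vmax=240):
    p,im,d=load(name);X=wmap(p,d)
    m=((abs(X[...,2]-zw)<3.5)&(d>50)&(np.hypot(X[...,0]-c0[0],X[...,1]-c0[1])<R+8)); m[vmax:]=False
    m=cv2.medianBlur(m.astype(np.uint8),3)>0
    zm=np.median(X[...,2][m]); v,u=np.where(m); P=plane(p,np.c_[u,v],zm)[:,:2]
    c=np.array(c0,float)
    for _ in range(6):
        a=np.degrees(np.arctan2(*(P-c).T[::-1])); r=np.hypot(*(P-c).T); sel=[]
        for t in np.arange(-180,180,10):
            i=np.where((a>=t)&(a<t+10))[0]
            if len(i)>5:
                k=i[np.argsort(r[i])[-4]]
                if r[k]>R-4: sel.append(k)
        Q=P[sel]; s=least_squares(lambda b:np.hypot(Q[:,0]-b[0],Q[:,1]-b[1])-R,c,loss='soft_l1'); c=s.x
    print('teeth z',zm.round(1),'c',c.round(2),'mean res',np.abs(s.fun).mean().round(2),'n',len(sel)); 
    free=least_squares(lambda b:np.hypot(Q[:,0]-b[0],Q[:,1]-b[1])-b[2],[*c,R],loss='soft_l1'); print(' free',free.x.round(2))
    return c
E
python3 - <<'E'
from h import *
tooth_fit('w22',182,(582,21.8),57)
tooth_fit('w21',176,(418.5,-209.5),57)
tooth_fit('w20',12.7,(420.5,-211),57)
tooth_fit('w18',12.7,(420.5,-211),57)
tooth_fit('w19',12.7,(420.5,-211),57)
E
```

```text
teeth z 182.5 c [582.7   22.49] mean res 0.43 n 19
 free [581.33  21.95  55.83]
teeth z 176.4 c [ 419.54 -209.04] mean res 0.44 n 19
 free [ 418.1  -208.63   55.82]
teeth z 13.0 c [ 421.08 -211.07] mean res 0.41 n 19
 free [ 419.72 -210.69   55.88]
teeth z 13.1 c [ 420.82 -211.3 ] mean res 1.14 n 36
 free [ 420.8  -211.28   55.86]
teeth z 13.0 c [ 421.24 -211.43] mean res 0.36 n 21
 free [ 420.45 -211.2    56.33]
```

Emit:
carry_out([
  {"tx":-0.1,"ty":0,"tz":1.2,"twist":0,"hand":4},
  {"tx":-0.1,"ty":0,"tz":2.2,"twist":0,"hand":4},
  {"tx":-0.1,"ty":0,"tz":3,"twist":0,"hand":4},
  {"tx":-0.1,"ty":0,"tz":3.6,"twist":0,"hand":4},
  {"tx":-0.1,"ty":0,"tz":3.6,"twist":0,"hand":4},
  {"tx":-0.1,"ty":0,"tz":3.6,"twist":0,"hand":4},
])

```text
time: 22.53
tcp_pos: [582.5, 21.6, 317.2]
ee_rot: [-0.195, 0.981, 0.002, 0.006]
contact_force: [0.9, -0.4, -5.3]
finger_gap: 43.0
```

```bash
python3 - <<'E'
from h import *
p,im,d=snap('wrist','w23')
go([584.3,22.4,195],112.6); print(env.state()['wrist_torque'])
grip_offset('w23',154)
cv2.imwrite('pics/w23c.png',cv2.resize(im[170:330,160:350,::-1],None,fx=4,fy=3.7,interpolation=cv2.INTER_CUBIC))
E
```

```text
grasp now [584.6  22.4 163. ] jaw 112.54 q6 -2.14 t 22.58 F [ 0.4  0.2 -6.2] gap 43.5
move tx -0.01 ty 0.01 tz -3.20 twist -0.06271558979689473
tilt [ 0.012   0.0054 -0.9999]
[-0.07357952  0.03751042  0.01809697]
zboss 154.8 n 94 offset tool xy [ 2.1  -0.85] rms 0.32 depth 162.1
cog centre world (boss top) [582.7  22.1 155. ]
```

View pics/w23c.png

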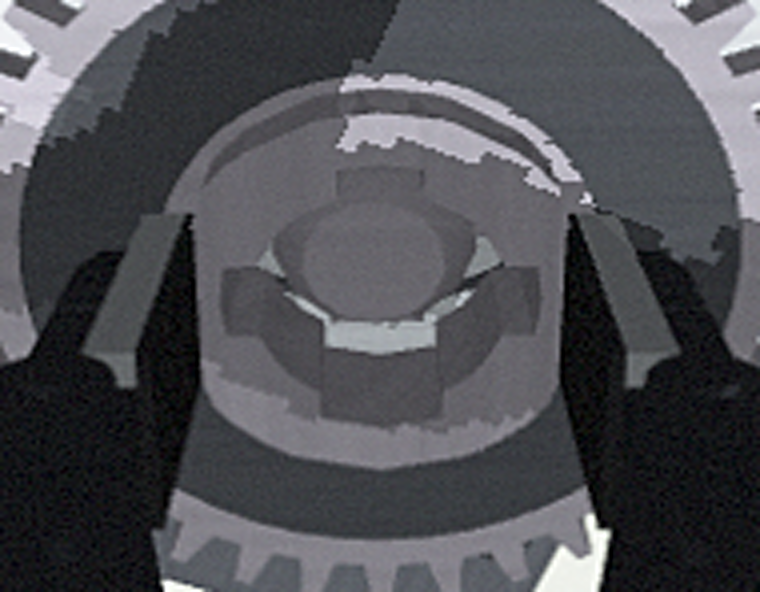

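```bash
python3 - <<'E'
from h import *
p,im,d=load('w23')
N=lambda c:np.array(c,float)/[4,3.7]+[160,170]-0.38
sl=[plane(p,[N(c)],154.5)[0] for c in [(220,267),(540,267),(220,333),(540,333)]]
C=np.mean(sl,0); print('bore c',C.round(2), np.linalg.norm(sl[0]-sl[1]).round(1),np.linalg.norm(sl[0]-sl[2]).round(1))
nose=[(303,255),(310,230),(335,212),(373,205),(415,212),(437,230),(443,258),(432,290),(405,312),(373,320),(340,310),(312,285)]
c,r,e=fitc(plane(p,[N(s) for s in nose],146.5));print('nose',c.round(2),r.round(2),e.round(2))
# master slot edges (bottom in the picture) angle
P=plane(p,[N((322,417)),N((441,417))],154.5);print('master slot w',np.linalg.norm(P[1]-P[0]).round(1),'ang',np.degrees(np.arctan2(P[1,1]-P[0,1],P[1,0]-P[0,0])).round(1))
dd=np.r_[c-C[:2],0]; a,R=yaw_of(env.state()['ee_rot']); print('cog needs tool move',(R.T@dd).round(2))
E
```

```text
bore c [583.75  22.84 154.5 ] 37.7 9.6
nose [582.72  21.56] 8.77 0.24
master slot w 14.7 ang 112.5
cog needs tool move [ 1.44 -0.79 -0.02]
```

Emit:
carry_out([
  {"tx":0.14,"ty":-0.08,"tz":0,"twist":0,"hand":4},
  {"tx":0.14,"ty":-0.08,"tz":0,"twist":0,"hand":4},
  {"tx":0.14,"ty":-0.08,"tz":0.3,"twist":0,"hand":4},
  {"tx":0.14,"ty":-0.08,"tz":0.6,"twist":0,"hand":4},
  {"tx":0.14,"ty":-0.08,"tz":0.9,"twist":0,"hand":4},
  {"tx":0.14,"ty":-0.08,"tz":1.2,"twist":0,"hand":4},
  {"tx":0.14,"ty":-0.08,"tz":1.2,"twist":0,"hand":4},
])

```text
time: 23.17
tcp_pos: [581.6, 20.4, 304.8]
ee_rot: [-0.195, 0.981, 0.002, 0.006]
contact_force: [0.2, 0.8, -6.4]
finger_gap: 43.1
```

```bash
python3 - <<'E'
from h import *
p,im,d=snap('wrist','w24')
go([583,22,115],112.6); print(env.state()['wrist_torque'])
grip_offset('w24',143)
cv2.imwrite('pics/w24c.png',cv2.resize(im[170:330,160:350,::-1],None,fx=4,fy=3.7,interpolation=cv2.INTER_CUBIC))
E
```

```text
grasp now [583.3  21.3 150.2] jaw 112.54 q6 -2.14 t 23.22 F [ 0.3  0.7 -5.6] gap 43.2
move tx 0.05 ty 0.07 tz 3.52 twist -0.060868810062800094
tilt [ 0.0106  0.0057 -0.9999]
[-0.00414132  0.02806618 -0.03165273]
zboss 142.6 n 92 offset tool xy [ 1.76 -0.78] rms 0.26 depth 162.0
cog centre world (boss top) [582.   21.2 142.8]
```

View pics/w24c.png

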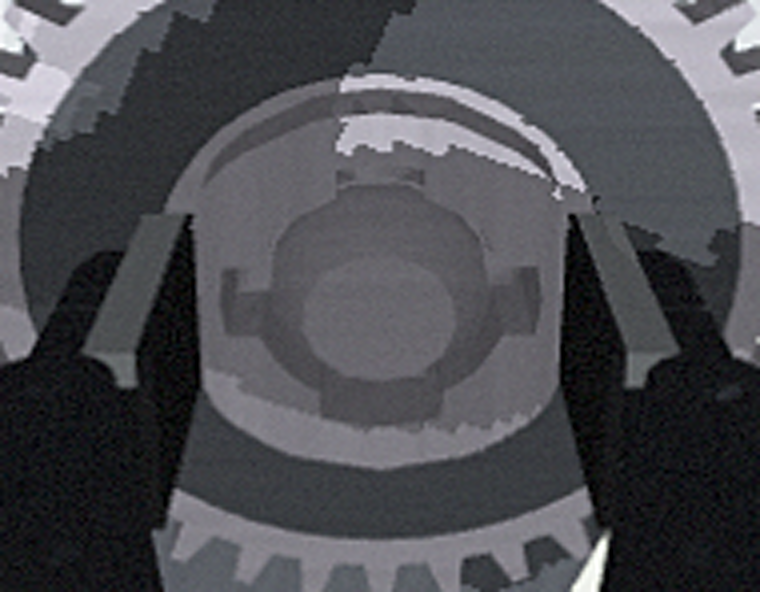

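Emit:
carry_out([
  {"tx":0,"ty":0,"tz":0.8,"twist":0,"hand":4},
  {"tx":0,"ty":0,"tz":1.6,"twist":0,"hand":4},
  {"tx":0,"ty":0,"tz":2.3,"twist":0,"hand":4},
  {"tx":0,"ty":0,"tz":2.8,"twist":0,"hand":4},
  {"tx":0,"ty":0,"tz":3.1,"twist":0,"hand":4},
  {"tx":0,"ty":0,"tz":3.4,"twist":0,"hand":4},
  {"tx":0,"ty":0,"tz":3.4,"twist":0,"hand":4},
])

```text
time: 23.8
tcp_pos: [582.2, 20.6, 271.4]
ee_rot: [-0.195, 0.981, 0.002, 0.006]
contact_force: [-1.9, 0.7, -4.0]
finger_gap: 43.7
```

```bash
python3 - <<'E'
from h import *
p,im,d=snap('wrist','w25')
go([583,22,115],112.6); print(env.state()['wrist_torque'])
grip_offset('w25',109)
E
```

```text
grasp now [583.9  21.5 116.4] jaw 112.55 q6 -2.14 t 23.85 F [-0.6  0.2 -5.5] gap 43.4
move tx 0.06 ty 0.08 tz 0.14 twist -0.05151751645578884
tilt [ 0.0108  0.0056 -0.9999]
[-0.03612345  0.16101652  0.06442591]
zboss 109.2 n 149 offset tool xy [-2.8  0.3] rms 5.35 depth 162.0
cog centre world (boss top) [586.5  24.1 109.4]
```

Emit:
carry_out([
  {"tx":0,"ty":0,"tz":0.2,"twist":0,"hand":4},
  {"tx":0,"ty":0,"tz":0.2,"twist":0,"hand":4},
  {"tx":0,"ty":0,"tz":0.1,"twist":0,"hand":6.5},
  {"tx":0,"ty":0,"tz":0,"twist":0,"hand":6.5},
  {"tx":0,"ty":0,"tz":0,"twist":0,"hand":6.5},
  {"tx":0,"ty":0,"tz":0,"twist":0,"hand":6.5},
  {"tx":0,"ty":0,"tz":-2,"twist":0,"hand":6.5},
  {"tx":0,"ty":0,"tz":-5,"twist":0,"hand":6.5},
  {"tx":0,"ty":0,"tz":-8,"twist":0,"hand":6.5},
  {"tx":0,"ty":0,"tz":-10,"twist":0,"hand":6.5},
  {"tx":0,"ty":0,"tz":-10,"twist":0,"hand":6.5},
])

```text
time: 24.77
tcp_pos: [582.7, 19.8, 377.6]
ee_rot: [-0.196, 0.981, -0.0, 0.011]
contact_force: [0.7, -0.5, 1.1]
finger_gap: 65.1
```

```bash
python3 - <<'E'
from h import *
p,im,d=snap('wrist','w26')
grip_offset('w26',108.5)
print(np.median(wmap(p,d)[...,2][150:300,150:360][abs(wmap(p,d)[...,2][150:300,150:360]-108)<4]))
go([552,-280,130],39)
p,im,d=snap('top','t3')
cv2.imwrite('pics/t3c.png',cv2.resize(im[100:260,190:400,::-1],None,fx=3.7,fy=3.7,interpolation=cv2.INTER_CUBIC))
E
```

```text
zboss 108.8 n 104 offset tool xy [0.05 0.73] rms 5.27 depth 268.4
cog centre world (boss top) [588.3  22.6 109.3]
108.79501903565475
grasp now [584.9  20.6 219.8] jaw 112.54 q6 -2.14 t 24.82 F [-0.4 -0.1 -0.1] gap 64.9
move tx 14.72 ty -26.47 tz 8.79 twist 73.53968198081984
tilt [ 0.0179  0.0044 -0.9998]
```

View pics/w26.png

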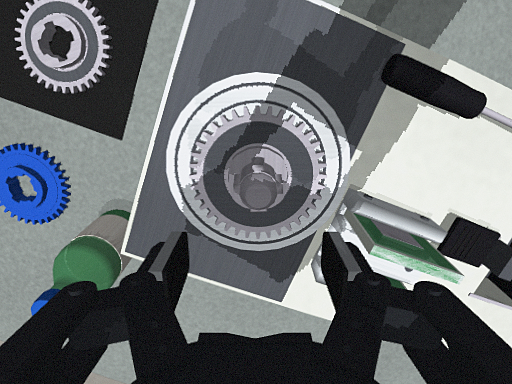

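View pics/t3c.png

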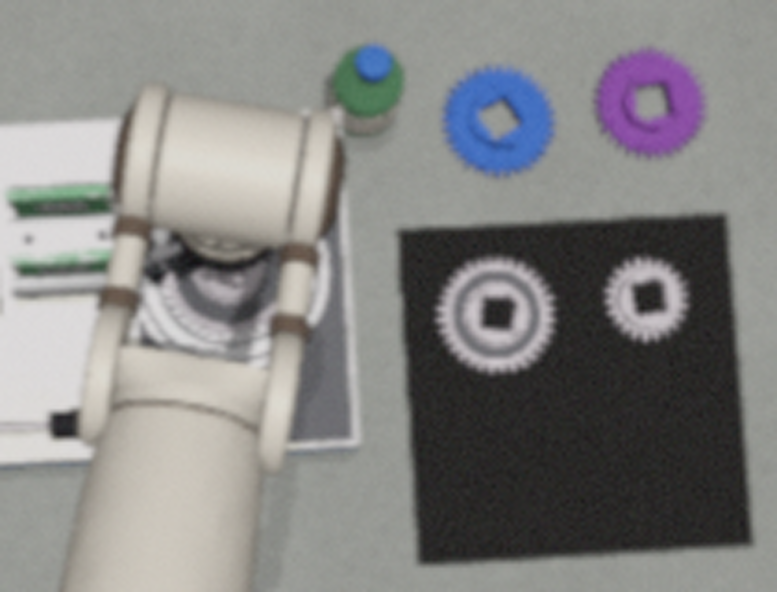

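```bash
python3 - <<'E'
from h import *
go([597,-263,125],39)
E
```

```text
grasp now [583.5  20.8 217.4] jaw 112.54 q6 -2.14 t 24.87 F [ 0.5 -0.1  0.1] gap 64.9
move tx 9.76 ty -26.73 tz 9.11 twist 73.54216877460418
tilt [ 0.0134  0.0052 -0.9999]
```

Emit:
carry_out([
  {"tx":9.8,"ty":-26.7,"tz":0,"twist":73.5,"hand":7},
  {"tx":9.8,"ty":-26.7,"tz":0,"twist":73.5,"hand":7},
  {"tx":9.8,"ty":-26.7,"tz":0,"twist":73.5,"hand":7},
  {"tx":9.8,"ty":-26.7,"tz":0,"twist":73.5,"hand":7},
  {"tx":9.8,"ty":-26.7,"tz":0,"twist":73.5,"hand":7},
  {"tx":9.8,"ty":-26.7,"tz":0,"twist":73.5,"hand":7},
  {"tx":9.8,"ty":-26.7,"tz":0,"twist":73.5,"hand":7},
  {"tx":9.8,"ty":-26.7,"tz":3,"twist":73.5,"hand":7},
  {"tx":9.8,"ty":-26.7,"tz":6,"twist":73.5,"hand":7},
  {"tx":9.8,"ty":-26.7,"tz":9.1,"twist":73.5,"hand":7},
  {"tx":9.8,"ty":-26.7,"tz":9.1,"twist":73.5,"hand":7},
  {"tx":9.8,"ty":-26.7,"tz":9.1,"twist":73.5,"hand":7},
])

```text
time: 25.87
tcp_pos: [592.9, -262.8, 274.8]
ee_rot: [0.431, 0.902, 0.006, 0.001]
contact_force: [-0.1, 0.3, -0.1]
finger_gap: 70.1
```

```bash
python3 - <<'E'
from h import *
p,im,d=snap('wrist','w27')
cog(p,im,d,(551.7,-206.8)); tooth_fit('w27',12.7,(551.7,-206.8),49,vmax=384)
go([551.7,-206.8,60],39)
cv2.imwrite('pics/w27c.png',cv2.resize(im[0:200,150:360,::-1],None,fx=3.3,fy=2.9,interpolation=cv2.INTER_CUBIC))
E
```

```text
ztop 21.9 hole c [ 552.8 -206.1] 19.3 boss c [ 552.9 -206.1] 25.9 hole mean [ 552.6 -206.8]
slots (ang,width deg) [(np.float64(38.5), 36), (np.float64(129.0), 39), (np.float64(218.5), 38), (np.float64(307.5), 58)] min width dir 40.5 46.1 max 51.7
teeth z 13.0 c [ 553.07 -206.11] mean res 0.28 n 36
 free [ 553.08 -206.11   48.82]
grasp now [ 595.3 -262.1  122.4] jaw 39.09 q6 -1.29 t 25.92 F [ 0.4 -0.2  1. ] gap 70.1
move tx 7.05 ty 0.03 tz 6.24 twist 0.09244532510159331
tilt [ 0.0099  0.0077 -0.9999]
```

View pics/w27.png

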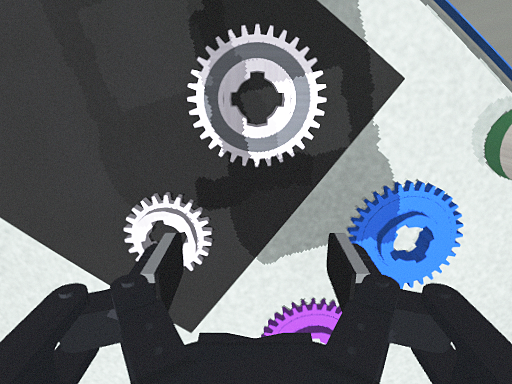

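View pics/w27c.png

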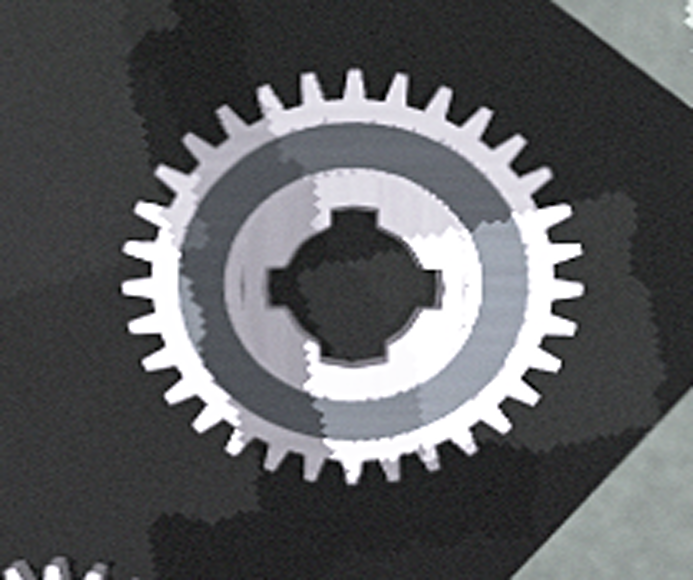

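```bash
python3 - <<'E'
from h import *
go([552.9,-206.1,28],38.6)
E
```

```text
grasp now [ 595.3 -262.1  122.4] jaw 39.09 q6 -1.29 t 25.92 F [ 0.4 -0.2  1. ] gap 70.1
move tx 7.03 ty 0.12 tz 9.44 twist 0.4924453251015848
tilt [ 0.0099  0.0077 -0.9999]
```

Emit:
carry_out([
  {"tx":7,"ty":0.1,"tz":2,"twist":0.5,"hand":7},
  {"tx":7,"ty":0.1,"tz":4,"twist":0.5,"hand":7},
  {"tx":7,"ty":0.1,"tz":5,"twist":0.5,"hand":7},
  {"tx":7,"ty":0.1,"tz":6,"twist":0.5,"hand":7},
  {"tx":7,"ty":0.1,"tz":6,"twist":0.5,"hand":7},
])

```text
time: 26.33
tcp_pos: [550.9, -207.7, 216.2]
ee_rot: [0.433, 0.901, 0.006, 0.002]
contact_force: [0.4, -0.4, -0.2]
finger_gap: 70.0
```

```bash
python3 - <<'E'
from h import *
p,im,d=snap('wrist','w28')
go([552.9,-206.1,28],38.6)
E
```

```text
grasp now [ 553.4 -207.5   62.8] jaw 38.62 q6 -1.25 t 26.38 F [-0.1 -0.6  0.6] gap 69.8
move tx 0.15 ty 0.00 tz 3.48 twist 0.024194839853322492
tilt [ 0.0111  0.0068 -0.9999]
```

View pics/w28.png

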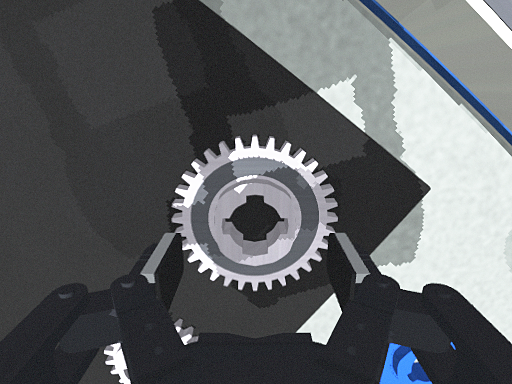

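Emit:
carry_out([
  {"tx":0.1,"ty":0,"tz":1.5,"twist":0,"hand":7},
  {"tx":0.1,"ty":0,"tz":2.7,"twist":0,"hand":7},
  {"tx":0.1,"ty":0,"tz":3.5,"twist":0,"hand":7},
  {"tx":0.1,"ty":0,"tz":3.5,"twist":0,"hand":7},
  {"tx":0.1,"ty":0,"tz":3.5,"twist":0,"hand":4},
  {"tx":0.1,"ty":0,"tz":3.5,"twist":0,"hand":4},
  {"tx":0.1,"ty":0,"tz":3.5,"twist":0,"hand":4},
  {"tx":0.1,"ty":0,"tz":3.5,"twist":0,"hand":4},
  {"tx":0.1,"ty":0,"tz":3.5,"twist":0,"hand":4},
  {"tx":0.1,"ty":0,"tz":3.5,"twist":0,"hand":4},
], squeeze=80)

```text
time: 27.22
tcp_pos: [552.0, -207.9, 184.1]
ee_rot: [0.433, 0.901, 0.005, 0.004]
contact_force: [-2.3, -0.9, 6.4]
finger_gap: 43.7
```

```bash
python3 - <<'E'
from h import *
p,im,d=snap('wrist','w29')
go([552.9,-206.1,195],38.6)
grip_offset('w29',21.7)
E
```

```text
grasp now [ 553.9 -207.1   29.1] jaw 38.63 q6 -1.25 t 27.27 F [-1.3 -0.8  6.6] gap 43.7
move tx 0.08 ty 0.20 tz -16.59 twist 0.03239437040807047
tilt [ 0.0125  0.0055 -0.9999]
zboss 21.8 n 92 offset tool xy [ 1.9  -0.84] rms 0.29 depth 162.3
cog centre world (boss top) [ 552.8 -205.4   21.8]
```

View pics/w29.png

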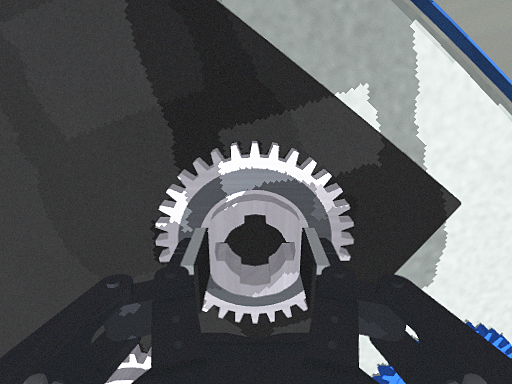

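Emit:
carry_out([
  {"tx":0,"ty":0,"tz":-1.5,"twist":0,"hand":4},
  {"tx":0,"ty":0,"tz":-4,"twist":0,"hand":4},
  {"tx":0,"ty":0,"tz":-7,"twist":0,"hand":4},
  {"tx":0,"ty":0.1,"tz":-10,"twist":0,"hand":4},
  {"tx":0,"ty":0.1,"tz":-13,"twist":0,"hand":4},
  {"tx":0.1,"ty":0.2,"tz":-17,"twist":0,"hand":4},
  {"tx":0.1,"ty":0.2,"tz":-17,"twist":0,"hand":4},
  {"tx":0.1,"ty":0.2,"tz":-17,"twist":0,"hand":4},
])

```text
time: 27.93
tcp_pos: [551.3, -207.1, 356.2]
ee_rot: [0.433, 0.901, 0.005, 0.007]
contact_force: [-0.5, 0.0, -5.9]
finger_gap: 43.7
```

```bash
python3 - <<'E'
from h import *
go([583.5,21.4,197],112.55)
E
```

```text
grasp now [ 553.9 -206.6  201.2] jaw 38.65 q6 -1.24 t 27.93 F [-0.5  0.  -5.9] gap 43.7
move tx 15.96 ty 16.54 tz 0.54 twist -73.90352639062459
tilt [ 0.0168  0.0029 -0.9999]
```

```bash
python3 - <<'E'
from h import *
snap('wrist','w30'); snap('scene','s8'); go([583.5,21.4,197],112.55)
E
```

```text
grasp now [ 551.4 -205.1  196.6] jaw 38.63 q6 -1.24 t 28.03 F [-0.3  0.2 -5.6] gap 43.5
move tx 15.69 ty 16.65 tz 0.17 twist -73.91637547701993
tilt [ 0.0089  0.0078 -0.9999]
```

Emit:
carry_out([
  {"tx":15.7,"ty":16.7,"tz":0,"twist":-73.9,"hand":4},
  {"tx":15.7,"ty":16.7,"tz":0,"twist":-73.9,"hand":4},
  {"tx":15.7,"ty":16.7,"tz":0,"twist":-73.9,"hand":4},
  {"tx":15.7,"ty":16.7,"tz":0,"twist":-73.9,"hand":4},
  {"tx":15.7,"ty":16.7,"tz":0,"twist":-73.9,"hand":4},
  {"tx":15.7,"ty":16.7,"tz":0,"twist":-73.9,"hand":4},
  {"tx":15.7,"ty":16.7,"tz":0,"twist":-73.9,"hand":4},
  {"tx":15.7,"ty":16.7,"tz":0,"twist":-73.9,"hand":4},
  {"tx":15.7,"ty":16.7,"tz":0,"twist":-73.9,"hand":4},
  {"tx":15.7,"ty":16.7,"tz":0,"twist":-73.9,"hand":4},
  {"tx":15.7,"ty":16.7,"tz":0,"twist":-73.9,"hand":4},
  {"tx":15.7,"ty":16.7,"tz":0,"twist":-73.9,"hand":4},
])

```text
time: 29.03
tcp_pos: [581.5, 20.7, 350.1]
ee_rot: [-0.196, 0.981, 0.004, 0.002]
contact_force: [-0.3, 0.2, -5.9]
finger_gap: 43.3
```

```bash
python3 - <<'E'
from h import *
snap('wrist','w31');  go([583.5,21.4,163],112.55); grip_offset('w31',190)
E
```

```text
grasp now [582.1  22.1 195.6] jaw 112.47 q6 -2.14 t 29.08 F [-0.1  0.7 -5.9] gap 43.4
move tx -0.08 ty -0.14 tz 3.26 twist -0.08106753024988222
tilt [ 0.0034  0.0088 -1.    ]
zboss 187.8 n 90 offset tool xy [ 1.14 -0.72] rms 0.2 depth 162.2
cog centre world (boss top) [581.3  22.3 187.9]
```

View pics/w31.png

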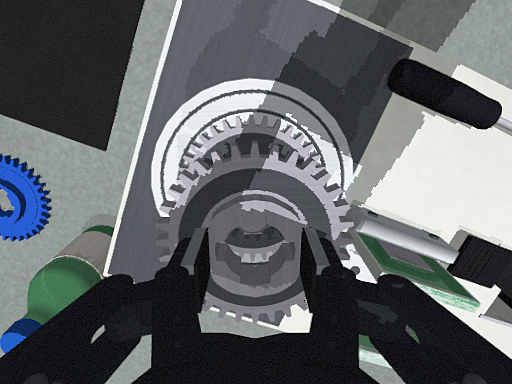

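Emit:
carry_out([
  {"tx":-0.1,"ty":-0.1,"tz":1.2,"twist":0,"hand":4},
  {"tx":-0.1,"ty":-0.1,"tz":2.2,"twist":0,"hand":4},
  {"tx":-0.1,"ty":-0.1,"tz":3,"twist":0,"hand":4},
  {"tx":-0.1,"ty":-0.1,"tz":3.3,"twist":0,"hand":4},
  {"tx":-0.1,"ty":-0.1,"tz":3.3,"twist":0,"hand":4},
  {"tx":-0.1,"ty":-0.1,"tz":3.3,"twist":0,"hand":4},
])

```text
time: 29.58
tcp_pos: [583.0, 20.4, 317.2]
ee_rot: [-0.195, 0.981, 0.004, 0.002]
contact_force: [-0.7, 0.4, -4.3]
finger_gap: 43.4
```

```bash
python3 - <<'E'
from h import *
p,im,d=snap('wrist','w32')
go([583.5,21.4,163],112.55)
grip_offset('w32',155)
cv2.imwrite('pics/w32c.png',cv2.resize(im[170:330,160:350,::-1],None,fx=4,fy=3.7,interpolation=cv2.INTER_CUBIC))
E
```

```text
grasp now [583.8  21.8 162.8] jaw 112.46 q6 -2.14 t 29.63 F [ 0.1 -0.1 -4.5] gap 43.4
move tx 0.04 ty -0.03 tz -0.02 twist -0.0892785433211003
tilt [ 0.0039  0.0088 -1.    ]
zboss 154.8 n 91 offset tool xy [ 1.8  -0.78] rms 0.25 depth 162.3
cog centre world (boss top) [582.2  21.7 154.9]
```

View pics/w32c.png

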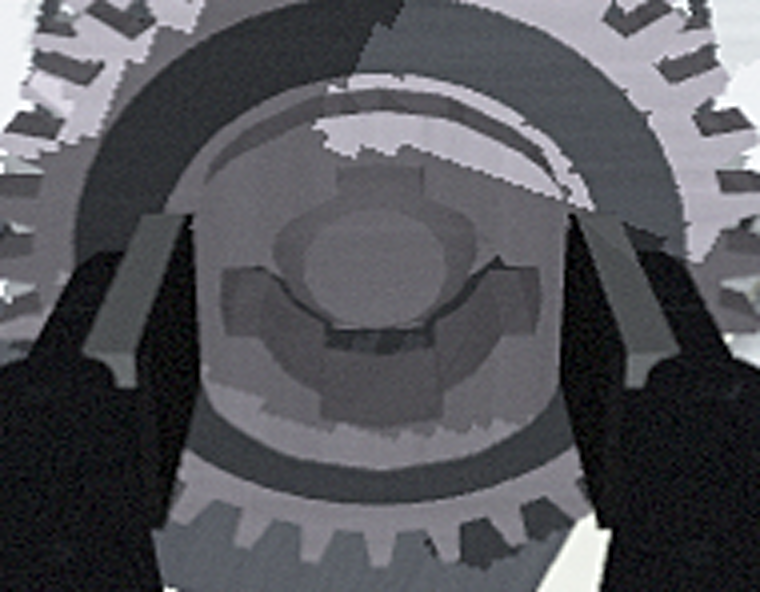

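```bash
cat >> h.py <<'E'
def nosefit(name,slots,nose,zb,zn=146.5):
    p,im,d=load(name)
    N=lambda c:np.array(c,float)/[4,3.7]+[160,170]-0.38
    C=np.mean([plane(p,[N(c)],zb)[0] for c in slots],0)
    c,r,e=fitc(plane(p,[N(s) for s in nose],zn))
    dd=np.r_[c-C[:2],0]; a,R=yaw_of(env.state()['ee_rot'])
    print('bore',C.round(2),'nose',c.round(2),r.round(2),e.round(2),'tool move',(R.T@dd).round(2))
E
python3 - <<'E'
from h import *
nosefit('w32',[(220,267),(540,267),(220,333),(540,333)],[(303,265),(310,238),(335,218),(373,210),(415,218),(437,238),(444,265),(432,297),(405,320),(373,327),(340,318),(312,293)],154.5)
E
```

```text
bore [583.02  22.28 154.5 ] nose [582.89  21.42] 8.85 0.17 tool move [ 0.45 -0.75 -0.01]
```

Shift +0.4, −0.8 mm and lower to the ribs.

Emit:
carry_out([
  {"tx":0.05,"ty":-0.08,"tz":0,"twist":0,"hand":4},
  {"tx":0.05,"ty":-0.08,"tz":0,"twist":0,"hand":4},
  {"tx":0.05,"ty":-0.08,"tz":0.3,"twist":0,"hand":4},
  {"tx":0.05,"ty":-0.08,"tz":0.6,"twist":0,"hand":4},
  {"tx":0.05,"ty":-0.08,"tz":0.9,"twist":0,"hand":4},
  {"tx":0.05,"ty":-0.08,"tz":1.1,"twist":0,"hand":4},
  {"tx":0.05,"ty":-0.08,"tz":1.1,"twist":0,"hand":4},
])

```text
time: 30.22
tcp_pos: [582.7, 19.7, 305.9]
ee_rot: [-0.195, 0.981, 0.004, 0.002]
contact_force: [1.1, -0.6, -5.0]
finger_gap: 43.6
```

```bash
python3 - <<'E'
from h import *
p,im,d=snap('wrist','w33')
go([583.5,21.4,135],112.55)
grip_offset('w33',143)
cv2.imwrite('pics/w33c.png',cv2.resize(im[170:330,160:350,::-1],None,fx=4,fy=3.7,interpolation=cv2.INTER_CUBIC))
E
```

```text
grasp now [583.3  21.  151.2] jaw 112.46 q6 -2.14 t 30.27 F [ 1.  -0.3 -5.7] gap 43.8
move tx -0.02 ty 0.01 tz 1.62 twist -0.09150035155380465
tilt [ 0.0028  0.009  -1.    ]
zboss 143.5 n 92 offset tool xy [ 2.02 -0.8 ] rms 0.28 depth 162.2
cog centre world (boss top) [581.7  20.8 143.6]
```

View pics/w33c.png

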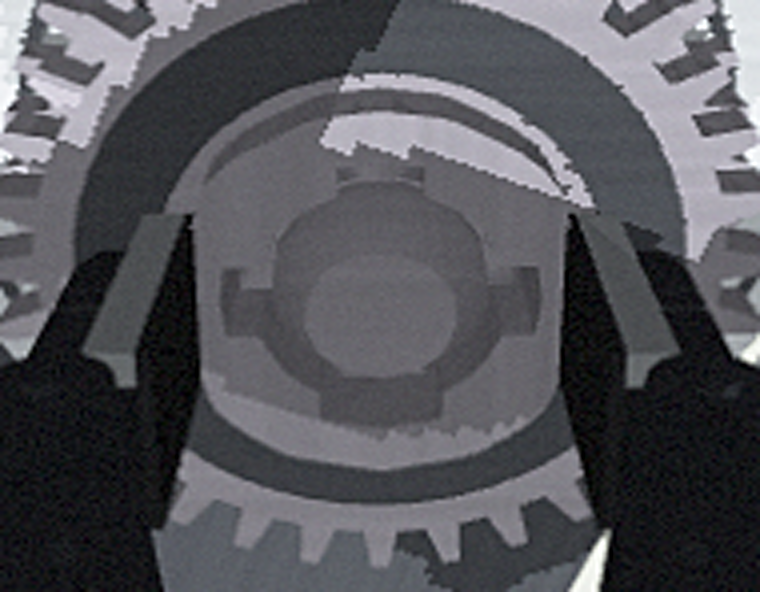

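Emit:
carry_out([
  {"tx":0,"ty":0,"tz":0.6,"twist":0,"hand":4},
  {"tx":0,"ty":0,"tz":1.1,"twist":0,"hand":4},
  {"tx":0,"ty":0,"tz":1.5,"twist":0,"hand":4},
  {"tx":0,"ty":0,"tz":1.8,"twist":0,"hand":4},
  {"tx":0,"ty":0,"tz":1.9,"twist":0,"hand":4},
  {"tx":0,"ty":0,"tz":1.9,"twist":0,"hand":4},
])

```text
time: 30.77
tcp_pos: [583.0, 19.9, 289.1]
ee_rot: [-0.195, 0.981, 0.004, 0.002]
contact_force: [-6.9, 0.3, 7.5]
finger_gap: 43.6
```

```bash
python3 - <<'E'
from h import *
p,im,d=snap('wrist','w34')
go([583.5,21.4,135],112.55)
grip_offset('w34',126.8)
E
```

```text
grasp now [583.4  21.3 134.1] jaw 112.48 q6 -2.14 t 30.82 F [-6.6  0.9  8.7] gap 43.3
move tx -0.02 ty 0.00 tz -0.09 twist -0.06906974272861532
tilt [ 0.0023  0.0091 -1.    ]
zboss 126.8 n 92 offset tool xy [ 1.84 -0.72] rms 0.28 depth 162.1
cog centre world (boss top) [582.1  21.2 126.9]
```

Home (boss top 126.8, contact). Release and lift.

Emit:
carry_out([
  {"tx":0,"ty":0,"tz":-0.1,"twist":0,"hand":6.5},
  {"tx":0,"ty":0,"tz":-0.1,"twist":0,"hand":6.5},
  {"tx":0,"ty":0,"tz":-0.2,"twist":0,"hand":6.5},
  {"tx":0,"ty":0,"tz":-0.2,"twist":0,"hand":6.5},
  {"tx":0,"ty":0,"tz":-2,"twist":0,"hand":6.5},
  {"tx":0,"ty":0,"tz":-5,"twist":0,"hand":6.5},
  {"tx":0,"ty":0,"tz":-8,"twist":0,"hand":6.5},
  {"tx":0,"ty":0,"tz":-10,"twist":0,"hand":6.5},
  {"tx":0,"ty":0,"tz":-10,"twist":0,"hand":6.5},
])

```text
time: 31.57
tcp_pos: [584.2, 18.8, 395.2]
ee_rot: [-0.195, 0.981, 0.002, 0.007]
contact_force: [1.6, 0.3, 1.0]
finger_gap: 65.1
```

```bash
python3 - <<'E'
from h import *
p,im,d=snap('wrist','w35')
p,im,d=snap('top','t4')
cv2.imwrite('pics/t4c.png',cv2.resize(im[100:260,190:400,::-1],None,fx=3.7,fy=3.7,interpolation=cv2.INTER_CUBIC))
px=(649/3.7+190,298/3.7+100); print(plane(p,[px],12))
go([608,-390,125],48)
E
```

```text
[[ 563.13803332 -340.99427131   12.        ]]
grasp now [583.7  20.3 234.9] jaw 112.48 q6 -2.14 t 31.67 F [ 0.6  0.1 -1.4] gap 64.8
move tx 13.52 ty -38.90 tz 10.65 twist 64.47738164753304
tilt [ 0.0045  0.0086 -1.    ]
```

View pics/w35.png

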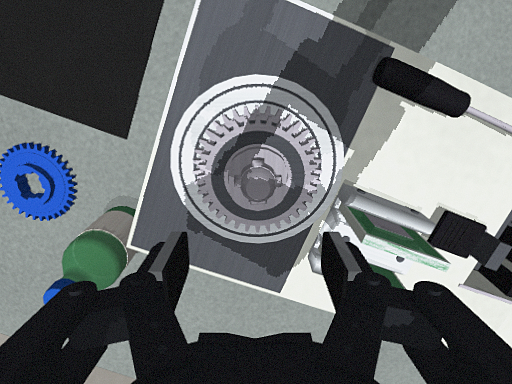

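View pics/t4c.png

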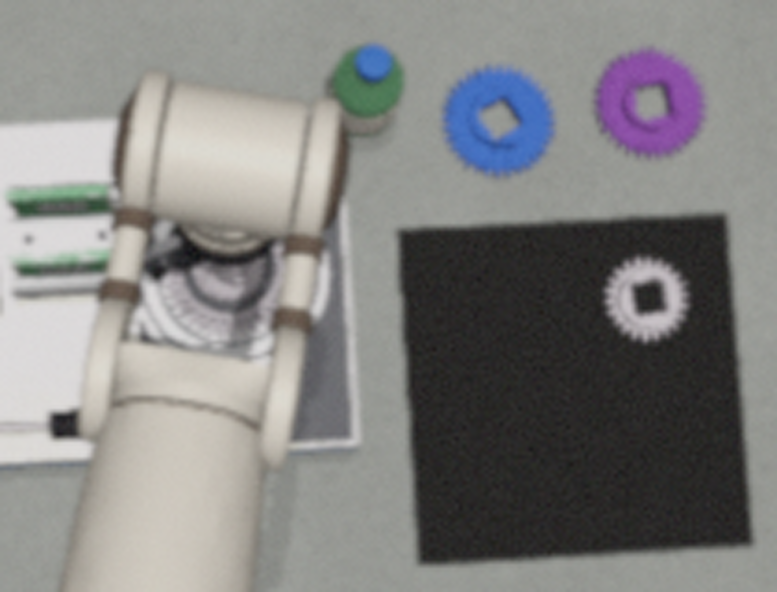

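```bash
python3 - <<'E'
from h import *
go([619,-385,125],49)
E
```

```text
grasp now [583.7  20.3 234.9] jaw 112.48 q6 -2.14 t 31.67 F [ 0.6  0.1 -1.4] gap 64.8
move tx 12.31 ty -38.86 tz 10.66 twist 63.477381647533036
tilt [ 0.0045  0.0086 -1.    ]
```

Emit:
carry_out([
  {"tx":12.3,"ty":-38.9,"tz":0,"twist":63.5,"hand":7},
  {"tx":12.3,"ty":-38.9,"tz":0,"twist":63.5,"hand":7},
  {"tx":12.3,"ty":-38.9,"tz":0,"twist":63.5,"hand":7},
  {"tx":12.3,"ty":-38.9,"tz":0,"twist":63.5,"hand":7},
  {"tx":12.3,"ty":-38.9,"tz":0,"twist":63.5,"hand":7},
  {"tx":12.3,"ty":-38.9,"tz":0,"twist":63.5,"hand":7},
  {"tx":12.3,"ty":-38.9,"tz":2,"twist":63.5,"hand":7},
  {"tx":12.3,"ty":-38.9,"tz":5,"twist":63.5,"hand":7},
  {"tx":12.3,"ty":-38.9,"tz":8,"twist":63.5,"hand":7},
  {"tx":12.3,"ty":-38.9,"tz":10.6,"twist":63.5,"hand":7},
  {"tx":12.3,"ty":-38.9,"tz":10.6,"twist":63.5,"hand":7},
  {"tx":12.3,"ty":-38.9,"tz":10.6,"twist":63.5,"hand":7},
])

```text
time: 32.67
tcp_pos: [615.2, -388.6, 268.8]
ee_rot: [0.352, 0.936, 0.007, -0.007]
contact_force: [-0.8, 0.8, -2.1]
finger_gap: 70.1
```

```bash
python3 - <<'E'
from h import *
p,im,d=snap('wrist','w36')
go([562.5,-336,60],49)
cv2.imwrite('pics/w36c.png',cv2.resize(im[0:200,150:360,::-1],None,fx=3.3,fy=2.9,interpolation=cv2.INTER_CUBIC))
cog(p,im,d,(562.5,-336)); tooth_fit('w36',12.7,(562.5,-336),35,vmax=384)
E
```

```text
grasp now [ 615.6 -384.5  117.7] jaw 48.82 q6 -1.58 t 32.72 F [-0.   0.9 -0.8] gap 69.9
move tx 7.10 ty 0.10 tz 5.87 twist -0.17944939485266787
tilt [-0.0048  0.0168 -0.9998]
ztop 21.8 hole c [ 564.4 -336.8] 19.2 boss c [ 564.5 -336.6] 26.0 hole mean [ 564.8 -337. ]
slots (ang,width deg) [(np.float64(52.5), 38), (np.float64(143.5), 40), (np.float64(232.5), 40), (np.float64(322.5), 58)] min width dir 50.5 46.1 max 51.8
teeth z 12.8 c [ 564.42 -336.63] mean res 0.71 n 32
 free [ 564.43 -336.63   34.63]
```

View pics/w36.png

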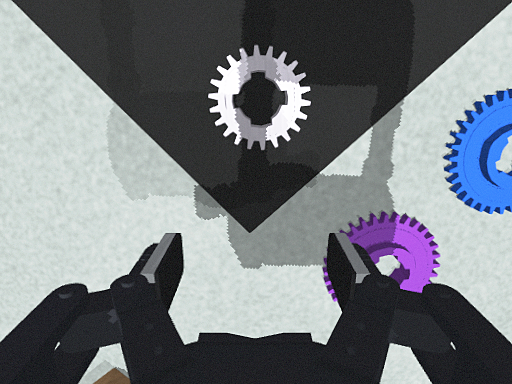

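View pics/w36c.png

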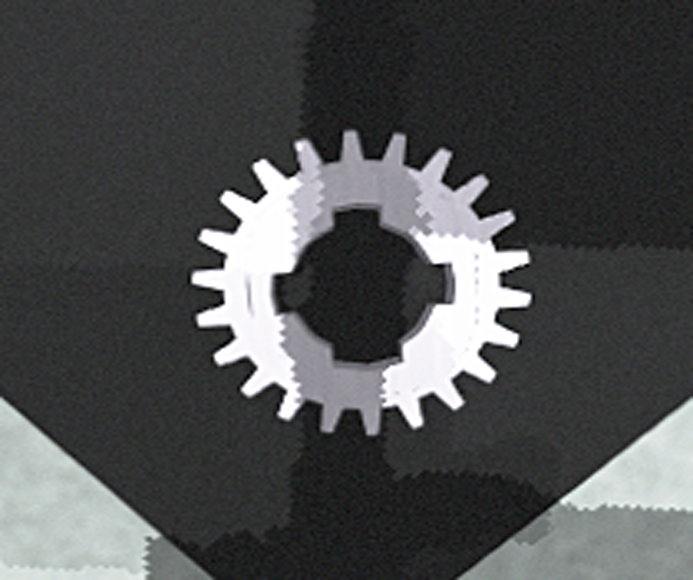

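```bash
python3 - <<'E'
from h import *
go([564.5,-336.7,62],52.2)
E
```

```text
grasp now [ 615.6 -384.5  117.7] jaw 48.82 q6 -1.58 t 32.72 F [-0.   0.9 -0.8] gap 69.9
move tx 6.91 ty 0.18 tz 5.67 twist -3.3794493948526707
tilt [-0.0048  0.0168 -0.9998]
```

Emit:
carry_out([
  {"tx":6.9,"ty":0.2,"tz":2,"twist":-3.4,"hand":7},
  {"tx":6.9,"ty":0.2,"tz":4,"twist":-3.4,"hand":7},
  {"tx":6.9,"ty":0.2,"tz":5,"twist":-3.4,"hand":7},
  {"tx":6.9,"ty":0.2,"tz":5.6,"twist":-3.4,"hand":7},
  {"tx":6.9,"ty":0.2,"tz":5.6,"twist":-3.4,"hand":7},
  {"tx":6.9,"ty":0.2,"tz":5.6,"twist":-3.4,"hand":7},
])

```text
time: 33.22
tcp_pos: [566.8, -339.8, 219.9]
ee_rot: [0.323, 0.946, 0.006, -0.003]
contact_force: [0.3, -0.7, 0.1]
finger_gap: 70.0
```

```bash
python3 - <<'E'
from h import *
p,im,d=snap('wrist','w37')
go([564.5,-336.7,28],52.2)
tooth_fit('w37',12.7,(564.5,-336),34.7,vmax=384);cog(p,im,d,(564.5,-336))
E
```

```text
grasp now [ 567.  -338.2   65.5] jaw 52.24 q6 -1.64 t 33.27 F [ 0.7 -0.1 -0.2] gap 69.8
move tx 0.26 ty -0.07 tz 3.75 twist 0.03603765095276401
tilt [-6.000e-04  1.320e-02 -9.999e-01]
teeth z 12.7 c [ 564.19 -336.57] mean res 0.8 n 34
 free [ 564.22 -336.56   35.16]
ztop 21.8 hole c [ 563.7 -336. ] 19.0 boss c [ 563.9 -336.3] 26.7 hole mean [ 564.  -335.8]
slots (ang,width deg) [(np.float64(54.0), 31), (np.float64(143.0), 39), (np.float64(232.0), 31), (np.float64(324.5), 52)] min width dir 54.0 45.8 max 53.2
```

View pics/w37.png

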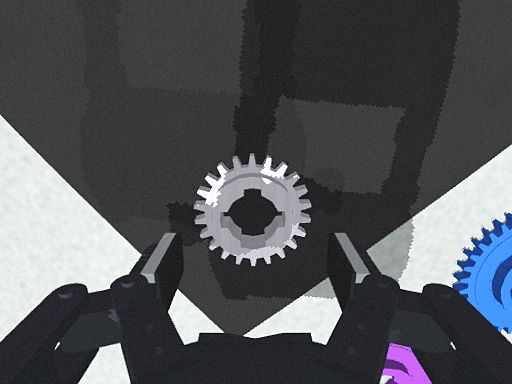

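Emit:
carry_out([
  {"tx":0.25,"ty":-0.1,"tz":1.5,"twist":-0.8,"hand":7},
  {"tx":0.25,"ty":-0.1,"tz":2.7,"twist":-0.8,"hand":7},
  {"tx":0.25,"ty":-0.1,"tz":3.7,"twist":-0.8,"hand":7},
  {"tx":0.25,"ty":-0.1,"tz":3.7,"twist":-0.8,"hand":7},
  {"tx":0.25,"ty":-0.1,"tz":3.7,"twist":-0.8,"hand":4},
  {"tx":0.25,"ty":-0.1,"tz":3.7,"twist":-0.8,"hand":4},
  {"tx":0.25,"ty":-0.1,"tz":3.7,"twist":-0.8,"hand":4},
  {"tx":0.25,"ty":-0.1,"tz":3.7,"twist":-0.8,"hand":4},
  {"tx":0.25,"ty":-0.1,"tz":3.7,"twist":-0.8,"hand":4},
  {"tx":0.25,"ty":-0.1,"tz":3.7,"twist":-0.8,"hand":4},
], squeeze=70)

```text
time: 34.1
tcp_pos: [564.8, -339.4, 184.5]
ee_rot: [0.317, 0.948, 0.006, -0.002]
contact_force: [-0.2, 0.5, 3.7]
finger_gap: 44.0
```

```bash
python3 - <<'E'
from h import *
p,im,d=snap('wrist','w38')
go([564.5,-336.7,28],52.2)
grip_offset('w38',21.7)
cv2.imwrite('pics/w38c.png',cv2.resize(im[170:330,160:350,::-1],None,fx=4,fy=3.7,interpolation=cv2.INTER_CUBIC))
E
```

```text
grasp now [ 565.  -337.6   29.5] jaw 53.04 q6 -1.66 t 34.15 F [ 0.9 -0.3  3.2] gap 43.9
move tx 0.09 ty 0.04 tz 0.15 twist 0.8364547520216803
tilt [ 8.000e-04  1.190e-02 -9.999e-01]
zboss 21.8 n 92 offset tool xy [ 1.38 -0.75] rms 0.23 depth 162.9
cog centre world (boss top) [ 564.  -336.4   21.6]
```

View pics/w38c.png

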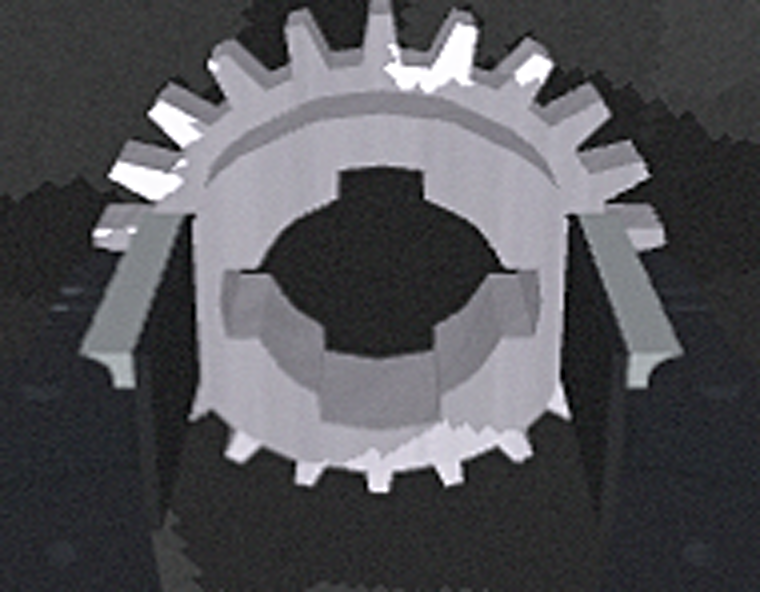

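Emit:
carry_out([
  {"tx":0,"ty":0,"tz":-1.5,"twist":0,"hand":4},
  {"tx":0,"ty":0,"tz":-4,"twist":0,"hand":4},
  {"tx":0,"ty":0,"tz":-7,"twist":0,"hand":4},
  {"tx":0,"ty":0,"tz":-10,"twist":0,"hand":4},
  {"tx":0,"ty":0,"tz":-13,"twist":0,"hand":4},
  {"tx":0,"ty":0,"tz":-17,"twist":0,"hand":4},
  {"tx":0,"ty":0,"tz":-17,"twist":0,"hand":4},
  {"tx":0,"ty":0,"tz":-17,"twist":0,"hand":4},
  {"tx":0,"ty":0,"tz":-17,"twist":0,"hand":4},
])

```text
time: 34.9
tcp_pos: [564.3, -341.1, 353.9]
ee_rot: [0.317, 0.948, 0.006, -0.002]
contact_force: [-0.7, -0.0, -3.2]
finger_gap: 43.5
```

```bash
python3 - <<'E'
from h import *
snap('wrist','w39'); go([583.5,21.3,200],112.5)
E
```

```text
grasp now [ 563.8 -338.6  197.5] jaw 53.04 q6 -1.66 t 34.95 F [-0.6  0.5 -3. ] gap 43.9
move tx 20.07 ty 29.94 tz 0.27 twist -59.464957751211415
tilt [-0.0022  0.0146 -0.9999]
```

Emit:
carry_out([
  {"tx":20.1,"ty":29.9,"tz":0,"twist":-59.5,"hand":4},
  {"tx":20.1,"ty":29.9,"tz":0,"twist":-59.5,"hand":4},
  {"tx":20.1,"ty":29.9,"tz":0,"twist":-59.5,"hand":4},
  {"tx":20.1,"ty":29.9,"tz":0,"twist":-59.5,"hand":4},
  {"tx":20.1,"ty":29.9,"tz":0,"twist":-59.5,"hand":4},
  {"tx":20.1,"ty":29.9,"tz":0,"twist":-59.5,"hand":4},
  {"tx":20.1,"ty":29.9,"tz":0,"twist":-59.5,"hand":4},
  {"tx":20.1,"ty":29.9,"tz":0,"twist":-59.5,"hand":4},
  {"tx":20.1,"ty":29.9,"tz":0,"twist":-59.5,"hand":4},
  {"tx":20.1,"ty":29.9,"tz":0,"twist":-59.5,"hand":4},
  {"tx":20.1,"ty":29.9,"tz":0,"twist":-59.5,"hand":4},
  {"tx":20.1,"ty":29.9,"tz":0,"twist":-59.5,"hand":4},
])

```text
time: 35.95
tcp_pos: [582.8, 18.6, 356.0]
ee_rot: [-0.195, 0.981, 0.008, -0.001]
contact_force: [-0.1, -0.3, -2.1]
finger_gap: 43.8
```

```bash
python3 - <<'E'
from h import *
snap('wrist','w40');  go([583.5,21.3,163],112.5); grip_offset('w40',191)
E
```

```text
grasp now [582.3  20.3 201.4] jaw 112.46 q6 -2.15 t 36.0 F [-0.1  0.1 -2.1] gap 43.5
move tx -0.15 ty -0.01 tz 3.84 twist -0.03890788357615804
tilt [-0.0046  0.0145 -0.9999]
zboss 193.1 n 92 offset tool xy [ 1.98 -0.75] rms 0.31 depth 162.8
cog centre world (boss top) [580.5  20.7 193.1]
```

View pics/w40.png

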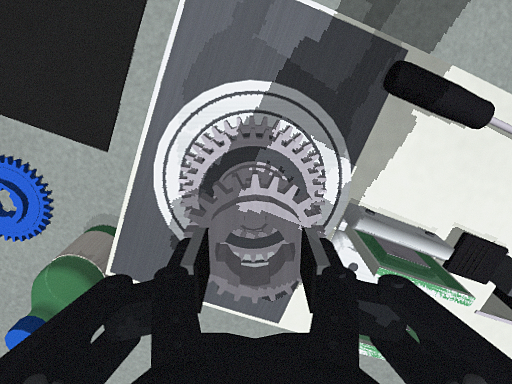

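Emit:
carry_out([
  {"tx":-0.13,"ty":0,"tz":1.2,"twist":0,"hand":4},
  {"tx":-0.13,"ty":0,"tz":2.2,"twist":0,"hand":4},
  {"tx":-0.13,"ty":0,"tz":3,"twist":0,"hand":4},
  {"tx":-0.13,"ty":0,"tz":3.7,"twist":0,"hand":4},
  {"tx":-0.13,"ty":0,"tz":3.7,"twist":0,"hand":4},
  {"tx":-0.13,"ty":0,"tz":3.7,"twist":0,"hand":4},
])

```text
time: 36.5
tcp_pos: [583.8, 18.9, 318.5]
ee_rot: [-0.195, 0.981, 0.008, -0.002]
contact_force: [0.1, 0.5, -2.1]
finger_gap: 43.5
```

```bash
python3 - <<'E'
from h import *
p,im,d=snap('wrist','w41')
go([583.5,21.4,163],112.5)
grip_offset('w41',156)
cv2.imwrite('pics/w41c.png',cv2.resize(im[170:330,160:350,::-1],None,fx=4,fy=3.7,interpolation=cv2.INTER_CUBIC))
E
```

```text
grasp now [583.3  21.2 164.3] jaw 112.45 q6 -2.14 t 36.55 F [-0.3  0.1 -1.7] gap 43.8
move tx -0.02 ty 0.01 tz 0.14 twist -0.04804320132170403
tilt [-0.0047  0.0145 -0.9999]
zboss 155.7 n 91 offset tool xy [ 1.25 -0.63] rms 0.24 depth 162.8
cog centre world (boss top) [582.   21.5 155.7]
```

View pics/w41c.png

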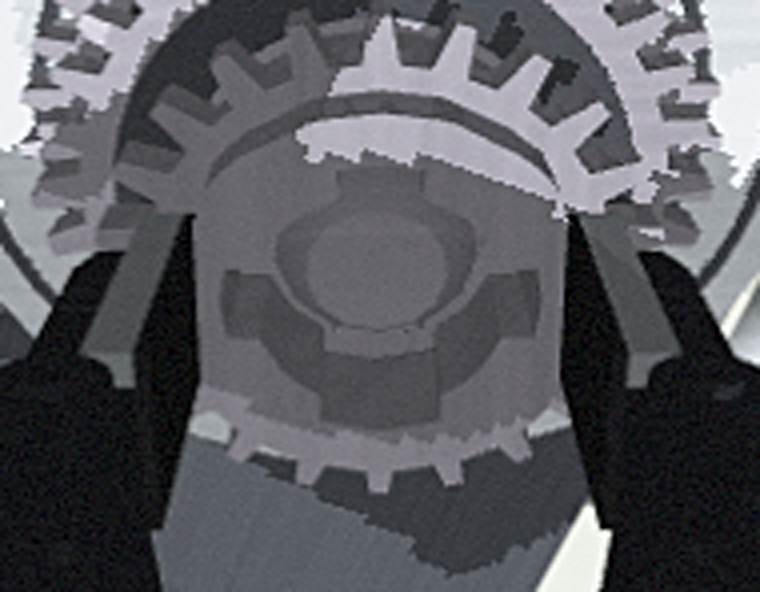

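```bash
python3 - <<'E'
from h import *
nosefit('w41',[(220,270),(540,270),(220,336),(540,336)],[(304,268),(311,242),(336,221),(375,213),(416,221),(439,242),(446,268),(434,300),(407,323),(375,330),(342,321),(314,296)],155.5)
E
```

```text
bore [582.85  21.97 155.5 ] nose [583.06  21.53] 8.94 0.17 tool move [-0.03 -0.49 -0.01]
```

Emit:
carry_out([
  {"tx":0,"ty":-0.05,"tz":0,"twist":0,"hand":4},
  {"tx":0,"ty":-0.05,"tz":0,"twist":0,"hand":4},
  {"tx":0,"ty":-0.05,"tz":0.4,"twist":0,"hand":4},
  {"tx":0,"ty":-0.05,"tz":0.7,"twist":0,"hand":4},
  {"tx":0,"ty":-0.05,"tz":0.9,"twist":0,"hand":4},
  {"tx":0,"ty":-0.05,"tz":0.9,"twist":0,"hand":4},
])

```text
time: 37.05
tcp_pos: [583.9, 18.7, 309.5]
ee_rot: [-0.195, 0.981, 0.008, -0.002]
contact_force: [-0.7, -0.4, -2.6]
finger_gap: 43.6
```

```bash
python3 - <<'E'
from h import *
p,im,d=snap('wrist','w42')
go([583.5,21.4,152],112.5)
grip_offset('w42',146.5)
cv2.imwrite('pics/w42c.png',cv2.resize(im[170:330,160:350,::-1],None,fx=4,fy=3.7,interpolation=cv2.INTER_CUBIC))
E
```

```text
grasp now [583.1  21.  154.8] jaw 112.46 q6 -2.15 t 37.1 F [ 0.4 -0.8 -2.3] gap 43.8
move tx -0.05 ty 0.02 tz 0.28 twist -0.04318969008016893
tilt [-0.0056  0.0148 -0.9999]
zboss 146.7 n 90 offset tool xy [ 1.33 -0.68] rms 0.25 depth 162.8
cog centre world (boss top) [582.1  21.2 146.6]
```

View pics/w42c.png

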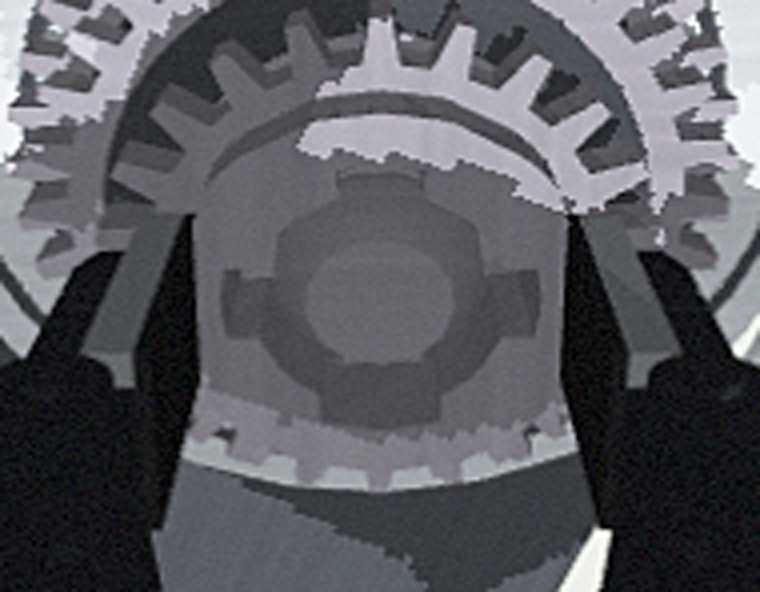

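Emit:
carry_out([
  {"tx":0,"ty":0,"tz":0.2,"twist":0,"hand":4},
  {"tx":0,"ty":0,"tz":0.3,"twist":0,"hand":4},
  {"tx":0,"ty":0,"tz":0.4,"twist":0,"hand":4},
  {"tx":0,"ty":0,"tz":0.4,"twist":0,"hand":4},
])

```text
time: 37.43
tcp_pos: [584.3, 18.7, 307.4]
ee_rot: [-0.195, 0.981, 0.008, -0.001]
contact_force: [-3.5, 0.4, 6.6]
finger_gap: 44.2
```

```bash
python3 - <<'E'
from h import *
p,im,d=snap('wrist','w43')
go([583.5,21.4,152],112.5)
grip_offset('w43',145)
E
```

```text
grasp now [583.5  21.  152.5] jaw 112.46 q6 -2.15 t 37.48 F [-3.8  1.3  6.3] gap 43.9
move tx -0.02 ty 0.04 tz 0.05 twist -0.03627453323606744
tilt [-0.0049  0.0143 -0.9999]
zboss 144.8 n 92 offset tool xy [ 1.29 -0.74] rms 0.29 depth 162.6
cog centre world (boss top) [582.7  21.1 144.8]
```

Boss top is at 144.8, as expected for the third cog. I'll release it and back off.

Emit:
carry_out([
  {"tx":0,"ty":0,"tz":-0.05,"twist":0,"hand":6.5},
  {"tx":0,"ty":0,"tz":-0.1,"twist":0,"hand":6.5},
  {"tx":0,"ty":0,"tz":-0.1,"twist":0,"hand":6.5},
  {"tx":0,"ty":0,"tz":-0.1,"twist":0,"hand":6.5},
  {"tx":0,"ty":0,"tz":-2,"twist":0,"hand":6.5},
  {"tx":0,"ty":0,"tz":-5,"twist":0,"hand":6.5},
  {"tx":0,"ty":0,"tz":-9,"twist":0,"hand":6.5},
  {"tx":0,"ty":0,"tz":-12,"twist":0,"hand":6.5},
  {"tx":0,"ty":0,"tz":-12,"twist":0,"hand":6.5},
])

```text
time: 38.23
tcp_pos: [586.2, 16.8, 435.7]
ee_rot: [-0.195, 0.981, 0.005, 0.005]
contact_force: [0.4, -1.0, 1.5]
finger_gap: 64.9
```

```bash
python3 - <<'E'
from h import *
p,im,d=snap('wrist','w44')
X=wmap(p,d); Z=X[...,2]; near=np.hypot(X[...,0]-583,X[...,1]-21.8)
for a,b in ((20,25),(30,35),(38,48),(52,56)):
    z=Z[(near>a)&(near<b)&(Z>85)&(Z<160)]; print(a,b,np.percentile(z,[10,50,90]).round(1))
p,im,d=snap('scene','s9')
cv2.imwrite('pics/s9c.png',cv2.resize(im[110:330,120:440,::-1],None,fx=2.5,fy=2.5,interpolation=cv2.INTER_CUBIC))
go([400,-200,300],112.5)
E
```

```text
20 25 [143.8 144.8 145.6]
30 35 [117.8 134.4 136.3]
38 48 [100.6 117.6 118.5]
52 56 [ 95.9  99.5 100.6]
grasp now [585.   19.1 274.2] jaw 112.47 q6 -2.15 t 38.33 F [-0.3 -1.  -1.2] gap 65.0
move tx 25.46 ty -13.14 tz -2.86 twist -0.03137790398527329
tilt [-0.0012  0.0137 -0.9999]
```

View pics/w44.png

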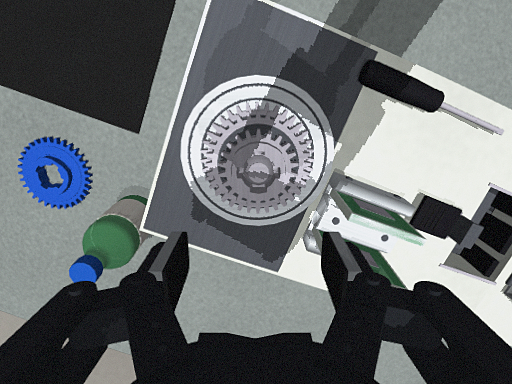

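View pics/s9c.png

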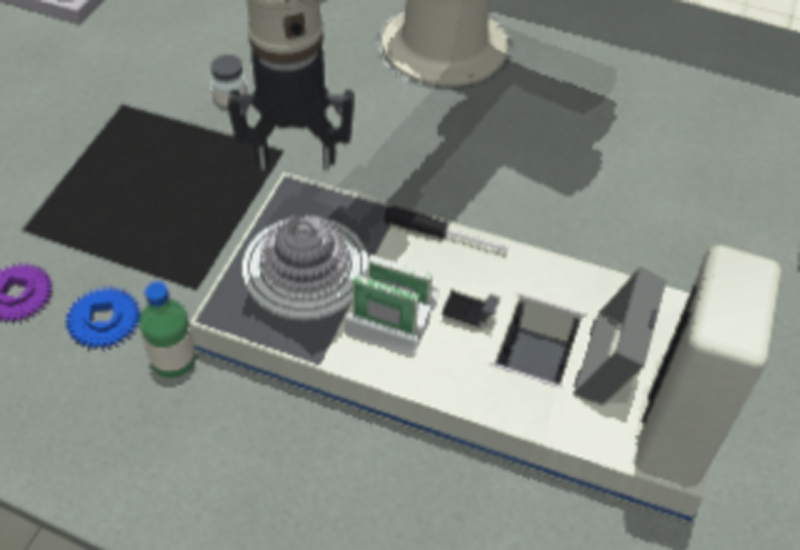

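```bash
python3 - <<'E'
from h import *
print(job.job_done())
E
```

```text
the job is handed in; nothing more can be done
None
```

The whole job was done in the order asked and handed in at about 38 s. No collision, force or range fault showed up.

- **Hatch:** I pressed the paddle with the closed fingertips (about 5 N, roughly 5 mm of travel). The hatch flew open by itself, and the last scene picture still shows it fully open. I did not measure its angle.
- **Plates:** The tall plate is in the far slot and the short one in the near slot. Their top edges measured about 164.5 and 145.5 mm, so both are right down. The last picture shows both upright.
- **Cogs:** Only cog_114, cog_100 and cog_72 were on the mat. They are on the arbor in that order, boss up and keyed. Their boss tops measured 108.8, 126.8 and 144.8 mm, which is exactly the 18 mm pitch. cog_100 and cog_72 were felt to bottom out with a light push. cog_114 showed no clear push at its seat, so its depth rests on the camera.
- **Left alone:** The bottle, jar, screwdriver and the blue and purple look-alikes were not touched. No cog appeared to have been knocked aside.

- **Disagreements:**
  - Slanted in-hand views put a cog's centre 1 to 2 mm off the straight-down views. I corrected each cog against the arbor nose seen through its bore before lowering it.
  - The tool leaned by up to about 0.02 rad over the run, with no visible effect.

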